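# Load drilled box covers into the engraving jig

## Task

The last of a batch of project-box covers has just been drilled and still stands in the vise: slide the vise jaw open and only then lift that cover out. Put it and every cover that is on the cutting mat into the plywood engraving jig, one to a pocket, each fully home with its rim down and its flat closed top up, turning over those that lie the wrong way. Leave the vise jaw pushed fully shut, and do not disturb the jar, the tape roll or the screwdriver.

Things in the scene. Friction and masses are not known exactly. Their poses are not given: they have to be found in the camera images.
- cover_vise: grey box cover, open shell 60 x 44 x 24 mm (own x, y, z), walls and flat closed top 3 mm, 35 g, dark hole in each short end, same either way round. Origin: centre of that box; own z points out of the closed top, away from the open rim. Starts on end on the vise bed, 24 mm depth between the jaws, closed top to the moving jaw, 30 mm showing above them.
- cover_a: grey box cover, open shell 60 x 44 x 24 mm (own x, y, z), walls and flat closed top 3 mm, 35 g, dark hole in each short end, same either way round. Origin: centre of that box; own z points out of the closed top, away from the open rim. If present it starts on the cutting mat, rim down.
- cover_b: grey box cover, open shell 60 x 44 x 24 mm (own x, y, z), walls and flat closed top 3 mm, 35 g, dark hole in each short end, same either way round. Origin: centre of that box; own z points out of the closed top, away from the open rim. If present it starts on the cutting mat, standing on its 44 x 24 mm end.
- cover_c: grey box cover, open shell 60 x 44 x 24 mm (own x, y, z), walls and flat closed top 3 mm, 35 g, dark hole in each short end, same either way round. Origin: centre of that box; own z points out of the closed top, away from the open rim. If present it starts on the cutting mat lying on its closed top, rim up (upside down).
- cover_d: grey box cover, open shell 60 x 44 x 24 mm (own x, y, z), walls and flat closed top 3 mm, 35 g, dark hole in each short end, same either way round. Origin: centre of that box; own z points out of the closed top, away from the open rim. If present it starts on the cutting mat lying on its closed top, rim up (upside down).
- jig: the engraving jig, a fixed laser-cut plywood plate 172 x 154 x 9 mm lying flat on the table, with four equal rectangular pockets in two rows, two by two, long sides along its own x; origin at the centre of its underside.
- mat: the green cutting mat, fixed, 340 x 300 mm (x, y), 3 mm thick; origin at the centre of its underside.
- vise: small blue quick-slide drill vise, fixed. Bed 220 x 84 mm, its top 20 mm above the table; flange 118 mm wide, 10 mm high. Jaws work along own x: fixed jaw at +x with its face at x = +40 mm, moving jaw on the -x side (towards the robot). Jaws 80 to 84 mm wide, tops 50 mm above the table. Origin at table height.
- vise_jaw (a joint): opening of the moving jaw = gap between the two jaw faces, m: 0 shut (jaws touching), 0.075 fully open; starts lightly against the cover, about 0.025. Opens along the vise's -x against about 4 N of friction and stays where left; the screw and its bar slide with it and are not turned.
- jaw_boss (a point): centre of the top face of the screw boss, the rib behind the moving jaw that one takes hold of to slide it: 22 mm wide (along the vise's y), about 46 mm long, its top 50 mm above the table, 30 mm high above the bed, free on both sides. Moves with the jaw.
- vise_seat (a point): point on top of the vise bed between the jaws, 12 mm from the fixed jaw's face, where the cover in the vise stands (it may stand up to 12 mm to either side along the vise's y).
- jar: bystander: white plastic jar of thread paste with a black lid, 66 mm across, 95 mm tall; origin at the centre of its underside.
- tape_roll: bystander: roll of brown tape lying flat, 96 mm across, 24 mm high; origin at the centre of its underside.
- screwdriver: bystander: screwdriver lying on the table; own x along its length.
- pocket0 (a point): centre of the floor of a jig pocket: 64 x 48 mm (jig's own x, y), 6 mm deep, floor 3 mm above the table, rim 9 mm above it, so a seated cover stands 18 mm proud and has its centre 12 mm above this point; pockets are 84 mm apart along the jig's x and 82 mm along its y. Axes are those of the jig.
- pocket1 (a point): centre of the floor of a jig pocket: 64 x 48 mm (jig's own x, y), 6 mm deep, floor 3 mm above the table, rim 9 mm above it, so a seated cover stands 18 mm proud and has its centre 12 mm above this point; pockets are 84 mm apart along the jig's x and 82 mm along its y. Axes are those of the jig.
- pocket2 (a point): centre of the floor of a jig pocket: 64 x 48 mm (jig's own x, y), 6 mm deep, floor 3 mm above the table, rim 9 mm above it, so a seated cover stands 18 mm proud and has its centre 12 mm above this point; pockets are 84 mm apart along the jig's x and 82 mm along its y. Axes are those of the jig.
- pocket3 (a point): centre of the floor of a jig pocket: 64 x 48 mm (jig's own x, y), 6 mm deep, floor 3 mm above the table, rim 9 mm above it, so a seated cover stands 18 mm proud and has its centre 12 mm above this point; pockets are 84 mm apart along the jig's x and 82 mm along its y. Axes are those of the jig.
Things that resemble listed ones, but are neither listed nor needed, are in the scene too. Leave any orange look-alike of the cover_d alone.

How it is judged:
By the outcome, as a careful person would: the job done as asked, in the order asked, and still so for the second after the job is handed in, with the robot touching nothing.
Of cover_a, cover_b, cover_c, cover_d only 2 to 3 are there at a start; the rules pass over those that are not, and their reading is None.
At some moment in a run one of cover_a, cover_b, cover_c, cover_d may be knocked a few centimetres aside while the robot is not near it.
Once in a run the grip may slacken for a moment while it holds something.
It also fails if it takes over 210 s, if anything falls off the work surface, if the arm or the gripper's body presses on something with over 40 N, if the wrist force passes 120 N, or if a joint passes its speed limit or range.

## Robot

A 7-joint arm with a two-finger parallel gripper is mounted at the origin on the work surface. World frame = base frame: x ahead of the robot, y to its left, z up, the work surface at z = 0. Lengths are in mm, angles in rad, forces in N, time in s.
With the tool pointing down it reaches from about 350 to 900 mm from the base axis. Payload 19.9 kg.
Tool frame: the origin (TCP) lies at the very end of the fingers, on their centre line; the grasp point (between the pads) lies 19 mm behind it (robot.tcp_to_grasp is the distance from the TCP to the grasp point, in mm); z points along the fingers, y is the direction in which the jaws open and shut (so a half turn about z gives the same grasp; the last joint's range is limited). The gripper opens to 85 mm and grips with 20 to 120 N. Pads are 22 mm wide; open, the fingers measure 114 mm over their backs; the gripper's body (76 mm by 85 mm) begins 54 mm behind the grasp point. The pads swing forward as they close: fully open they stand 13 mm farther back than shut.
Start: joints at [1.087, 0.417, -0.01, 1.614, 0.005, 1.111, -0.053], TCP at [267.787, -564.705, 231.26] pointing down, gripper open.
Joint ranges: [-2.81, 2.81], [-0.39, 2.02], [-1.27, 1.25], [0.06, 2.57], [-1.19, 4.33], [0.19, 2], [-2.82, 2.82]. Speed limits (rad/s): [1.89, 1.89, 2.39, 2.39, 3.01, 3.01, 3.01].

## Interface

Orientations are given as a 3x3 rotation matrix whose columns are the frame's x, y, z axes.
In Python, from workcell import sensors, read_camera, camera_info, robot gives the robot as it stands.
- The arm moves only by the tool play_rows, never from a script. Its argument "rows" is a list of rows, each an object of numbers: "tx", "ty", "tz": the shift along the tool's x, y, z in m; "rx", "ry", "rz": the turn, a rotation vector about the tool's x, y, z in degrees. A call has 1 to 20 rows; each row shifts and turns the commanded pose from where the row before left it, along the tool's axes as they then stand; what a row does not reach is not made up. A row lasts 1/8 s, in which the tool goes at most 62.5 mm and 10.7 degrees, less where a joint would pass 70% of its speed; a pose out of reach is approached as far as the arm can. A call is refused whole if a number of a shift passes 0.0625 or a number of a turn 10.7, either way. A call with a gripper value outside its range is refused whole. "jaw" is the closure, from -1 (fully open) to 1 (shut), so that 0 is half open, set as the call begins (left out, the last holds). The fingers move at their own pace and stop on an object; "newtons" is the grip in N (left out, the last holds). Time passes only in rows, so rows that do not move let the fingers close. It gives the time, the measured TCP pose, the force and the opening at its end, in the units of the state.
- sensors.get_obs(): the state, without advancing time (a new reading comes with each control period).
- read_camera(name): name is "scene" or "side" or "wrist"; returns the picture (480x640x3 uint8, red, green, blue); there is no depth.
- camera_info(name): a dict with "vertical_fov" (degrees; the focal length in pixels is half the picture's height over the tangent of half this angle, whatever the lens; pixels are square), "cx", "cy" (the principal point, pixels), "cam_to_world" (4x4, takes a point from camera to world coordinates); the wrist camera has in their place "T_tool_cam" (4x4, takes a point from camera to tool coordinates, whose origin is the TCP and whose axes are the flange's). Camera axes: x right, y down, z forward; pixel columns grow to the right and rows downward; lengths in mm; the calibration is good to about 2 mm. A picture is of the moment at which its call begins: read the wrist's pose just before it. camera_info takes no time and is no camera call.
- robot.finish_job(): hands the job in, once; it reports no verdict.
The state is a dict: "clock": time; "joint_pos": joint angles; "qd": joint speeds; "joint_efforts": joint torques, N m; "tool_pos": TCP position; "ee_rot": TCP orientation; "force": force on the tool from outside, world axes, zero at the start; "moment": the same for the moment, N m; "gripper_width": opening from 0.0 (shut) to 1.0 (fully open).
Only numpy, scipy, OpenCV 4.12 (cv2) and the standard library are available. Lean on these libraries where they do the work, as an engineer would, in place of code of your own. Each camera call takes 0.05 s, during which the arm holds its last target.

## Working session

There is one attempt and no reset: what is moved stays moved. The work goes in short steps, Python scripts to look and compute and a tool call to move; the robot and the scene stay as the last step left them, time stands still between calls to the robot, and variables do not carry over. Pictures are saved under pics/ and viewed, and the job is handed in when it is done.

Besides the shell and the picture viewer there is one more tool, called after "Call:" as name(argument=value, ...), one argument or row to a line, values as JSON. play_rows: Moves the arm, as the interface text tells. Its arguments: {"type":"object","properties":{"rows":{"type":"array","items":{"type":"object","properties":{"tx":{"type":"number"},"ty":{"type":"number"},"tz":{"type":"number"},"rx":{"type":"number"},"ry":{"type":"number"},"rz":{"type":"number"}}}},"jaw":{"type":"number"},"newtons":{"type":"number"}},"required":["rows"]}

```bash
mkdir -p pics; ls
python3 - <<'E'
from workcell import sensors, read_camera, camera_info, robot
import cv2
o=sensors.get_obs(); print(o)
for n in ["scene","side","wrist"]:
    print(n,camera_info(n))
    cv2.imwrite(f"pics/{n}0.png",cv2.cvtColor(read_camera(n),cv2.COLOR_RGB2BGR))
print([x for x in dir(robot) if x[0]!='_'])
E
```

```text
pics
{'clock': 0.0, 'joint_pos': array([ 1.08652946,  0.41796883, -0.01030966,  1.61419494,  0.00468533,
        1.11071229, -0.05298503]), 'qd': array([ 3.62541754e-04,  9.01707805e-04, -7.60459944e-04,  3.30534521e-05,
       -1.13843446e-04,  2.47081112e-03,  1.64026989e-03]), 'joint_efforts': array([-7.27252554e-04, -8.64455581e+01,  6.78276736e-01, -4.34882677e+01,
        1.90425979e-02,  7.60357885e-03, -6.25091343e-05]), 'tool_pos': array([ 267.61699163, -564.40433907,  230.65472257]), 'ee_rot': array([[ 9.03559860e-01,  4.28461443e-01, -6.08601468e-04],
       [ 4.28461869e-01, -9.03559191e-01,  1.10256769e-03],
       [-7.74997049e-05, -1.25699843e-03, -9.99999207e-01]]), 'force': array([-0.25717242, -0.44995871, -0.57751223]), 'moment': array([ 0.03550375, -0.03663076,  0.00031368]), 'gripper_width': 0.9998038547585738}
scene {'vertical_fov': 52.81886066259109, 'cx': 313.8967556035999, 'cy': 232.7853479924818, 'cam_to_world': array([[ 8.01434909e-01,  4.23370500e-01, -4.22444678e-01,
         9.88928627e+02],
       [ 5.97959760e-01, -5.81484408e-01,  5.51652072e-01,
     
[... 436 characters left out ...]
943e-01,
         9.11886900e+02],
       [ 1.87913871e-02, -8.29969462e-01, -5.57492221e-01,
         6.72582789e+02],
       [ 0.00000000e+00,  0.00000000e+00,  0.00000000e+00,
         1.00000000e+00]])}
wrist {'vertical_fov': 64.65511759436718, 'cx': 314.9955482446679, 'cy': 238.4620839068598, 'T_tool_cam': array([[-1.25657677e-03, -9.55739210e-01, -2.94212479e-01,
         7.58925727e+01],
       [ 9.99999095e-01, -1.05965551e-03, -8.28725255e-04,
        -7.11533235e-01],
       [ 4.80281346e-04, -2.94213254e-01,  9.55739677e-01,
        -1.42985804e+02],
       [ 0.00000000e+00,  0.00000000e+00,  0.00000000e+00,
         1.00000000e+00]])}
['Unreachable', 'finish_job', 'tcp_to_grasp']
```

View pics/scene0.png

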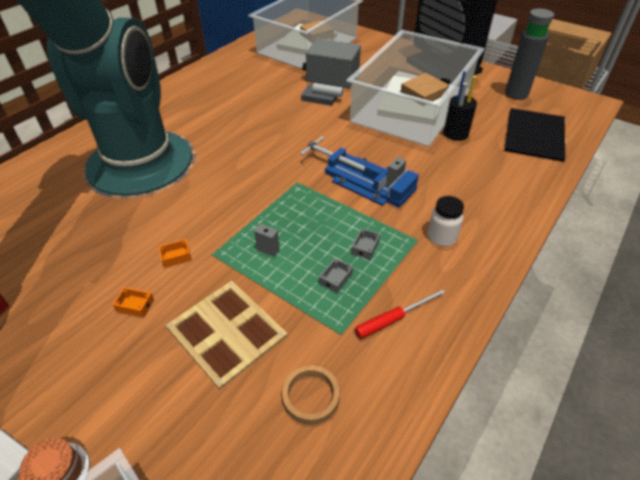

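View pics/side0.png

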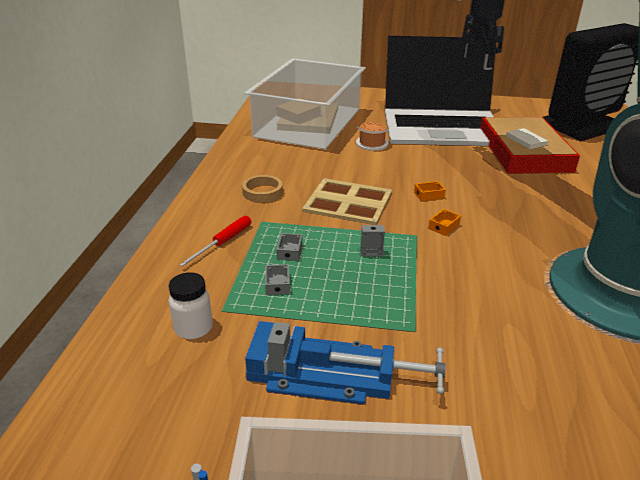

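View pics/wrist0.png

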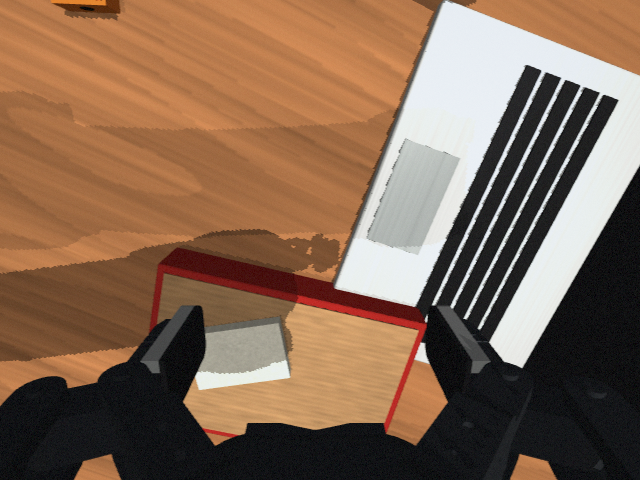

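```bash
cat > h.py <<'E'
import numpy as np, cv2
from workcell import sensors, read_camera, camera_info, robot
def pose():
    o=sensors.get_obs(); return o['tool_pos'],o['ee_rot'],o
def cam(name):
    i=camera_info(name); f=240/np.tan(np.radians(i['vertical_fov']/2))
    if name=='wrist':
        p,R,_=pose(); T=np.eye(4); T[:3,:3]=R; T[:3,3]=p; T=T@i['T_tool_cam']
    else: T=i['cam_to_world']
    return f,i['cx'],i['cy'],T
def ray(c,uv,z):
    f,cx,cy,T=c; uv=np.atleast_2d(uv).astype(float)
    d=np.c_[(uv[:,0]-cx)/f,(uv[:,1]-cy)/f,np.ones(len(uv))]@T[:3,:3].T
    o=T[:3,3]; return o+d*((z-o[2])/d[:,2])[:,None]
def proj(c,P):
    f,cx,cy,T=c; q=(np.atleast_2d(P)-T[:3,3])@T[:3,:3]
    return np.c_[q[:,0]/q[:,2]*f+cx,q[:,1]/q[:,2]*f+cy]
def snap(name,fn=None):
    c=cam(name); im=cv2.cvtColor(read_camera(name),cv2.COLOR_RGB2BGR)
    if fn: cv2.imwrite('pics/'+fn,im)
    return c,im
def crop(im,x0,y0,x1,y1,s,fn):
    cv2.imwrite('pics/'+fn,cv2.resize(im[y0:y1,x0:x1],None,fx=s,fy=s,interpolation=cv2.INTER_CUBIC))
E
python3 - <<'E'
from h import *
s=cv2.imread('pics/scene0.png'); d=cv2.imread('pics/side0.png')
crop(s,160,180,420,380,3,'s_c.png'); crop(s,290,120,430,220,5,'s_v.png')
crop(d,220,215,460,335,3,'d_c.png'); crop(d,230,310,470,410,3,'d_v.png')
E
```

```text
(no output)
```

View pics/s_c.png

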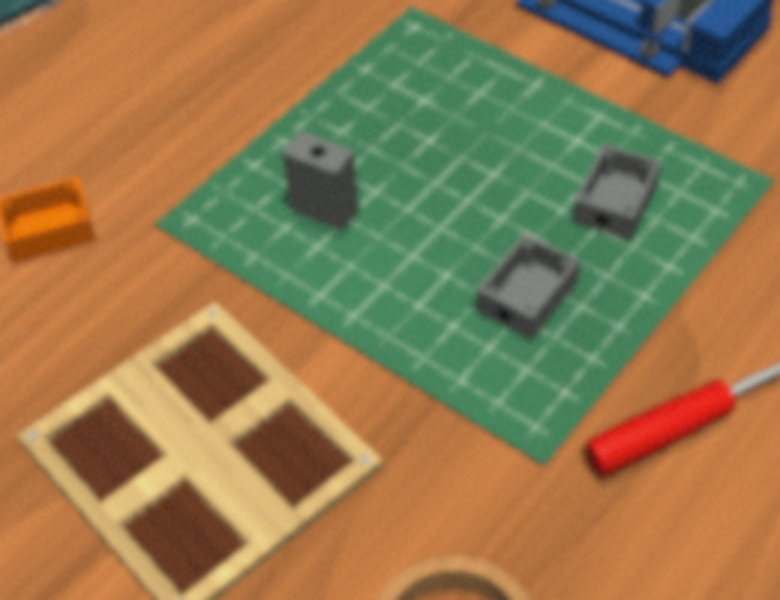

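View pics/s_v.png

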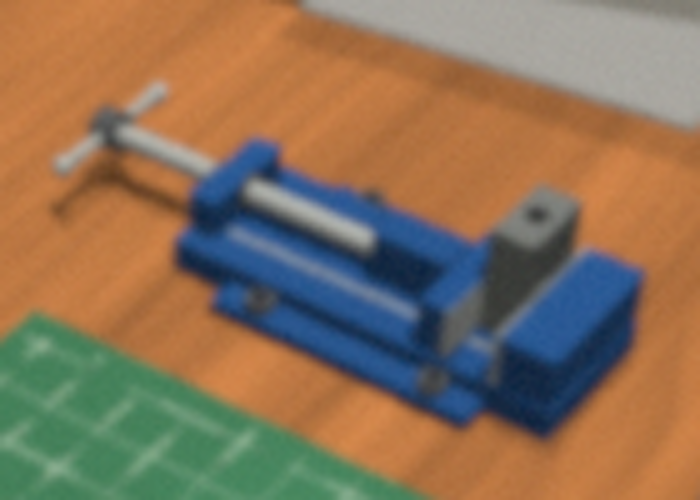

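View pics/d_c.png

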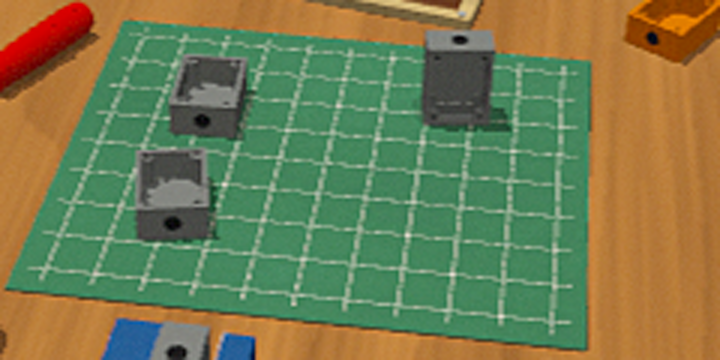

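View pics/d_v.png

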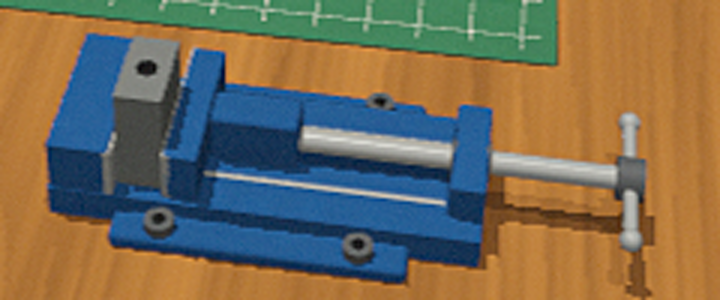

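Run:
```python
from h import *
np.set_printoptions(precision=1,suppress=True)
S=cam('scene');D=cam('side')
def S_(p,x0,y0,s): return (x0+p[0]/s,y0+p[1]/s)
def two(n,ps,pd,z): print(n,'scene',ray(S,ps,z)[0][:2] if ps else '', 'side',ray(D,pd,z)[0][:2] if pd else '')
sc=lambda x,y:(160+(x+.5)/3-.5,180+(y+.5)/3-.5); dc=lambda x,y:(220+x/3,215+y/3)
sv=lambda x,y:(290+x/5,120+y/5); dv=lambda x,y:(230+x/3,310+y/3)
two('b hole',sc(318,152),dc(459,40),63)
two('b top cornersS1',sc(287,153),dc(427,33),63)
two('vise cover hole',sv(538,214),dv(147,67),80)
two('boss',sv(425,250),dv(258,105),50)
two('c (upper right in scene)',sc(618,172),dc(208,78),27)
two('c (lower)',sc(530,268),dc(173,178),27)
for n,p in dict(l=(22,436),t=(213,305),r=(381,461)).items(): two('jig '+n,sc(*p),None,9)
d=cv2.imread('pics/side0.png'); 
for n,p in dict(ml=(20,290),mt=(127,20),mr=(591,62),mb=(588,350)).items(): two(n,None,dc(*p),3)
for n,p in dict(ml=(412,8),mt=(157,225),mr=(546,463),mb=(773,180)).items(): two('S'+n,sc(*p),None,3)
# vise features: fixed jaw top corners side
for n,p in dict(fj0=(50,145),fj1=(88,33),mjn=(165,145),mjf=(197,48),mjf2=(224,55)).items(): two(n,None,dv(*p),50)
for n,p in dict(pock=(210,372)).items(): two(n,sc(*p),None,9)
```

```text
b hole scene [481.6 -43.3] side [480.9 -38.2]
b top cornersS1 scene [464.8 -56.7] side [502.4 -43.2]
vise cover hole scene [599.1 294.7] side [597.8 296.3]
boss scene [552.6 274.4] side [543.9 283.7]
c (upper right in scene) scene [643.3  93.1] side [645. -20.]
c (lower) scene [643.4 -17.2] side [645.2  90.8]
jig l scene [ 455.9 -305.1] side 
jig t scene [ 480.5 -157.9] side 
jig r scene [ 649.3 -185.7] side 
ml scene  side [718.1 179.4]
mt scene  side [ 724.7 -118.8]
mr scene  side [ 389.6 -118.4]
mb scene  side [388.7 178.9]
Sml scene [393.1 171.5] side 
Smt scene [ 393.5 -125.5] side 
Smr scene [ 730.1 -123.4] side 
Smb scene [728.4 173.3] side 
fj0 scene  side [641.  326.9]
fj1 scene  side [641.6 244.5]
mjn scene  side [585.  318.2]
mjf scene  side [582.2 246.9]
mjf2 scene  side [567.3 250. ]
pock scene [ 517.3 -199.4] side
```

```bash
cat >> h.py <<'E'
from scipy.spatial.transform import Rotation as Ro
def down(yaw,tilt=0,az=None):
    """tool x at yaw deg (z down); tool then tilted about its y by tilt deg (positive: tool z swings toward tool +x)"""
    c,s=np.cos(np.radians(yaw)),np.sin(np.radians(yaw))
    R=np.array([[c,s,0],[s,-c,0],[0,0,-1.]])
    return R@Ro.from_euler('y',tilt,degrees=True).as_matrix()
def plan(p,R,p0=None,R0=None,N=None):
    if p0 is None: p0,R0,_=pose()
    dp=R0.T@(np.asarray(p,float)-p0); w=Ro.from_matrix(R0.T@R).as_rotvec(degrees=True)
    n=int(np.ceil(max(np.abs(dp).max()/60,np.linalg.norm(w)/10,1))) if N is None else N
    while True:
        A=np.zeros((3,3)); 
        for k in range(n): A+=Ro.from_rotvec(w*k/n,degrees=True).as_matrix()
        t=np.linalg.solve(A,dp)/1000
        if N or np.abs(t).max()<=.06: break
        n+=1
    print(f"N={n} t={np.round(t,4)} r={np.round(w/n,2)}  (total shift mm {np.round(dp,1)}, turn {np.round(w,1)})")
def G(g,R): return np.asarray(g,float)+19*R[:,2]   # TCP for grasp point g
def chk():
    p,R,o=pose(); print('t',round(o['clock'],2),'TCP',np.round(p,1),'gp',np.round(p-19*R[:,2],1),'z',np.round(R[:,2],2),'x',np.round(R[:,0],2),'w',round(o['gripper_width']*85,1),'F',np.round(o['force'],1),'j',np.round(o['joint_pos'],2))
E
python3 - <<'E'
from h import *
chk(); plan([545,284,215],down(0))
E
```

```text
t 0.15 TCP [ 267.7 -564.5  230.8] gp [ 267.7 -564.5  249.8] z [-0.  0. -1.] x [ 0.9   0.43 -0.  ] w 85.1 F [-0.1  0.   0.8] j [ 1.09  0.42 -0.01  1.61  0.    1.11 -0.05]
N=13 t=[ 0.0364 -0.0589  0.0012] r=[-0.    0.    1.95]  (total shift mm [ 614.1 -647.8   16.4], turn [-0.1  0.  25.4])
```

Run:
```python
from h import *
plan([545,284,215],down(0),N=19)
```

```text
N=19 t=[ 0.0247 -0.0404  0.0008] r=[-0.    0.    1.34]  (total shift mm [ 614.1 -647.8   16.4], turn [-0.1  0.  25.4])
```

Call:
play_rows(
  rows=[
    {"tx": 0.0247, "ty": -0.0404, "tz": 0.0008, "rz": 1.34},
    {"tx": 0.0247, "ty": -0.0404, "tz": 0.0008, "rz": 1.34},
    {"tx": 0.0247, "ty": -0.0404, "tz": 0.0008, "rz": 1.34},
    {"tx": 0.0247, "ty": -0.0404, "tz": 0.0008, "rz": 1.34},
    {"tx": 0.0247, "ty": -0.0404, "tz": 0.0008, "rz": 1.34},
    {"tx": 0.0247, "ty": -0.0404, "tz": 0.0008, "rz": 1.34},
    {"tx": 0.0247, "ty": -0.0404, "tz": 0.0008, "rz": 1.34},
    {"tx": 0.0247, "ty": -0.0404, "tz": 0.0008, "rz": 1.34},
    {"tx": 0.0247, "ty": -0.0404, "tz": 0.0008, "rz": 1.34},
    {"tx": 0.0247, "ty": -0.0404, "tz": 0.0008, "rz": 1.34},
    {"tx": 0.0247, "ty": -0.0404, "tz": 0.0008, "rz": 1.34},
    {"tx": 0.0247, "ty": -0.0404, "tz": 0.0008, "rz": 1.34},
    {"tx": 0.0247, "ty": -0.0404, "tz": 0.0008, "rz": 1.34},
    {"tx": 0.0247, "ty": -0.0404, "tz": 0.0008, "rz": 1.34},
    {"tx": 0.0247, "ty": -0.0404, "tz": 0.0008, "rz": 1.34},
    {"tx": 0.0247, "ty": -0.0404, "tz": 0.0008, "rz": 1.34},
    {"tx": 0.0247, "ty": -0.0404, "tz": 0.0008, "rz": 1.34},
    {"tx": 0.0247, "ty": -0.0404, "tz": 0.0008, "rz": 1.34},
    {"tx": 0.0247, "ty": -0.0404, "tz": 0.0008, "rz": 1.34},
    {},
  ],
  jaw=-1,
  newtons=40,
)

```text
schema error: expected keys tx, ty, tz, rx, ry, rz
```

Run:
```python
from h import *
chk(); snap('wrist','w1.png')
```

```text
t 0.15 TCP [ 267.7 -564.5  230.8] gp [ 267.7 -564.5  249.8] z [-0.  0. -1.] x [ 0.9   0.43 -0.  ] w 85.1 F [-0.1  0.   0.8] j [ 1.09  0.42 -0.01  1.61  0.    1.11 -0.05]
```

View pics/w1.png

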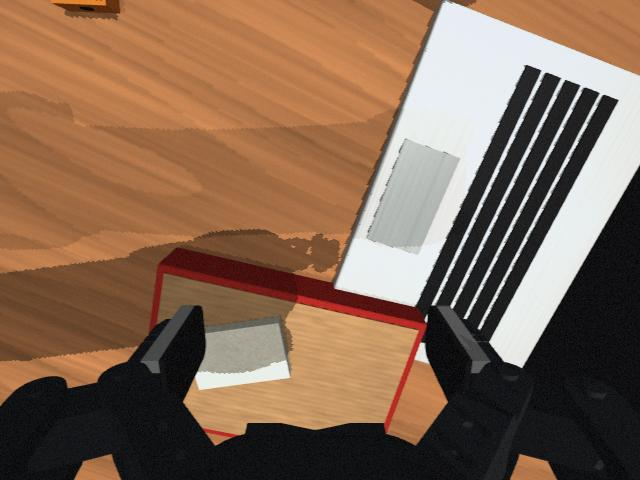

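Call:
play_rows(
  rows=[
    {"tx": 0.0247, "ty": -0.0404, "tz": 0.0008, "rx": 0, "ry": 0, "rz": 1.34},
    {"tx": 0.0247, "ty": -0.0404, "tz": 0.0008, "rx": 0, "ry": 0, "rz": 1.34},
    {"tx": 0.0247, "ty": -0.0404, "tz": 0.0008, "rx": 0, "ry": 0, "rz": 1.34},
    {"tx": 0.0247, "ty": -0.0404, "tz": 0.0008, "rx": 0, "ry": 0, "rz": 1.34},
    {"tx": 0.0247, "ty": -0.0404, "tz": 0.0008, "rx": 0, "ry": 0, "rz": 1.34},
    {"tx": 0.0247, "ty": -0.0404, "tz": 0.0008, "rx": 0, "ry": 0, "rz": 1.34},
    {"tx": 0.0247, "ty": -0.0404, "tz": 0.0008, "rx": 0, "ry": 0, "rz": 1.34},
    {"tx": 0.0247, "ty": -0.0404, "tz": 0.0008, "rx": 0, "ry": 0, "rz": 1.34},
    {"tx": 0.0247, "ty": -0.0404, "tz": 0.0008, "rx": 0, "ry": 0, "rz": 1.34},
    {"tx": 0.0247, "ty": -0.0404, "tz": 0.0008, "rx": 0, "ry": 0, "rz": 1.34},
    {"tx": 0.0247, "ty": -0.0404, "tz": 0.0008, "rx": 0, "ry": 0, "rz": 1.34},
    {"tx": 0.0247, "ty": -0.0404, "tz": 0.0008, "rx": 0, "ry": 0, "rz": 1.34},
    {"tx": 0.0247, "ty": -0.0404, "tz": 0.0008, "rx": 0, "ry": 0, "rz": 1.34},
    {"tx": 0.0247, "ty": -0.0404, "tz": 0.0008, "rx": 0, "ry": 0, "rz": 1.34},
    {"tx": 0.0247, "ty": -0.0404, "tz": 0.0008, "rx": 0, "ry": 0, "rz": 1.34},
    {"tx": 0.0247, "ty": -0.0404, "tz": 0.0008, "rx": 0, "ry": 0, "rz": 1.34},
    {"tx": 0.0247, "ty": -0.0404, "tz": 0.0008, "rx": 0, "ry": 0, "rz": 1.34},
    {"tx": 0.0247, "ty": -0.0404, "tz": 0.0008, "rx": 0, "ry": 0, "rz": 1.34},
    {"tx": 0.0247, "ty": -0.0404, "tz": 0.0008, "rx": 0, "ry": 0, "rz": 1.34},
    {"tx": 0, "ty": 0, "tz": 0, "rx": 0, "ry": 0, "rz": 0},
  ],
  jaw=-1,
  newtons=40,
)

```text
clock: 2.7
tool_pos: [545.4, 286.3, 215.2]
ee_rot: [[1.0, 0.001, -0.001], [0.001, -1.0, 0.001], [-0.001, -0.001, -1.0]]
force: [-0.9, 0.3, -0.2]
gripper_width: 1.003
```

Run:
```python
from h import *
chk(); snap('wrist','w1.png')
```

```text
t 2.7 TCP [545.4 286.3 215.2] gp [545.5 286.3 234.2] z [-0.  0. -1.] x [ 1.  0. -0.] w 85.2 F [-0.9  0.3 -0.2] j [-0.08  0.48 -0.6   1.64  0.3   1.12 -2.34]
```

View pics/w1.png

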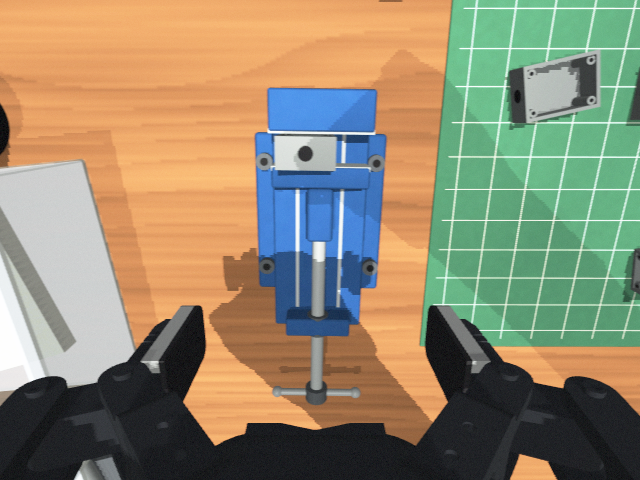

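Run:
```python
from h import *
np.set_printoptions(precision=1,suppress=True)
c=cam('wrist')
print('boss',ray(c,[(308,191),(332,191),(331,240),(308,240)],50)[:,:2])
print('cover hole',ray(c,[(305,153)],80)); print('cover top',ray(c,[(275,137),(336,136),(336,170),(275,170)],80)[:,:2])
print('fixed jaw',ray(c,[(267,88),(376,90),(375,133),(269,131)],50)[:,:2])
print('mov jaw',ray(c,[(273,188),(369,189)],50)[:,:2])
print('end bracket',ray(c,[(287,309),(349,311)],50)[:,:2])
```

```text
boss [[566.2 291.5]
 [566.1 271.9]
 [524.1 272.2]
 [524.1 291.8]]
cover hole [[599.  292.9  80. ]]
cover top [[610.1 314.1]
 [610.8 270.8]
 [586.9 270.4]
 [586.9 314.8]]
fixed jaw [[644.9 322.1]
 [643.3 239.4]
 [611.9 238.7]
 [613.5 321.7]]
mov jaw [[568.7 320.1]
 [567.8 241.6]]
end bracket [[458.8 311.2]
 [456.8 255.2]]
```

Call:
play_rows(
  rows=[
    {"tx": 0, "ty": 0.0045, "tz": 0.04, "rx": 0, "ry": 0, "rz": 0},
    {"tx": 0, "ty": 0, "tz": 0.05, "rx": 0, "ry": 0, "rz": 0},
    {"tx": 0, "ty": 0, "tz": 0.05, "rx": 0, "ry": 0, "rz": 0},
    {"tx": 0, "ty": 0, "tz": 0.035, "rx": 0, "ry": 0, "rz": 0},
    {"tx": 0, "ty": 0, "tz": 0.014, "rx": 0, "ry": 0, "rz": 0},
    {"tx": 0, "ty": 0, "tz": 0, "rx": 0, "ry": 0, "rz": 0},
  ],
)

```text
clock: 3.5
tool_pos: [545.4, 278.4, 27.3]
ee_rot: [[1.0, -0.002, -0.0], [-0.002, -1.0, -0.0], [-0.0, 0.0, -1.0]]
force: [0.6, 0.7, 0.1]
gripper_width: 0.999
```

Call:
play_rows(
  rows=[
    {"tx": 0, "ty": 0, "tz": 0, "rx": 0, "ry": 0, "rz": 0},
    {"tx": 0, "ty": 0, "tz": 0, "rx": 0, "ry": 0, "rz": 0},
    {"tx": 0, "ty": 0, "tz": 0, "rx": 0, "ry": 0, "rz": 0},
    {"tx": 0, "ty": 0, "tz": 0, "rx": 0, "ry": 0, "rz": 0},
    {"tx": 0, "ty": 0, "tz": 0, "rx": 0, "ry": 0, "rz": 0},
    {"tx": 0, "ty": 0, "tz": 0, "rx": 0, "ry": 0, "rz": 0},
    {"tx": 0, "ty": 0, "tz": 0, "rx": 0, "ry": 0, "rz": 0},
  ],
  jaw=1,
  newtons=50,
)

```text
clock: 4.38
tool_pos: [545.7, 283.2, 28.6]
ee_rot: [[1.0, 0.001, 0.003], [0.001, -1.0, 0.006], [0.003, -0.006, -1.0]]
force: [1.4, 19.9, 0.9]
gripper_width: 0.245
```

Call:
play_rows(
  rows=[
    {"tx": 0, "ty": -0.003, "tz": 0, "rx": 0, "ry": 0, "rz": 0},
    {"tx": -0.007, "ty": 0, "tz": 0, "rx": 0, "ry": 0, "rz": 0},
    {"tx": -0.007, "ty": 0, "tz": 0, "rx": 0, "ry": 0, "rz": 0},
    {"tx": -0.007, "ty": 0, "tz": 0, "rx": 0, "ry": 0, "rz": 0},
    {"tx": -0.007, "ty": 0, "tz": 0, "rx": 0, "ry": 0, "rz": 0},
    {"tx": -0.007, "ty": 0, "tz": 0, "rx": 0, "ry": 0, "rz": 0},
    {"tx": -0.007, "ty": 0, "tz": 0, "rx": 0, "ry": 0, "rz": 0},
    {"tx": -0.006, "ty": 0, "tz": 0, "rx": 0, "ry": 0, "rz": 0},
    {"tx": 0, "ty": 0, "tz": 0, "rx": 0, "ry": 0, "rz": 0},
    {"tx": 0, "ty": 0, "tz": 0, "rx": 0, "ry": 0, "rz": 0},
  ],
)

```text
clock: 5.62
tool_pos: [497.9, 283.9, 28.5]
ee_rot: [[1.0, -0.001, 0.002], [-0.001, -1.0, 0.003], [0.002, -0.003, -1.0]]
force: [-3.2, 7.6, 12.0]
gripper_width: 0.244
```

Call:
play_rows(
  rows=[
    {"tx": 0, "ty": 0, "tz": 0, "rx": 0, "ry": 0, "rz": 0},
    {"tx": 0, "ty": 0, "tz": 0, "rx": 0, "ry": 0, "rz": 0},
    {"tx": 0, "ty": 0, "tz": 0, "rx": 0, "ry": 0, "rz": 0},
    {"tx": 0, "ty": 0, "tz": -0.03, "rx": 0, "ry": 0, "rz": 0},
    {"tx": 0, "ty": 0, "tz": -0.06, "rx": 0, "ry": 0, "rz": 0},
    {"tx": 0, "ty": 0, "tz": -0.06, "rx": 0, "ry": 0, "rz": 0},
    {"tx": 0, "ty": 0, "tz": -0.04, "rx": 0, "ry": 0, "rz": 0},
    {"tx": 0, "ty": 0, "tz": 0, "rx": 0, "ry": 0, "rz": 0},
  ],
  jaw=-1,
)

```text
clock: 6.62
tool_pos: [498.6, 282.5, 220.0]
ee_rot: [[1.0, -0.002, 0.004], [-0.002, -1.0, 0.002], [0.004, -0.002, -1.0]]
force: [-0.1, -0.7, -0.4]
gripper_width: 1.001
```

Run:
```python
from h import *
chk(); c,im=snap('wrist','w2.png')
np.set_printoptions(precision=1,suppress=True)
```

```text
t 6.62 TCP [498.6 282.5 220. ] gp [498.5 282.4 239. ] z [ 0.  0. -1.] x [ 1. -0.  0.] w 85.0 F [-0.1 -0.7 -0.4] j [-0.07  0.4  -0.63  1.75  0.27  1.08 -2.36]
```

View pics/w2.png

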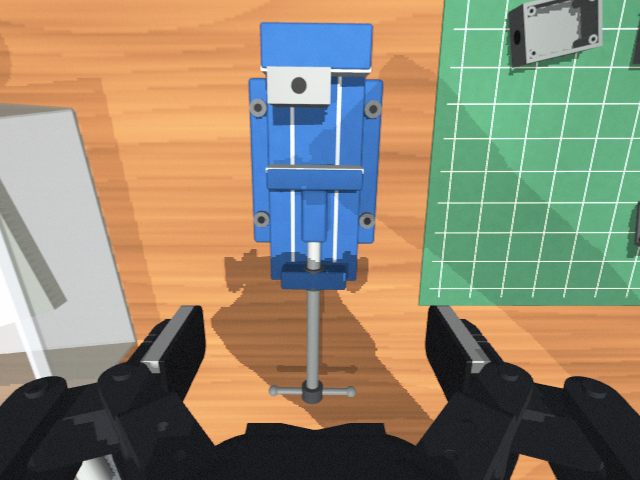

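Run:
```python
from h import *
R=down(0,60)
plan(G([500,294,150],R),R,N=8)
```

```text
N=8 t=[-0.0023 -0.0015  0.0102] r=[ 0.    7.49 -0.01]  (total shift mm [ 18.4 -12.1  77.6], turn [ 0.  59.9 -0.1])
```

Call:
play_rows(
  rows=[
    {"tx": -0.0023, "ty": -0.0015, "tz": 0.0102, "rx": 0, "ry": 7.5, "rz": 0},
    {"tx": -0.0023, "ty": -0.0015, "tz": 0.0102, "rx": 0, "ry": 7.5, "rz": 0},
    {"tx": -0.0023, "ty": -0.0015, "tz": 0.0102, "rx": 0, "ry": 7.5, "rz": 0},
    {"tx": -0.0023, "ty": -0.0015, "tz": 0.0102, "rx": 0, "ry": 7.5, "rz": 0},
    {"tx": -0.0023, "ty": -0.0015, "tz": 0.0102, "rx": 0, "ry": 7.5, "rz": 0},
    {"tx": -0.0023, "ty": -0.0015, "tz": 0.0102, "rx": 0, "ry": 7.5, "rz": 0},
    {"tx": -0.0023, "ty": -0.0015, "tz": 0.0102, "rx": 0, "ry": 7.5, "rz": 0},
    {"tx": -0.0023, "ty": -0.0015, "tz": 0.0102, "rx": 0, "ry": 7.5, "rz": 0},
    {"tx": 0, "ty": 0, "tz": 0, "rx": 0, "ry": 0, "rz": 0},
  ],
)

```text
clock: 7.8
tool_pos: [484.1, 284.5, 121.3]
ee_rot: [[0.898, 0.001, 0.441], [0.02, -0.999, -0.037], [0.44, 0.042, -0.897]]
force: [-0.5, 0.8, -0.1]
gripper_width: 0.999
```

Run:
```python
from h import *
chk(); c,im=snap('wrist','w3.png')
R=down(0,60)
plan(G([582,294,68],R),R,N=4)
```

```text
t 7.8 TCP [484.1 284.5 121.3] gp [475.7 285.2 138.4] z [ 0.44 -0.04 -0.9 ] x [0.9  0.02 0.44] w 84.9 F [-0.5  0.8 -0.1] j [-1.11  0.35  0.39  2.15  0.54  0.41 -2.79]
N=4 t=[ 0.0124 -0.0029  0.0306] r=[0.43 8.46 0.41]  (total shift mm [ 74.2 -12.  106.8], turn [ 1.7 33.8  1.6])
```

View pics/w3.png

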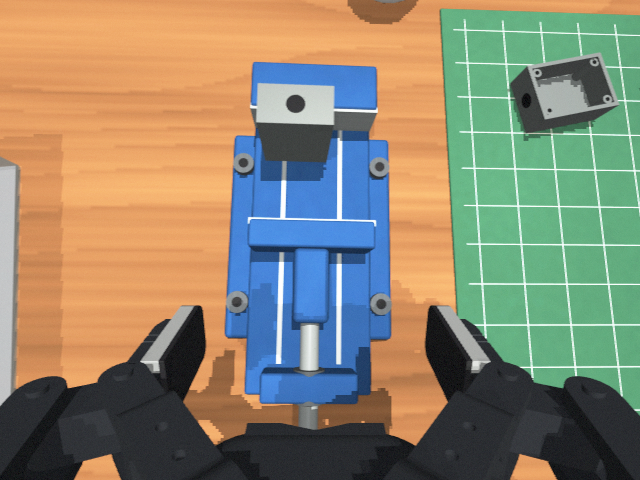

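```bash
cat > kin.py <<'E'
import numpy as np
from scipy.spatial.transform import Rotation as Ro
from scipy.optimize import least_squares
sg=[-1,1,1,1,1,1,1]
def fk(q,P,s):
    # P: base off a0, h0, L1, L2, Lt, offsets e (elbow x), w (wrist x), a7
    a0,h0,L1,L2,Lt,s1,e1,w1,a7=P
    T=lambda x,z:np.array([x,0,z],float)
    Z=lambda a:Ro.from_euler('z',a); Y=lambda a:Ro.from_euler('y',a)
    R=Z(s[0]*q[0]+a0); p=np.array([0,0,h0],float); 
    p=p+R.apply(T(s1,0)); R=R*Y(s[1]*q[1]); 
    R=R*Z(s[2]*q[2]); p=p+R.apply(T(e1,L1)); R=R*Y(s[3]*q[3]); p=p+R.apply(T(-e1,0))
    R=R*Z(s[4]*q[4]); p=p+R.apply(T(0,L2)); R=R*Y(s[5]*q[5]); p=p+R.apply(T(w1,0))
    R=R*Z(s[6]*q[6]+a7); p=p+R.apply(T(0,Lt))
    return p,R.as_matrix()
E
cat > data.py <<'E'
from h import *
E
python3 - <<'E'
from kin import *
from h import down,pose
import itertools
D=[([1.08653,.41797,-.01031,1.6142,.00469,1.11071,-.05299],[267.6,-564.4,230.7],np.array([[.9036,.4285,0],[.4285,-.9036,0],[0,0,-1]])),
([-0.08,0.48,-0.6,1.64,0.3,1.12,-2.34],[545.4,286.3,215.2],down(0)),
([-0.07,0.4,-0.63,1.75,0.27,1.08,-2.36],[498.6,282.5,220],down(0))]
p,R,o=pose(); D.append((o['joint_pos'],p,R))
best=[]
for s in itertools.product([1,-1],repeat=4):
  s=[s[0],1,s[1],1,s[2],1,s[3]]
  for a7 in (0,1.57,-1.57,3.14):
    def res(P):
        r=[]
        for q,pp,RR in D:
            a,b=fk(q,P,s); r+=list((a-pp)/10)+list((b-RR).ravel()*10)
        return r
    f=least_squares(res,[0,350,450,450,300,0,0,0,a7]); best.append((f.cost,s,f.x))
best.sort(key=lambda b:b[0]); np.set_printoptions(precision=2,suppress=True)
for b in best[:4]: print(b)
E
```

```text
(np.float64(0.2355790663653682), [-1, 1, -1, 1, -1, 1, -1], array([ -0.05, 346.2 , 464.42, 464.96, 334.35,   9.49,  -1.18, -11.2 ,
         1.52]))
(np.float64(0.23557906636602513), [-1, 1, -1, 1, -1, 1, -1], array([ -0.05, 346.2 , 464.42, 464.96, 334.35,   9.49,  -1.18, -11.2 ,
         1.52]))
(np.float64(0.23557906638097145), [-1, 1, -1, 1, -1, 1, -1], array([ -0.05, 346.2 , 464.42, 464.96, 334.35,   9.49,  -1.18, -11.2 ,
         1.52]))
(np.float64(0.2355790663855381), [-1, 1, -1, 1, -1, 1, -1], array([ -0.05, 346.2 , 464.42, 464.96, 334.35,   9.49,  -1.18, -11.2 ,
         1.52]))
```

```bash
cat >> kin.py <<'E'
P0=[-0.05,346.2,464.42,464.96,334.35,9.49,-1.18,-11.2,1.52]; S0=[-1,1,-1,1,-1,1,-1]
LO=np.array([-2.81,-.39,-1.27,.06,-1.19,.19,-2.82]); HI=np.array([2.81,2.02,1.25,2.57,4.33,2,2.82])
def ik(p,R,seed,w=.02,maxn=60):
    def res(q):
        a,b=fk(q,P0,S0); return np.r_[(a-p)/50,Ro.from_matrix(R.T@b).as_rotvec()*4,w*(q-seed)]
    f=least_squares(res,np.clip(seed,LO+1e-3,HI-1e-3),bounds=(LO,HI),max_nfev=maxn)
    a,b=fk(f.x,P0,S0); return f.x,np.linalg.norm(a-p),np.degrees(np.linalg.norm(Ro.from_matrix(R.T@b).as_rotvec()))
def sols(p,R,n=40,rng=np.random.default_rng(0)):
    out=[]
    for _ in range(n):
        q,e,a=ik(np.asarray(p,float),R,rng.uniform(LO,HI),w=.002)
        if e<4 and a<1.5:
            m=min((q-LO).min(),(HI-q).min())
            out.append((m,q))
    out.sort(key=lambda t:-t[0]); return out
E
python3 - <<'E'
from kin import *; from h import down,G
np.set_printoptions(precision=2,suppress=True)
for yaw,t in ((0,60),(180,-60),(0,45),(180,-45),(180,0),(0,30)):
    R=down(yaw,t); so=sols(G([582,294,68],R),R,25); print(yaw,t,len(so)); [print('   ',round(m,2),q) for m,q in so[:3]]
E
```

```text
0 60 14
    0.41 [-1.18  0.8   0.42  2.16  2.32  0.68  1.47]
    0.41 [-1.17  0.8   0.41  2.16  2.31  0.68  1.48]
    0.41 [-1.    0.76  0.22  2.16  2.29  0.78  1.6 ]
180 -60 18
    0.41 [-1.27  0.84  0.53  2.16  2.34  0.62 -1.76]
    0.41 [-1.01  0.76  0.23  2.16  2.29  0.78 -1.55]
    0.41 [-0.92  0.75  0.14  2.16  2.28  0.82 -1.49]
0 45 12
    0.46 [-0.42  0.66 -0.35  2.11  2.03  0.68  2.19]
    0.32 [-0.72  0.62 -0.    2.1   2.04  0.51  2.05]
    0.29 [-0.77  0.62  0.06  2.1   2.05  0.48  2.02]
180 -45 19
    0.46 [-0.07  0.81 -0.78  2.11  2.06  0.94 -0.77]
    0.46 [-0.07  0.81 -0.77  2.11  2.06  0.93 -0.78]
    0.46 [-0.13  0.77 -0.7   2.11  2.05  0.88 -0.81]
180 0 13
    0.69 [-0.13  0.77 -0.54  1.64  0.49  0.88  0.7 ]
    0.67 [-0.87  0.75  0.49  1.64 -0.44  0.86  1.37]
    0.66 [-0.23  0.73 -0.4   1.64  0.35  0.85  0.8 ]
0 30 23
    0.06 [-1.34  0.8   0.85  1.99 -1.08  0.25 -1.34]
    0.05 [-1.33  0.79  0.83  1.99 -1.04  0.24 -1.38]
    0.0 [-1.27  0.75  0.75  2.   -0.87  0.19 -1.52]
```

Run:
```python
from kin import *; from h import down,G
np.set_printoptions(precision=2,suppress=True)
c=np.array([552.6,-245.4,3]); a=np.radians(-9.4); jx=np.array([np.cos(a),np.sin(a),0]); jy=np.array([-np.sin(a),np.cos(a),0])
for i,(u,v) in enumerate(((1,1),(1,-1),(-1,1),(-1,-1))): print(i,c+42*u*jx+41*v*jy)
for tilt in (45,55):
  for (u,v) in ((1,1),(-1,-1)):
    pc=c+42*u*jx+41*v*jy
    for yaw in (-9.4,170.6):
      for t in (90-tilt,tilt-90):
        R=down(yaw,t); g=pc+[0,0,32]
        so=sols(G(g,R),R,15); print(tilt,(u,v),yaw,t,len(so)); [print('   ',round(m,2),q) for m,q in so[:2]]
```

```text
0 [ 600.73 -211.81    3.  ]
1 [ 587.34 -292.71    3.  ]
2 [ 517.86 -198.09    3.  ]
3 [ 504.47 -278.99    3.  ]
45 (1, 1) -9.4 45 5
    0.38 [-0.01  0.72  0.42  2.19  3.73  0.63  0.97]
    0.26 [ 0.76  0.72 -0.43  2.18  3.19  0.45  1.9 ]
45 (1, 1) -9.4 -45 8
    0.17 [ 0.14  1.25  0.24  0.86 -0.09  1.83 -1.41]
    0.17 [ 0.25  1.24 -0.01  0.86  0.1   1.83 -1.51]
45 (1, 1) 170.6 45 9
    0.17 [ 0.27  1.24 -0.07  0.86  0.14  1.83  1.61]
    0.16 [ 0.32  1.24 -0.18  0.86  0.23  1.84  1.56]
45 (1, 1) 170.6 -45 9
    0.34 [ 0.32  0.67  0.06  2.19  3.56  0.53 -1.83]
    0.32 [ 0.36  0.67  0.01  2.19  3.53  0.51 -1.78]
45 (-1, -1) -9.4 45 7
    0.27 [0.41 0.65 0.24 2.3  3.88 0.7  1.17]
    0.27 [0.37 0.66 0.3  2.3  3.9  0.73 1.13]
45 (-1, -1) -9.4 -45 10
    0.35 [ 0.23  1.11  0.25  1.16 -0.    1.65 -1.31]
    0.35 [ 0.24  1.11  0.22  1.16  0.02  1.65 -1.32]
45 (-1, -1) 170.6 45 8
    0.34 [ 0.36  1.1  -0.01  1.16  0.18  1.66  1.71]
    0.34 [ 0.4   1.1  -0.07  1.16  0.22  1.66  1.68]
45 (-1, -1) 170.6 -45 7
    0.27 [ 0.02  0.79  0.68  2.3   3.95  0.92 -2.26]
    0.27 [ 1.55  1.04 -0.98  2
[... 326 characters left out ...]
 1.58 1.68]
    0.41 [ 0.29  1.1  -0.09  1.07  0.14  1.59  1.59]
55 (1, 1) 170.6 -35 9
    0.24 [ 1.12  0.9  -0.9   2.1   2.14  0.43 -0.02]
    0.2 [ 1.24  1.05 -1.07  2.11  2.08  0.59  0.17]
55 (-1, -1) -9.4 35 12
    0.14 [ 0.59  0.57 -0.01  2.23  4.04  0.33  1.05]
    0.1 [ 1.59  1.13 -1.16  2.22  2.08  0.57 -2.72]
55 (-1, -1) -9.4 -35 4
    0.54 [ 0.48  0.98 -0.16  1.32  0.27  1.46 -1.51]
    0.51 [-0.04  1.11  0.72  1.32 -0.4   1.49 -1.04]
55 (-1, -1) 170.6 35 8
    0.56 [0.28 0.98 0.15 1.32 0.04 1.44 1.79]
    0.56 [ 0.16  1.01  0.35  1.32 -0.11  1.44  1.9 ]
55 (-1, -1) 170.6 -35 7
    0.16 [ 0.3   0.6   0.32  2.23  4.17  0.47 -2.32]
    0.16 [ 1.44  0.9  -0.95  2.22  2.23  0.35  0.11]
```

Run:
```python
from h import *
plan([520,290,200],down(0),N=3)
```

```text
N=3 t=[ 0.0191 -0.0011 -0.0215] r=[ 0.76 -8.72  0.18]  (total shift mm [ 66.   -2.3 -54.5], turn [  2.3 -26.2   0.6])
```

Call:
play_rows(
  rows=[
    {"tx": 0.0191, "ty": -0.0011, "tz": -0.0215, "rx": 0.8, "ry": -8.7, "rz": 0.2},
    {"tx": 0.0191, "ty": -0.0011, "tz": -0.0215, "rx": 0.8, "ry": -8.7, "rz": 0.2},
    {"tx": 0.0191, "ty": -0.0011, "tz": -0.0215, "rx": 0.8, "ry": -8.7, "rz": 0.2},
    {"tx": 0, "ty": 0, "tz": 0, "rx": 0, "ry": 0, "rz": -10.6},
    {"tx": 0, "ty": 0, "tz": 0, "rx": 0, "ry": 0, "rz": -10.6},
    {"tx": 0, "ty": 0, "tz": 0, "rx": 0, "ry": 0, "rz": -10.6},
    {"tx": 0, "ty": 0, "tz": 0, "rx": 0, "ry": 0, "rz": -10.6},
    {"tx": 0, "ty": 0, "tz": 0, "rx": 0, "ry": 0, "rz": -10.6},
    {"tx": 0, "ty": 0, "tz": 0, "rx": 0, "ry": 0, "rz": -10.6},
    {"tx": 0, "ty": 0, "tz": 0, "rx": 0, "ry": 0, "rz": -10.6},
    {"tx": 0, "ty": 0, "tz": 0, "rx": 0, "ry": 0, "rz": -10.6},
    {"tx": 0, "ty": 0, "tz": 0, "rx": 0, "ry": 0, "rz": -10.6},
    {"tx": 0, "ty": 0, "tz": 0, "rx": 0, "ry": 0, "rz": -10.6},
    {"tx": 0, "ty": 0, "tz": 0, "rx": 0, "ry": 0, "rz": -10.6},
    {"tx": 0, "ty": 0, "tz": 0, "rx": 0, "ry": 0, "rz": -10.6},
    {"tx": 0, "ty": 0, "tz": 0, "rx": 0, "ry": 0, "rz": -10.6},
    {"tx": 0, "ty": 0, "tz": 0, "rx": 0, "ry": 0, "rz": -10.6},
    {"tx": 0, "ty": 0, "tz": 0, "rx": 0, "ry": 0, "rz": -10.6},
    {"tx": 0, "ty": 0, "tz": 0, "rx": 0, "ry": 0, "rz": -10.6},
    {"tx": 0, "ty": 0, "tz": 0, "rx": 0, "ry": 0, "rz": -10.4},
  ],
)

```text
clock: 10.35
tool_pos: [517.5, 285.0, 190.5]
ee_rot: [[-0.997, 0.007, 0.072], [0.006, 1.0, -0.013], [-0.073, -0.012, -0.997]]
force: [-0.4, -0.0, 0.4]
gripper_width: 0.998
```

Run:
```python
from h import *
chk()
R=down(180,-50)
plan(G([510,294,140],R),R,N=8)
```

```text
t 10.35 TCP [517.5 285.  190.5] gp [516.1 285.3 209.4] z [ 0.07 -0.01 -1.  ] x [-1.    0.01 -0.07] w 84.8 F [-0.4 -0.   0.4] j [-0.18  0.41 -0.51  1.77  0.31  0.97  0.75]
N=8 t=[0.0025 0.0012 0.0077] r=[-0.1  -5.73 -0.01]  (total shift mm [-2.4  9.8 62.9], turn [ -0.8 -45.8  -0.1])
```

Call:
play_rows(
  rows=[
    {"tx": 0.0025, "ty": 0.0012, "tz": 0.0077, "rx": -0.1, "ry": -5.73, "rz": 0},
    {"tx": 0.0025, "ty": 0.0012, "tz": 0.0077, "rx": -0.1, "ry": -5.73, "rz": 0},
    {"tx": 0.0025, "ty": 0.0012, "tz": 0.0077, "rx": -0.1, "ry": -5.73, "rz": 0},
    {"tx": 0.0025, "ty": 0.0012, "tz": 0.0077, "rx": -0.1, "ry": -5.73, "rz": 0},
    {"tx": 0.0025, "ty": 0.0012, "tz": 0.0077, "rx": -0.1, "ry": -5.73, "rz": 0},
    {"tx": 0.0025, "ty": 0.0012, "tz": 0.0077, "rx": -0.1, "ry": -5.73, "rz": 0},
    {"tx": 0.0025, "ty": 0.0012, "tz": 0.0077, "rx": -0.1, "ry": -5.73, "rz": 0},
    {"tx": 0.0025, "ty": 0.0012, "tz": 0.0077, "rx": -0.1, "ry": -5.73, "rz": 0},
    {"tx": 0, "ty": 0, "tz": 0, "rx": 0, "ry": 0, "rz": 0},
    {"tx": 0, "ty": 0, "tz": 0, "rx": 0, "ry": 0, "rz": 0},
  ],
)

```text
clock: 11.6
tool_pos: [523.8, 292.6, 129.0]
ee_rot: [[-0.669, 0.012, 0.743], [0.003, 1.0, -0.013], [-0.743, -0.006, -0.669]]
force: [0.8, -0.9, 0.1]
gripper_width: 0.998
```

Run:
```python
from h import *
chk(); snap('wrist','w4.png')
R=down(180,-50)
plan(G([582,294,68],R),R,N=6)
```

```text
t 11.6 TCP [523.8 292.6 129. ] gp [509.7 292.9 141.7] z [ 0.74 -0.01 -0.67] x [-0.67  0.   -0.74] w 84.8 F [ 0.8 -0.9  0.1] j [-0.77  0.41 -0.11  2.25  1.76  0.66 -0.88]
N=6 t=[0.0013 0.0004 0.0172] r=[-0.12 -0.32 -0.03]  (total shift mm [  6.1   2.7 103. ], turn [-0.7 -1.9 -0.2])
```

View pics/w4.png

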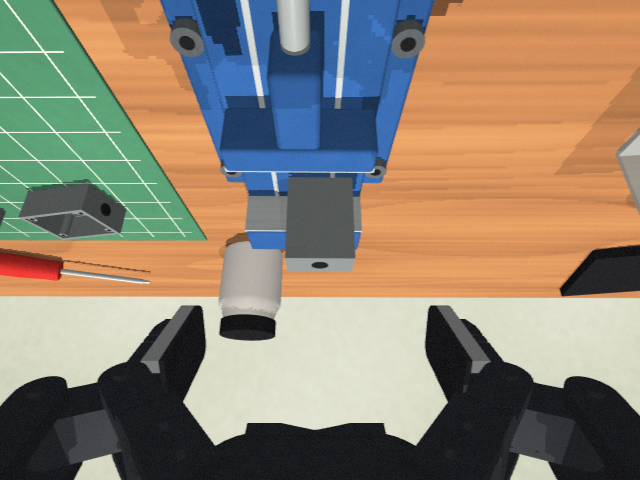

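Call:
play_rows(
  rows=[
    {"tx": 0.0013, "ty": 0.0004, "tz": 0.0172, "rx": -0.1, "ry": -0.3, "rz": 0},
    {"tx": 0.0013, "ty": 0.0004, "tz": 0.0172, "rx": -0.1, "ry": -0.3, "rz": 0},
    {"tx": 0.0013, "ty": 0.0004, "tz": 0.0172, "rx": -0.1, "ry": -0.3, "rz": 0},
    {"tx": 0.0013, "ty": 0.0004, "tz": 0.0172, "rx": -0.1, "ry": -0.3, "rz": 0},
    {"tx": 0.0013, "ty": 0.0004, "tz": 0.0172, "rx": -0.1, "ry": -0.3, "rz": 0},
    {"tx": 0.0013, "ty": 0.0004, "tz": 0.0172, "rx": -0.1, "ry": -0.3, "rz": 0},
    {"tx": 0, "ty": 0, "tz": 0, "rx": 0, "ry": 0, "rz": 0},
    {"tx": 0, "ty": 0, "tz": 0, "rx": 0, "ry": 0, "rz": 0},
  ],
)

```text
clock: 12.65
tool_pos: [595.7, 294.6, 55.3]
ee_rot: [[-0.644, 0.003, 0.765], [0.003, 1.0, -0.002], [-0.765, 0.001, -0.644]]
force: [-0.2, -0.5, -0.6]
gripper_width: 1.005
```

Run:
```python
from h import *
chk(); snap('wrist','w5.png')
R=down(180,-50)
plan(G([582,294,68],R),R,N=1)
```

```text
t 12.65 TCP [595.7 294.6  55.3] gp [581.2 294.7  67.5] z [ 0.77 -0.   -0.64] x [-0.64  0.   -0.77] w 85.4 F [-0.2 -0.5 -0.6] j [-0.68  0.64 -0.08  2.14  2.07  0.68 -1.12]
N=1 t=[-0.0009 -0.0008  0.0004] r=[-0.08 -0.07 -0.13]  (total shift mm [-0.9 -0.8  0.4], turn [-0.1 -0.1 -0.1])
```

View pics/w5.png

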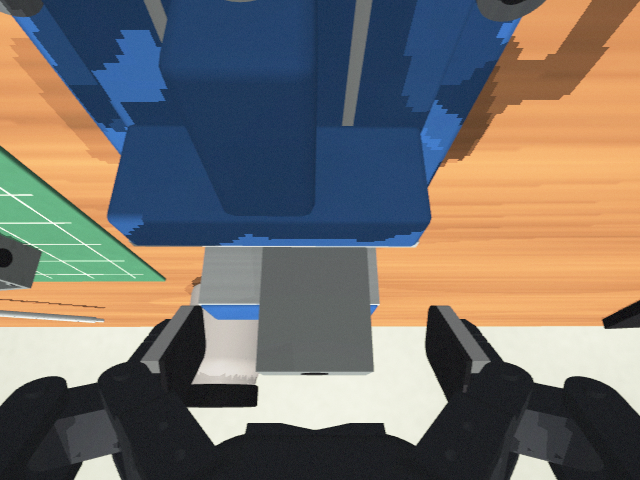

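Call:
play_rows(
  rows=[
    {"tx": 0, "ty": 0, "tz": 0, "rx": 0, "ry": 0, "rz": 0},
    {"tx": 0, "ty": 0, "tz": 0, "rx": 0, "ry": 0, "rz": 0},
    {"tx": 0, "ty": 0, "tz": 0, "rx": 0, "ry": 0, "rz": 0},
    {"tx": 0, "ty": 0, "tz": 0, "rx": 0, "ry": 0, "rz": 0},
    {"tx": 0, "ty": 0, "tz": 0, "rx": 0, "ry": 0, "rz": 0},
    {"tx": 0, "ty": 0, "tz": 0, "rx": 0, "ry": 0, "rz": 0},
  ],
  jaw=1,
  newtons=40,
)

```text
clock: 13.45
tool_pos: [595.8, 295.0, 54.9]
ee_rot: [[-0.643, 0.002, 0.766], [0.002, 1.0, -0.001], [-0.766, 0.001, -0.643]]
force: [-2.8, -0.2, 6.8]
gripper_width: 0.501
```

Run:
```python
from h import *
chk(); snap('wrist','w6.png')
c,s=snap('side','d6.png'); crop(s,230,250,430,410,4,'d6c.png')
```

```text
t 13.45 TCP [595.8 295.   54.9] gp [581.2 295.   67.1] z [ 0.77 -0.   -0.64] x [-0.64  0.   -0.77] w 42.6 F [-2.8 -0.2  6.8] j [-0.68  0.64 -0.08  2.14  2.07  0.68 -1.12]
```

View pics/w6.png

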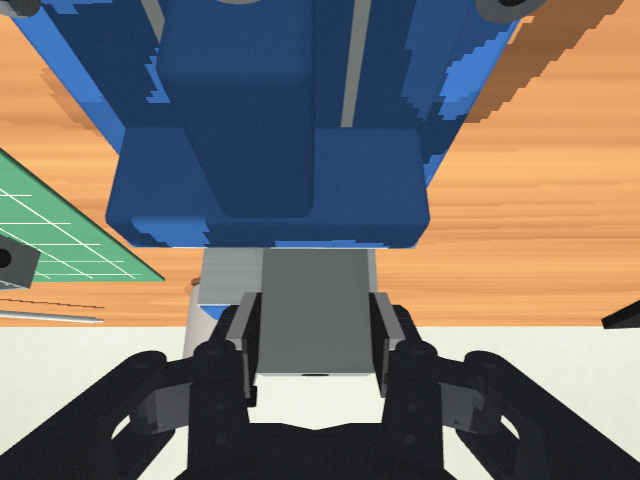

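View pics/d6c.png

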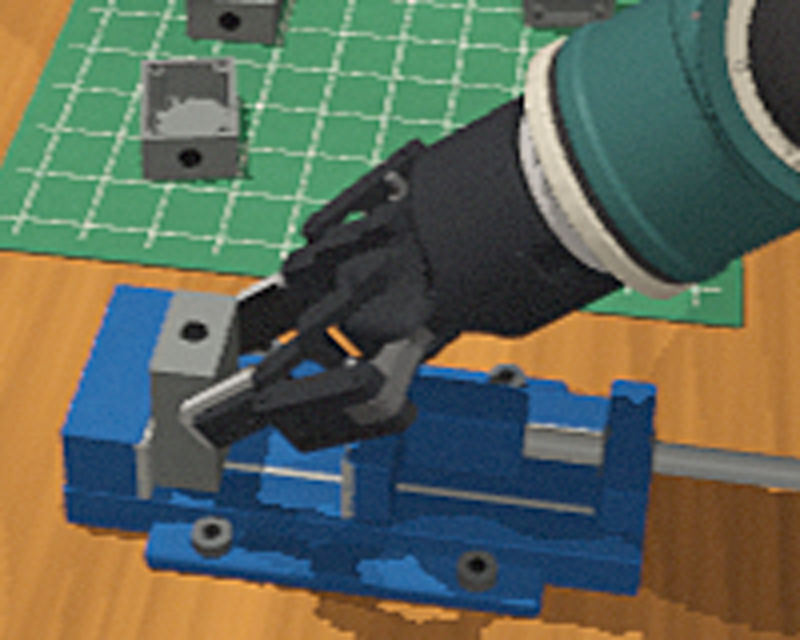

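Call:
play_rows(
  rows=[
    {"tx": -0.0077, "ty": 0, "tz": -0.0064, "rx": 0, "ry": 0, "rz": 0},
    {"tx": -0.0153, "ty": 0, "tz": -0.0129, "rx": 0, "ry": 0, "rz": 0},
    {"tx": -0.023, "ty": 0, "tz": -0.0193, "rx": 0, "ry": 0, "rz": 0},
    {"tx": -0.023, "ty": 0, "tz": -0.0193, "rx": 0, "ry": 0, "rz": 0},
    {"tx": -0.023, "ty": 0, "tz": -0.0193, "rx": 0, "ry": 0, "rz": 0},
    {"tx": -0.023, "ty": 0, "tz": -0.0193, "rx": 0, "ry": 0, "rz": 0},
    {"tx": -0.015, "ty": 0, "tz": -0.013, "rx": 0, "ry": 0, "rz": 0},
  ],
  newtons=60,
)

```text
clock: 14.42
tool_pos: [595.5, 294.9, 226.4]
ee_rot: [[-0.643, 0.002, 0.766], [0.003, 1.0, -0.0], [-0.766, 0.002, -0.643]]
force: [-0.0, 0.5, -0.0]
gripper_width: 0.495
```

Run:
```python
from h import *
chk()
R=down(171,0)
plan([520,-160,200],R)
plan([520,-160,200],R,N=20)
```

```text
t 14.43 TCP [595.5 294.9 226.4] gp [580.9 294.9 238.7] z [ 0.77 -0.   -0.64] x [-0.64  0.   -0.77] w 42.0 F [-0.   0.5 -0. ] j [-0.73  0.29 -0.02  2.1   1.52  0.56 -0.49]
N=8 t=[ 0.0062 -0.0575 -0.0003] r=[0.5  6.23 1.03]  (total shift mm [  67.6 -455.1  -40.7], turn [ 4.  49.9  8.3])
N=20 t=[ 0.0024 -0.023   0.    ] r=[0.2  2.49 0.41]  (total shift mm [  67.6 -455.1  -40.7], turn [ 4.  49.9  8.3])
```

Run:
```python
from h import *
plan([640,-240,220],down(171),N=13)
```

```text
N=13 t=[-0.0059 -0.0408  0.003 ] r=[0.31 3.83 0.64]  (total shift mm [ -25.1 -534.9   38.3], turn [ 4.  49.9  8.3])
```

Call:
play_rows(
  rows=[
    {"tx": -0.0059, "ty": -0.0408, "tz": 0.003, "rx": 0.3, "ry": 3.8, "rz": 0.6},
    {"tx": -0.0059, "ty": -0.0408, "tz": 0.003, "rx": 0.3, "ry": 3.8, "rz": 0.6},
    {"tx": -0.0059, "ty": -0.0408, "tz": 0.003, "rx": 0.3, "ry": 3.8, "rz": 0.6},
    {"tx": -0.0059, "ty": -0.0408, "tz": 0.003, "rx": 0.3, "ry": 3.8, "rz": 0.6},
    {"tx": -0.0059, "ty": -0.0408, "tz": 0.003, "rx": 0.3, "ry": 3.8, "rz": 0.6},
    {"tx": -0.0059, "ty": -0.0408, "tz": 0.003, "rx": 0.3, "ry": 3.8, "rz": 0.6},
    {"tx": -0.0059, "ty": -0.0408, "tz": 0.003, "rx": 0.3, "ry": 3.8, "rz": 0.6},
    {"tx": -0.0059, "ty": -0.0408, "tz": 0.003, "rx": 0.3, "ry": 3.8, "rz": 0.6},
    {"tx": -0.0059, "ty": -0.0408, "tz": 0.003, "rx": 0.3, "ry": 3.8, "rz": 0.6},
    {"tx": -0.0059, "ty": -0.0408, "tz": 0.003, "rx": 0.3, "ry": 3.8, "rz": 0.7},
    {"tx": -0.0059, "ty": -0.0408, "tz": 0.003, "rx": 0.3, "ry": 3.8, "rz": 0.7},
    {"tx": -0.0059, "ty": -0.0408, "tz": 0.003, "rx": 0.3, "ry": 4.0, "rz": 0.7},
    {"tx": -0.0059, "ty": -0.0408, "tz": 0.003, "rx": 0.4, "ry": 4.1, "rz": 0.7},
    {"tx": 0, "ty": 0, "tz": 0, "rx": 0, "ry": 0, "rz": 0},
    {"tx": 0, "ty": 0, "tz": 0, "rx": 0, "ry": 0, "rz": 0},
  ],
)

```text
clock: 16.3
tool_pos: [639.6, -221.6, 221.7]
ee_rot: [[-0.988, 0.154, 0.026], [0.154, 0.988, -0.011], [-0.028, -0.006, -1.0]]
force: [-1.0, 0.2, -0.6]
gripper_width: 0.496
```

Run:
```python
from h import *
chk(); snap('wrist','w7.png')
```

```text
t 16.3 TCP [ 639.6 -221.6  221.7] gp [ 639.  -221.4  240.7] z [ 0.03 -0.01 -1.  ] x [-0.99  0.15 -0.03] w 42.2 F [-1.   0.2 -0.6] j [ 0.37  0.51 -0.11  1.5   0.07  1.11  1.66]
```

View pics/w7.png

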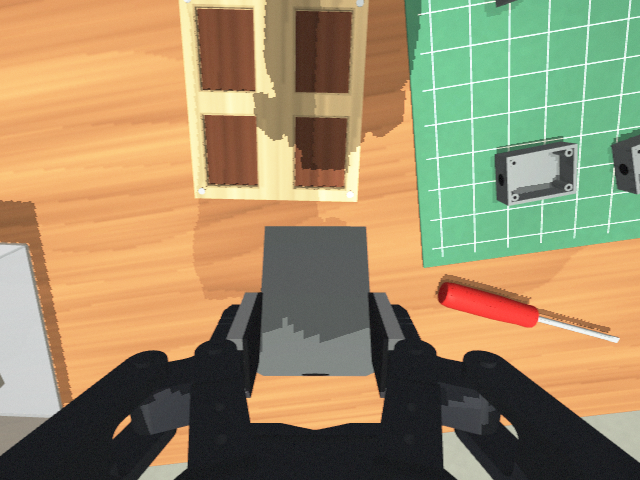

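```bash
cat >> h.py <<'E'
np.set_printoptions(precision=1,suppress=True)
def quads(mask,c,z,amin=800):
    out=[]
    n,l,st,ce=cv2.connectedComponentsWithStats(mask.astype(np.uint8),connectivity=4)
    for i in range(1,n):
        if st[i,4]<amin: continue
        cn,_=cv2.findContours((l==i).astype(np.uint8),cv2.RETR_EXTERNAL,cv2.CHAIN_APPROX_NONE)
        cc=max(cn,key=cv2.contourArea)[:,0,:]
        w=ray(c,cc,z)[:,:2].astype(np.float32)
        r=cv2.minAreaRect(w); out.append((r,st[i,:4],st[i,4]))
    return out
E
python3 - <<'E'
from h import *
c=cam('wrist'); im=cv2.imread('pics/w7.png')
hsv=cv2.cvtColor(im,cv2.COLOR_BGR2HSV)
for p in ((225,50),(325,50),(275,100),(225,150),(320,170),(540,175),(505,190)): print(p,hsv[p[1],p[0]])
H,S,V=[hsv[...,i].astype(int) for i in range(3)]
m=((H<12)|(H>172))&(S>110)&(V<150)
m[:, :185]=0; m[:,365:]=0; m[205:]=0
m=cv2.morphologyEx(m.astype(np.uint8),cv2.MORPH_CLOSE,np.ones((5,5)))
for r,b,a in quads(m,c,9): print(np.round(r[0],1),np.round(r[1],1),round(r[2],1),b,a)
print(ray(c,[(195,199),(357,201),(202,190),(353,193)],9)[:,:2])
E
```

```text
(225, 50) [ 10 147 130]
(325, 50) [ 10 141  94]
(275, 100) [ 20  94 154]
(225, 150) [  9 142 124]
(320, 170) [  9 151 164]
(540, 175) [ 75  10 197]
(505, 190) [98 15 69]
[ 503.3 -275.8] [45.1 61.4] 79.8 [198   9  57  82] 4285
[ 517.7 -195.9] [45.  61.5] 79.9 [296  11  56  82] 4325
[ 584.8 -290.3] [45.1 61.3] 79.8 [205 115  52  70] 3345
[ 599.  -210.7] [45.2 61.5] 79.5 [295 117  51  70] 2995
[[ 623.5 -334.7]
 [ 649.1 -182.4]
 [ 616.1 -325.9]
 [ 640.9 -185.2]]
```

```bash
cat >> h.py <<'E'
BOX=np.array([(a,b,d) for a in(-30,30) for b in(-22,22) for d in(-12,12)],float)
def relpose(Rt,gp,Rc,pc): # cover in tool frame about gp
    return Rt.T@(np.asarray(pc,float)-np.asarray(gp,float)), Rt.T@Rc
def heldpose(rel):
    p,R,_=pose(); gp=p-19*R[:,2]; return gp+R@rel[0], R@rel[1]
def draw(im,c,pc,Rc,col=(0,0,255)):
    v=proj(c,pc+BOX@Rc.T)
    for i in range(8):
        for j in range(i):
            if np.abs(BOX[i]-BOX[j]).astype(bool).sum()==1:
                cv2.line(im,tuple(np.round(v[i]).astype(int).tolist()),tuple(np.round(v[j]).astype(int).tolist()),col,1)
def target(rel,Rc,pc):
    """tool pose to bring held cover to Rc,pc"""
    R=Rc@rel[1].T; gp=np.asarray(pc,float)-R@rel[0]; return gp+19*R[:,2],R
def mk(xaz,kind):
    """cover rotation: kind 'down' (rim down, own x at az), 'up' (rim up, own x at az), 'stand' own z at az, own x up"""
    a=np.radians(xaz); e=np.array([np.cos(a),np.sin(a),0]); k=np.array([0,0,1.])
    if kind=='down': x,z=e,k
    elif kind=='up': x,z=e,-k
    else: x,z=k,e
    return np.c_[x,np.cross(z,x),z]
E
python3 - <<'E'
from h import *
c=cam('wrist'); im=cv2.imread('pics/w7.png')
Rt=down(180,-50)
rel=relpose(Rt,[581.2,295,67.1],mk(180,'stand'),[599,295,50])
np.savez('rel.npz',a=rel[0],b=rel[1])
pc,Rc=heldpose(rel); print(pc,Rc)
draw(im,c,pc,Rc); crop(im,180,200,460,410,2.8,'w7d.png')
E
```

```text
[ 638.1 -221.   216.2] [[ 0.7  0.2 -0.7]
 [-0.1  1.   0.1]
 [ 0.7 -0.   0.7]]
```

View pics/w7d.png

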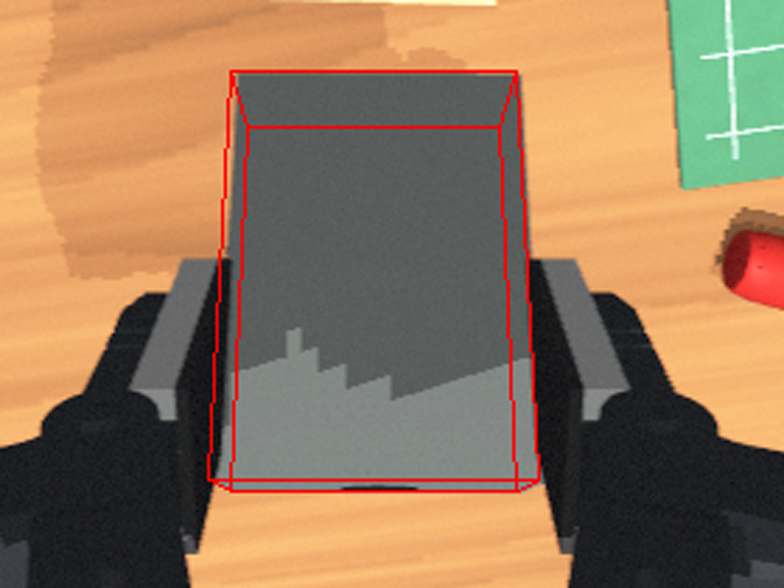

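Run:
```python
from h import *
d=np.load('rel.npz'); rel=(d['a'],d['b'])
p,R=target(rel,mk(-10.1,'down'),[502.6,-276.6,15+40]); print(p,R[:,2]); plan(p,R,N=8)
```

```text
[ 507.4 -277.5   58.2] [-0.6  0.1 -0.8]
N=8 t=[ 0. -0.  0.] r=[-0.1  5.2  0.1]  (total shift mm [126.5 -74.9 160.6], turn [-0.8 41.6  1.1])
```

```bash
sed -i 's/print(f"N={n} t={np.round(t,4)} r={np.round(w\/n,2)}/print(f"N={n} t={[round(float(v),4) for v in t]} r={[round(float(v),2) for v in w\/n]}/' h.py
python3 - <<'E'
from h import *
d=np.load('rel.npz'); rel=(d['a'],d['b'])
p,R=target(rel,mk(-10.1,'down'),[502.6,-276.6,15+40]); print(p,R[:,2]); plan(p,R,N=8)
E
```

```text
[ 507.4 -277.5   58.2] [-0.6  0.1 -0.8]
N=8 t=[0.0089, -0.0096, 0.0245] r=[-0.1, 5.2, 0.14]  (total shift mm [126.5 -74.9 160.6], turn [-0.8 41.6  1.1])
```

Call:
play_rows(
  rows=[
    {"tx": 0.0089, "ty": -0.0096, "tz": 0.0245, "rx": -0.1, "ry": 5.2, "rz": 0.1},
    {"tx": 0.0089, "ty": -0.0096, "tz": 0.0245, "rx": -0.1, "ry": 5.2, "rz": 0.1},
    {"tx": 0.0089, "ty": -0.0096, "tz": 0.0245, "rx": -0.1, "ry": 5.2, "rz": 0.1},
    {"tx": 0.0089, "ty": -0.0096, "tz": 0.0245, "rx": -0.1, "ry": 5.2, "rz": 0.1},
    {"tx": 0.0089, "ty": -0.0096, "tz": 0.0245, "rx": -0.1, "ry": 5.2, "rz": 0.2},
    {"tx": 0.0089, "ty": -0.0096, "tz": 0.0245, "rx": -0.1, "ry": 5.2, "rz": 0.2},
    {"tx": 0.0089, "ty": -0.0096, "tz": 0.0245, "rx": -0.1, "ry": 5.2, "rz": 0.2},
    {"tx": 0.0089, "ty": -0.0096, "tz": 0.0245, "rx": -0.1, "ry": 5.2, "rz": 0.1},
    {"tx": 0, "ty": 0, "tz": 0, "rx": 0, "ry": 0, "rz": 0},
    {"tx": 0, "ty": 0, "tz": 0, "rx": 0, "ry": 0, "rz": 0},
  ],
)

```text
clock: 17.6
tool_pos: [508.2, -277.9, 59.0]
ee_rot: [[-0.756, 0.176, -0.63], [0.135, 0.984, 0.112], [0.64, -0.001, -0.768]]
force: [1.0, 0.5, -0.4]
gripper_width: 0.498
```

Run:
```python
from h import *
d=np.load('rel.npz'); rel=(d['a'],d['b'])
chk(); print(heldpose(rel))
p,R=target(rel,mk(-10.1,'down'),[502.6,-276.6,15+12]); plan(p,R)
c,im=snap('wrist','w8.png'); draw(im,c,*heldpose(rel)); cv2.imwrite('pics/w8.png',im)
c,s=snap('side'); crop(s,280,140,440,260,5,'d8.png')
c,s=snap('scene'); crop(s,140,240,300,400,4,'s8.png')
```

```text
t 17.6 TCP [ 508.2 -277.9   59. ] gp [ 520.2 -280.    73.6] z [-0.6  0.1 -0.8] x [-0.8  0.1  0.6] w 42.3 F [ 1.   0.5 -0.4] j [ 0.4  0.9 -0.   1.3  0.1  1.6  1.7]
(array([ 503.4, -277. ,   55.8]), array([[ 1. ,  0.2, -0. ],
       [-0.2,  1. ,  0. ],
       [ 0. , -0. ,  1. ]]))
N=1 t=[-0.0178, 0.0003, 0.0227] r=[-0.03, 0.18, -0.04]  (total shift mm [-17.8   0.3  22.7], turn [-0.   0.2 -0. ])
```

View pics/w8.png

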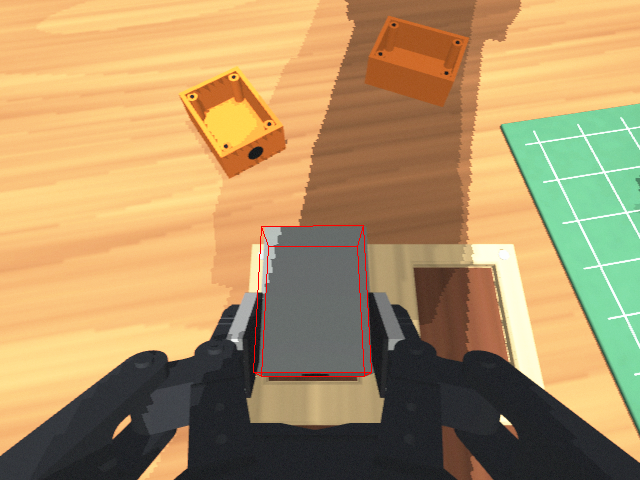

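View pics/s8.png

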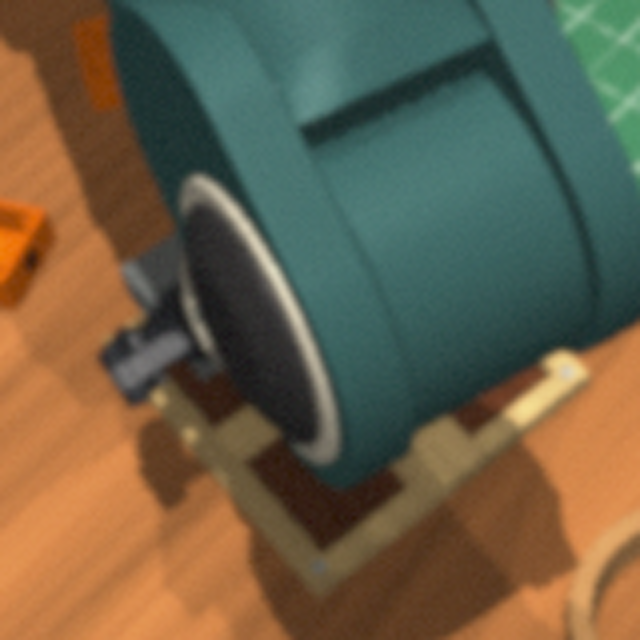

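Run:
```python
from h import *
c=cam('wrist')
a=np.radians(-10.1); jx=np.array([np.cos(a),np.sin(a)]); jy=np.array([-jx[1],jx[0]]); C=np.array([551,-243.7])
P=np.r_[[np.r_[C-86*jx-77*jy,9]],[np.r_[C-86*jx+77*jy,9]],[np.r_[[517.1,-195.7]-32*jx-24*jy,9]],[np.r_[[517.1,-195.7]-32*jx+24*jy,9]]]
print(proj(c,P)); print(P)
print(ray(c,[(252,245),(515,243),(413,267),(496,264)],9)[:,:2])
im=cv2.imread('pics/w8.png'); crop(im,230,210,530,410,2.6,'w8c.png')
```

```text
[[253.1 244.5]
 [513.3 244. ]
 [414.6 263.7]
 [497.4 263.6]]
[[ 452.8 -304.4    9. ]
 [ 479.8 -152.8    9. ]
 [ 481.4 -213.7    9. ]
 [ 489.8 -166.5    9. ]]
[[ 453.1 -305.1]
 [ 479.4 -151.6]
 [ 483.1 -215.2]
 [ 489.9 -167.4]]
```

View pics/w8c.png

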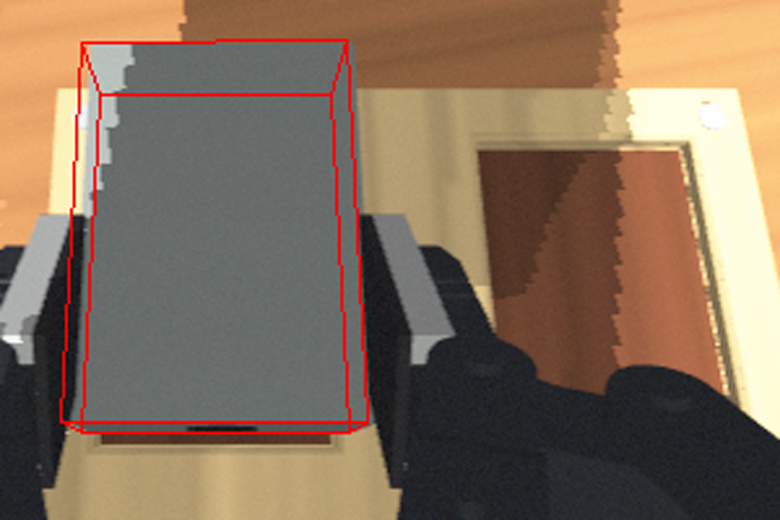

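```bash
sed -i "s/T=T@i\['T_tool_cam'\]/K=i['T_tool_cam'].copy(); K[1,3]-=1.5; T=T@K/" h.py
python3 - <<'E'
from h import *
d=np.load('rel.npz'); rel=(d['a'],d['b'])
p,R=target(rel,mk(-10.1,'down'),[502.3,-278.1,15+10]); plan(p,R,N=2)
E
```

```text
N=2 t=[-0.0097, -0.0004, 0.0121] r=[-0.02, 0.08, -0.04]  (total shift mm [-19.4  -0.8  24.2], turn [-0.   0.2 -0.1])
```

Call:
play_rows(
  rows=[
    {"tx": -0.0097, "ty": -0.0004, "tz": 0.0121, "rx": 0, "ry": 0.1, "rz": 0},
    {"tx": -0.0097, "ty": -0.0004, "tz": 0.0121, "rx": 0, "ry": 0.1, "rz": 0},
    {"tx": 0, "ty": 0, "tz": 0, "rx": 0, "ry": 0, "rz": 0},
    {"tx": -0.0013, "ty": 0, "tz": 0.0015, "rx": 0, "ry": 0, "rz": 0},
    {"tx": -0.0013, "ty": 0, "tz": 0.0015, "rx": 0, "ry": 0, "rz": 0},
    {"tx": 0, "ty": 0, "tz": 0, "rx": 0, "ry": 0, "rz": 0},
  ],
)

```text
clock: 18.5
tool_pos: [506.0, -279.3, 23.1]
ee_rot: [[-0.751, 0.177, -0.636], [0.136, 0.984, 0.113], [0.646, -0.001, -0.763]]
force: [0.0, 0.6, -0.5]
gripper_width: 0.499
```

Run:
```python
from h import *
d=np.load('rel.npz'); rel=(d['a'],d['b'])
chk(); print(heldpose(rel)[0])
c,im=snap('wrist'); draw(im,c,*heldpose(rel)); crop(im,230,210,530,410,2.6,'w9.png')
```

```text
t 18.5 TCP [ 506.  -279.3   23.1] gp [ 518.1 -281.4   37.7] z [-0.6  0.1 -0.8] x [-0.8  0.1  0.7] w 42.4 F [ 0.   0.6 -0.5] j [ 0.4  1.  -0.   1.3  0.1  1.5  1.7]
[ 501.2 -278.4   19.9]
```

View pics/w9.png

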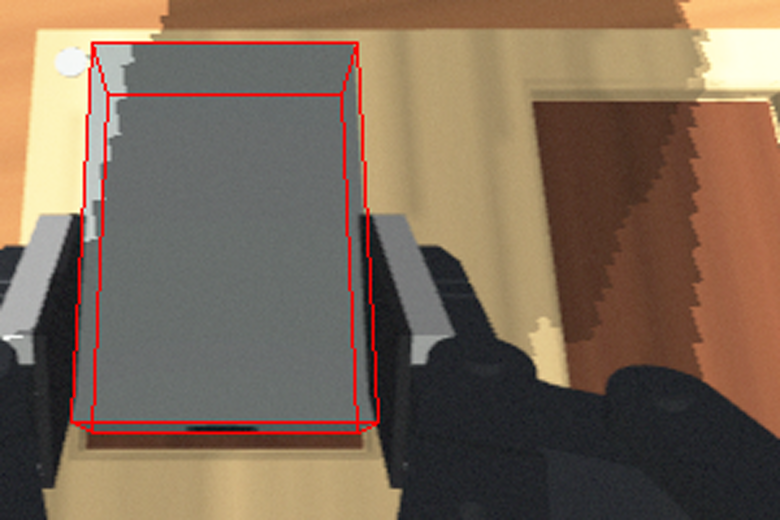

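Call:
play_rows(
  rows=[
    {"tx": -0.0008, "ty": 0, "tz": -0.0007, "rx": 0, "ry": 0, "rz": 0},
    {"tx": -0.001, "ty": 0, "tz": 0.0011, "rx": 0, "ry": 0, "rz": 0},
    {"tx": -0.001, "ty": 0, "tz": 0.0011, "rx": 0, "ry": 0, "rz": 0},
    {"tx": -0.001, "ty": 0, "tz": 0.0011, "rx": 0, "ry": 0, "rz": 0},
    {"tx": 0, "ty": 0, "tz": 0, "rx": 0, "ry": 0, "rz": 0},
  ],
)

```text
clock: 19.18
tool_pos: [507.1, -279.5, 19.0]
ee_rot: [[-0.751, 0.177, -0.636], [0.136, 0.984, 0.113], [0.646, -0.001, -0.763]]
force: [-1.6, 1.2, 6.0]
gripper_width: 0.497
```

Run:
```python
from h import *
d=np.load('rel.npz'); rel=(d['a'],d['b'])
chk(); print(heldpose(rel)[0])
```

```text
t 19.18 TCP [ 507.1 -279.5   19. ] gp [ 519.2 -281.6   33.5] z [-0.6  0.1 -0.8] x [-0.8  0.1  0.7] w 42.2 F [-1.6  1.2  6. ] j [ 0.4  1.  -0.   1.3  0.1  1.5  1.7]
[ 502.3 -278.6   15.8]
```

Call:
play_rows(
  rows=[
    {"tx": 0, "ty": 0, "tz": 0, "rx": 0, "ry": 0, "rz": 0},
    {"tx": 0, "ty": 0, "tz": 0, "rx": 0, "ry": 0, "rz": 0},
    {"tx": 0, "ty": 0, "tz": 0, "rx": 0, "ry": 0, "rz": 0},
    {"tx": 0, "ty": 0, "tz": -0.02, "rx": 0, "ry": 0, "rz": 0},
    {"tx": 0, "ty": 0, "tz": -0.04, "rx": 0, "ry": 0, "rz": 0},
    {"tx": 0, "ty": 0, "tz": -0.06, "rx": 0, "ry": 0, "rz": 0},
    {"tx": 0, "ty": 0, "tz": -0.03, "rx": 0, "ry": -8, "rz": 0},
    {"tx": 0, "ty": 0, "tz": -0.03, "rx": 0, "ry": -8, "rz": 0},
    {"tx": 0, "ty": 0, "tz": -0.02, "rx": 0, "ry": -8, "rz": 0},
    {"tx": 0, "ty": 0, "tz": 0, "rx": 0, "ry": -8, "rz": 0},
    {"tx": 0, "ty": 0, "tz": 0, "rx": 0, "ry": -8, "rz": 0},
    {"tx": 0, "ty": 0, "tz": 0, "rx": 0, "ry": 0, "rz": 0},
  ],
  jaw=-0.32,
)

```text
clock: 20.68
tool_pos: [625.0, -301.1, 177.8]
ee_rot: [[-0.984, 0.178, -0.003], [0.178, 0.984, -0.001], [0.003, -0.002, -1.0]]
force: [1.1, 0.5, 0.2]
gripper_width: 0.657
```

Run:
```python
from h import *
chk(); c,im=snap('wrist','w10.png')
draw(im,c,np.array([502.3,-278.1,15]),mk(-10.1,'down'))
cv2.imwrite('pics/w10d.png',im)
```

```text
t 20.68 TCP [ 625.  -301.1  177.8] gp [ 625.  -301.1  196.8] z [-0. -0. -1.] x [-1.   0.2  0. ] w 55.9 F [1.1 0.5 0.2] j [ 0.5  0.6 -0.1  1.5  0.1  1.1  1.8]
```

View pics/w10d.png

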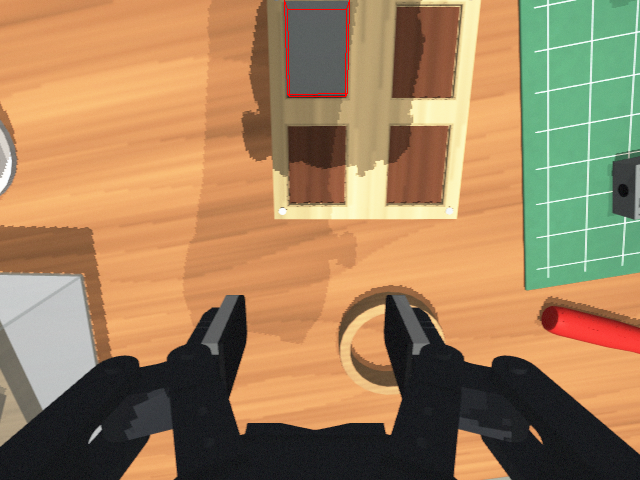

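Run:
```python
from kin import *; from h import down,G
np.set_printoptions(precision=2,suppress=True)
for yaw,t in ((-90,-50),(90,50),(90,-50),(-90,50),(-100,-50),(-80,-50)):
    R=down(yaw,t); so=sols(G([481,-58,48],R),R,25); print(yaw,t,len(so)); [print('   ',round(m,2),q) for m,q in so[:3]]
for yaw,t in ((90,-50),(-90,50)):
  for g in ([644,-18,26],[644,92,26]):
    R=down(yaw,t); so=sols(G(g,R),R,25); print(yaw,t,g,len(so)); [print('   ',round(m,2),q) for m,q in so[:3]]
```

```text
-90 -50 11
    0.51 [ 0.86  0.86 -0.45  1.85 -0.47  1.02 -2.31]
    0.43 [ 0.54  0.8  -0.05  1.85 -0.76  1.16 -2.09]
    0.39 [ 0.98  0.92 -0.6   1.85 -0.32  0.98 -2.43]
90 50 12
    0.7 [ 0.84  0.86 -0.42  1.85 -0.49  1.03  0.85]
    0.67 [ 0.98  0.92 -0.6   1.85 -0.32  0.98  0.71]
    0.5 [ 1.1   1.01 -0.77  1.85 -0.13  0.95  0.55]
90 -50 21
    0.59 [ 0.05  0.85 -0.55  1.98  1.24  1.38 -1.35]
    0.59 [ 0.02  0.83 -0.51  1.98  1.22  1.35 -1.34]
    0.59 [ 0.01  0.83 -0.51  1.98  1.22  1.34 -1.34]
-90 50 12
    0.59 [-0.06  0.81 -0.42  1.98  1.18  1.29  1.83]
    0.59 [-0.23  0.76 -0.21  1.98  1.07  1.17  1.89]
    0.59 [-0.3   0.76 -0.13  1.98  1.03  1.13  1.91]
-100 -50 6
    0.34 [ 1.08  0.92 -0.67  1.95 -0.37  0.83 -2.48]
    0.31 [ 1.1   0.93 -0.7   1.95 -0.34  0.82 -2.51]
    0.23 [ 1.16  0.97 -0.77  1.95 -0.24  0.8  -2.59]
-80 -50 11
    0.65 [ 0.64  0.85 -0.23  1.76 -0.52  1.19 -2.17]
    0.59 [ 0.55  0.84 -0.11  1.76 -0.6   1.23 -2.11]
    0.57 [ 0.74  0.88 -0.36  1.76 -0.42  1.15 -2.25]
90 -50 [644, -18, 26] 16
    0.82 [-0.41  0.98  0.04  1.52  0.86  1.18 -0.95]
    0.81 [-0.4   0.98  0.03  1.52  0.87  1.19 -0.95]
    0.74 [-0.29  0.98 -0.12  1.52  0.98  1.26 -1.01]
90 -50 [644, 92, 26] 12
    0.81 [-0.78  1.08  0.4   1.38  0.45  1.19 -0.78]
    0.78 [-0.72  1.06  0.3   1.38  0.53  1.22 -0.83]
    0.76 [-0.67  1.05  0.23  1.38  0.6   1.24 -0.87]
-90 50 [644, -18, 26] 15
    0.69 [-0.29  0.98 -0.12  1.52  0.98  1.26  2.13]
    0.68 [-0.31  0.98 -0.1   1.52  0.97  1.25  2.14]
    0.66 [-0.18  1.   -0.29  1.51  1.1   1.34  2.08]
-90 50 [644, 92, 26] 14
    0.65 [-0.48  1.04 -0.07  1.38  0.83  1.35  2.15]
    0.61 [-0.58  1.04  0.09  1.38  0.71  1.29  2.21]
    0.6 [-0.4   1.05 -0.19  1.38  0.92  1.4   2.1 ]
```

Run:
```python
from h import *
plan([481,-150,230],down(90),N=10)
```

```text
N=10 t=[0.0227, 0.0, -0.0052] r=[-0.03, -0.02, 7.98]  (total shift mm [169.5 122.7 -51.8], turn [-0.3 -0.2 79.8])
```

Call:
play_rows(
  rows=[
    {"tx": 0.0227, "ty": 0, "tz": -0.0052, "rx": 0, "ry": 0, "rz": 8},
    {"tx": 0.0227, "ty": 0, "tz": -0.0052, "rx": 0, "ry": 0, "rz": 8},
    {"tx": 0.0227, "ty": 0, "tz": -0.0052, "rx": 0, "ry": 0, "rz": 8},
    {"tx": 0.0227, "ty": 0, "tz": -0.0052, "rx": 0, "ry": 0, "rz": 8},
    {"tx": 0.0227, "ty": 0, "tz": -0.0052, "rx": 0, "ry": 0, "rz": 8},
    {"tx": 0.0227, "ty": 0, "tz": -0.0052, "rx": 0, "ry": 0, "rz": 8},
    {"tx": 0.0227, "ty": 0, "tz": -0.0052, "rx": 0, "ry": 0, "rz": 8},
    {"tx": 0.0227, "ty": 0, "tz": -0.0052, "rx": 0, "ry": 0, "rz": 8},
    {"tx": 0.0227, "ty": 0, "tz": -0.0052, "rx": 0, "ry": 0, "rz": 8},
    {"tx": 0.0227, "ty": 0, "tz": -0.0052, "rx": 0, "ry": 0, "rz": 7.8},
    {"tx": 0, "ty": 0, "tz": 0, "rx": 0, "ry": 0, "rz": 0},
  ],
  jaw=-1,
)

```text
clock: 22.1
tool_pos: [482.8, -148.1, 229.8]
ee_rot: [[-0.003, 1.0, -0.006], [1.0, 0.003, -0.0], [-0.0, -0.006, -1.0]]
force: [0.7, -0.2, 0.2]
gripper_width: 1.0
```

Run:
```python
from h import *
chk(); c,im=snap('wrist','w11.png')
```

```text
t 22.1 TCP [ 482.8 -148.1  229.8] gp [ 482.9 -148.1  248.8] z [-0. -0. -1.] x [-0.  1. -0.] w 85.0 F [ 0.7 -0.2  0.2] j [ 0.1  0.2  0.1  1.9 -0.   1.   0.3]
```

View pics/w11.png

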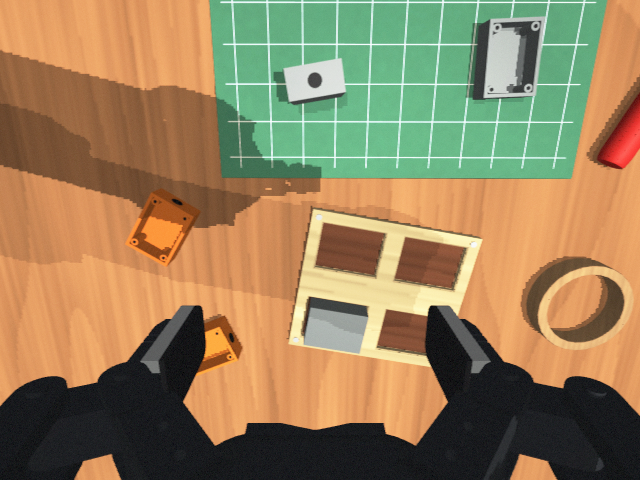

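Run:
```python
from h import *
c=cam('wrist'); im=cv2.imread('pics/w11.png')
hsv=cv2.cvtColor(im,cv2.COLOR_BGR2HSV)
m=(hsv[...,1]<40)&(hsv[...,2]>170); mm=np.zeros_like(m); mm[50:112,275:355]=m[50:112,275:355]
for r,b,a in quads(cv2.morphologyEx(mm.astype(np.uint8),cv2.MORPH_CLOSE,np.ones((9,9))),c,63,300): print(r,b,a)
print('hole',ray(c,[(315,80)],63))
m2=(hsv[...,1]<45); mm=np.zeros_like(m2); mm[10:105,470:550]=m2[10:105,470:550]
for r,b,a in quads(mm,c,27,300): print(r,b,a)
crop(im,260,40,560,120,2.6,'w11c.png')
```

```text
((482.3247375488281, -44.51275634765625), (49.68359375, 48.69099426269531), 42.46262741088867) [275  50  80  62] 1987
hole [[480.3 -43.   63. ]]
((641.7255859375, -20.460243225097656), (66.12024688720703, 74.0615463256836), 7.017089366912842) [470  10  80  95] 5287
```

View pics/w11c.png

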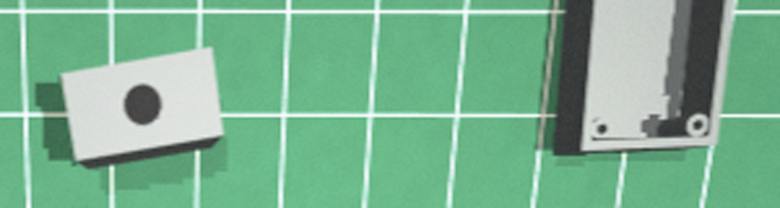

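Run:
```python
from h import *
c=cam('wrist')
q=np.array([(62,73),(211,48),(222,134),(76,160)])/2.6+[260,40]
w=ray(c,q,63)[:,:2]; print(w,w.mean(0)); e=np.diff(np.r_[w,w[:1]],axis=0); print(np.linalg.norm(e,axis=1),np.degrees(np.arctan2(e[:,1],e[:,0])))
```

```text
[[456.9 -34.8]
 [499.7 -28.1]
 [503.4 -51.1]
 [460.5 -58.4]] [480.1 -43.1]
[43.3 23.3 43.6 23.9] [   8.9  -80.7 -170.4   98.7]
```

Run:
```python
from h import *
R=down(99.2,50); n=np.array([np.cos(np.radians(-80.8)),np.sin(np.radians(-80.8)),0])
g=np.array([480.1,-43.1,50])+17*n; print(g)
plan(G(g,R)-80*R[:,2],R,N=7)
```

```text
[482.8 -59.9  50. ]
N=7 t=[-0.0017, 0.0021, 0.0215] r=[0.52, 7.13, -1.22]  (total shift mm [ 43.3   8.6 140.2], turn [ 3.6 49.9 -8.5])
```

Call:
play_rows(
  rows=[
    {"tx": -0.0017, "ty": 0.0021, "tz": 0.0215, "rx": 0.5, "ry": 7.1, "rz": -1.2},
    {"tx": -0.0017, "ty": 0.0021, "tz": 0.0215, "rx": 0.5, "ry": 7.1, "rz": -1.2},
    {"tx": -0.0017, "ty": 0.0021, "tz": 0.0215, "rx": 0.5, "ry": 7.1, "rz": -1.2},
    {"tx": -0.0017, "ty": 0.0021, "tz": 0.0215, "rx": 0.5, "ry": 7.1, "rz": -1.2},
    {"tx": -0.0017, "ty": 0.0021, "tz": 0.0215, "rx": 0.5, "ry": 7.1, "rz": -1.2},
    {"tx": -0.0017, "ty": 0.0021, "tz": 0.0215, "rx": 0.5, "ry": 7.1, "rz": -1.2},
    {"tx": -0.0017, "ty": 0.0021, "tz": 0.0215, "rx": 0.5, "ry": 7.2, "rz": -1.2},
    {"tx": 0, "ty": 0, "tz": 0, "rx": 0, "ry": 0, "rz": 0},
    {"tx": 0, "ty": 0, "tz": 0, "rx": 0, "ry": 0, "rz": 0},
  ],
)

```text
clock: 23.28
tool_pos: [490.7, -107.6, 89.4]
ee_rot: [[-0.101, 0.988, -0.116], [0.638, 0.154, 0.754], [0.763, 0.003, -0.646]]
force: [0.1, 0.2, 0.9]
gripper_width: 0.999
```

Run:
```python
from h import *
chk(); c,im=snap('wrist')
Rc=mk(-80.8,'stand'); draw(im,c,np.array([480.1,-43.1,33]),Rc); cv2.imwrite('pics/w12.png',im)
R=down(99.2,50); g=[482.8,-59.9,50]
plan(G(g,R),R,N=5)
```

```text
t 23.27 TCP [ 490.7 -107.6   89.4] gp [ 492.9 -121.9  101.7] z [-0.1  0.8 -0.7] x [-0.1  0.6  0.8] w 84.9 F [0.1 0.2 0.9] j [ 0.6  0.7 -0.1  1.7 -0.6  1.3  1. ]
N=5 t=[0.0001, -0.0001, 0.0163] r=[0.08, 0.06, -0.01]  (total shift mm [ 0.7 -1.  81.6], turn [ 0.4  0.3 -0.1])
```

View pics/w12.png

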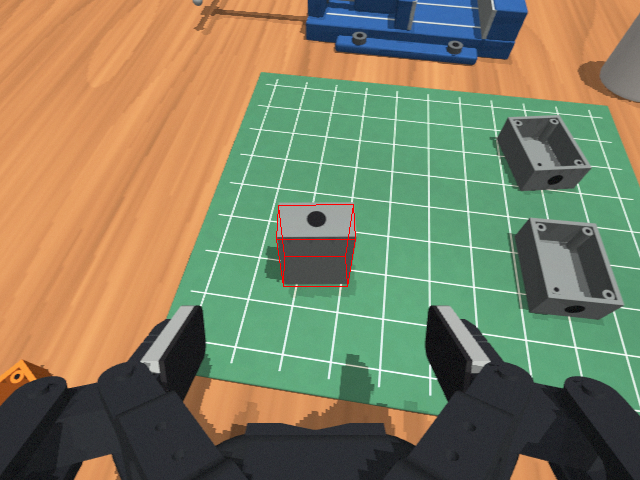

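Call:
play_rows(
  rows=[
    {"tx": 0, "ty": 0, "tz": 0.0163, "rx": 0, "ry": 0, "rz": 0},
    {"tx": 0, "ty": 0, "tz": 0.0163, "rx": 0, "ry": 0, "rz": 0},
    {"tx": 0, "ty": 0, "tz": 0.0163, "rx": 0, "ry": 0, "rz": 0},
    {"tx": 0, "ty": 0, "tz": 0.0163, "rx": 0, "ry": 0, "rz": 0},
    {"tx": 0.0005, "ty": -0.0005, "tz": 0.0163, "rx": 0, "ry": 0, "rz": 0},
    {"tx": 0, "ty": 0, "tz": 0, "rx": 0, "ry": 0, "rz": 0},
  ],
)

```text
clock: 24.08
tool_pos: [479.7, -43.7, 36.3]
ee_rot: [[-0.1, 0.988, -0.118], [0.635, 0.155, 0.756], [0.766, 0.001, -0.643]]
force: [-0.1, 0.2, -0.3]
gripper_width: 1.001
```

Call:
play_rows(
  rows=[
    {"tx": 0, "ty": 0, "tz": 0, "rx": 0, "ry": 0, "rz": 0},
    {"tx": 0, "ty": 0, "tz": 0, "rx": 0, "ry": 0, "rz": 0},
    {"tx": 0, "ty": 0, "tz": 0, "rx": 0, "ry": 0, "rz": 0},
    {"tx": 0, "ty": 0, "tz": 0, "rx": 0, "ry": 0, "rz": 0},
    {"tx": 0, "ty": 0, "tz": 0, "rx": 0, "ry": 0, "rz": 0},
    {"tx": 0, "ty": 0, "tz": 0, "rx": 0, "ry": 0, "rz": 0},
  ],
  jaw=1,
  newtons=60,
)

```text
clock: 24.82
tool_pos: [480.6, -45.4, 37.3]
ee_rot: [[-0.1, 0.988, -0.115], [0.637, 0.153, 0.756], [0.765, 0.002, -0.645]]
force: [0.1, -3.2, 6.4]
gripper_width: 0.499
```

Run:
```python
from h import *
chk(); c,im=snap('wrist')
p,R,_=pose(); gp=p-19*R[:,2]
rel=relpose(R,gp,mk(-80.8,'stand'),[480.1,-43.1,33]); print(rel)
draw(im,c,np.array([480.1,-43.1,33]),mk(-80.8,'stand')); cv2.imwrite('pics/w13.png',im)
```

```text
t 24.82 TCP [480.6 -45.4  37.3] gp [482.8 -59.8  49.6] z [-0.1  0.8 -0.6] x [-0.1  0.6  0.8] w 42.4 F [ 0.1 -3.2  6.4] j [ 0.5  0.8 -0.1  1.8 -0.7  1.2  1.1]
(array([-1.8, -0.2, 23.6]), array([[ 0.8, -0. , -0.6],
       [ 0. , -1. ,  0. ],
       [-0.6, -0. , -0.8]]))
```

View pics/w13.png

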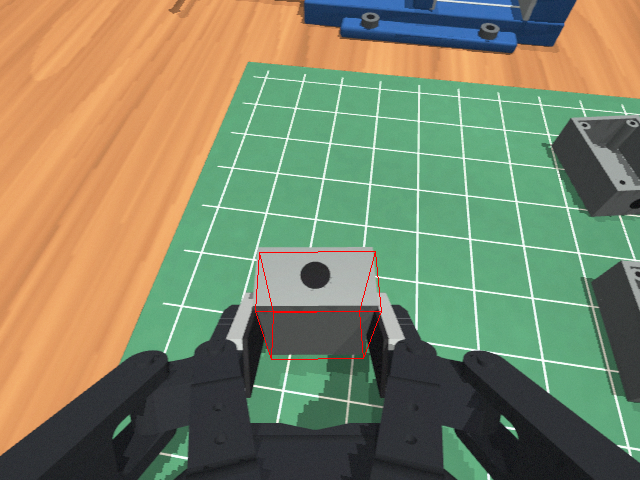

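Run:
```python
from h import *
p,R,_=pose(); gp=p-19*R[:,2]
rel=list(relpose(R,gp,mk(-80.8,'stand'),[480.1,-43.1,33])); rel[0][1]=0
rel[1]=down(99.2,50).T@mk(-80.8,'stand')
np.savez('rel.npz',a=rel[0],b=rel[1])
for az in (-10.1,169.9):
    p2,R2=target(rel,mk(az,'down'),[516.8,-197.2,55]); print(p2,R2)
from kin import *
q0=np.array([.5,.8,-.1,1.8,-.7,1.2,1.1])
p2,R2=target(rel,mk(-10.1,'down'),[516.8,-197.2,55]);
# up 130
print('up dir tool',R.T@[0,0,1])
R3=down(60,0); p3=np.array([500,-120,200.])
pu=p+[0,0,120]
plan(p3,R3,pu,R,N=7); 
plan(p2,R2,p3,R3,N=10)
```

```text
[ 521.1 -198.    57.4] [[ 0.8 -0.2 -0.6]
 [-0.1 -1.   0.1]
 [-0.6  0.  -0.8]]
[ 512.5 -196.4   57.4] [[-0.8  0.2  0.6]
 [ 0.1  1.  -0.1]
 [-0.6  0.  -0.8]]
up dir tool [ 0.8  0.  -0.6]
N=7 t=[-0.0063, 0.0036, -0.0108] r=[-2.39, -6.85, 5.19]  (total shift mm [-16.8   7.8 -86.1], turn [-16.7 -47.9  36.3])
N=10 t=[0.0023, 0.0104, 0.0138] r=[2.44, -3.48, 6.71]  (total shift mm [-57.   57.2 142.6], turn [ 24.4 -34.8  67.1])
```

Call:
play_rows(
  rows=[
    {"tx": 0.008, "ty": 0, "tz": -0.0064, "rx": 0, "ry": 0, "rz": 0},
    {"tx": 0.0153, "ty": 0, "tz": -0.0129, "rx": 0, "ry": 0, "rz": 0},
    {"tx": 0.023, "ty": 0, "tz": -0.0193, "rx": 0, "ry": 0, "rz": 0},
    {"tx": 0.023, "ty": 0, "tz": -0.0193, "rx": 0, "ry": 0, "rz": 0},
    {"tx": 0.023, "ty": 0, "tz": -0.0193, "rx": 0, "ry": 0, "rz": 0},
    {"tx": -0.0063, "ty": 0.0036, "tz": -0.0108, "rx": -2.4, "ry": -6.85, "rz": 5.2},
    {"tx": -0.0063, "ty": 0.0036, "tz": -0.0108, "rx": -2.4, "ry": -6.85, "rz": 5.2},
    {"tx": -0.0063, "ty": 0.0036, "tz": -0.0108, "rx": -2.4, "ry": -6.85, "rz": 5.2},
    {"tx": -0.0063, "ty": 0.0036, "tz": -0.0108, "rx": -2.4, "ry": -6.85, "rz": 5.2},
    {"tx": -0.0063, "ty": 0.0036, "tz": -0.0108, "rx": -2.4, "ry": -6.85, "rz": 5.2},
    {"tx": -0.0063, "ty": 0.0036, "tz": -0.0108, "rx": -2.4, "ry": -6.85, "rz": 5.2},
    {"tx": -0.0063, "ty": 0.0036, "tz": -0.0108, "rx": -2.4, "ry": -6.85, "rz": 5.2},
    {"tx": 0, "ty": 0, "tz": 0, "rx": 0, "ry": 0, "rz": 0},
  ],
)

```text
clock: 26.5
tool_pos: [499.8, -117.4, 201.6]
ee_rot: [[0.498, 0.867, 0.002], [0.867, -0.498, 0.001], [0.002, 0.002, -1.0]]
force: [-0.5, -0.1, -0.5]
gripper_width: 0.493
```

Run:
```python
from h import *
chk()
d=np.load('rel.npz'); rel=(d['a'],d['b'])
p2,R2=target(rel,mk(-10.1,'down'),[516.8,-197.2,65]); plan(p2,R2,N=11)
```

```text
t 26.5 TCP [ 499.8 -117.4  201.6] gp [ 499.8 -117.4  220.6] z [ 0.  0. -1.] x [0.5 0.9 0. ] w 41.9 F [-0.5 -0.1 -0.5] j [ 0.   0.2  0.2  1.9 -0.1  1.  -0.3]
N=11 t=[0.0018, 0.0096, 0.0118] r=[2.23, -3.17, 6.11]  (total shift mm [-59.6  58.3 134.2], turn [ 24.5 -34.9  67.2])
```

Call:
play_rows(
  rows=[
    {"tx": 0.0018, "ty": 0.0096, "tz": 0.0118, "rx": 2.23, "ry": -3.17, "rz": 6.11},
    {"tx": 0.0018, "ty": 0.0096, "tz": 0.0118, "rx": 2.23, "ry": -3.17, "rz": 6.11},
    {"tx": 0.0018, "ty": 0.0096, "tz": 0.0118, "rx": 2.23, "ry": -3.17, "rz": 6.11},
    {"tx": 0.0018, "ty": 0.0096, "tz": 0.0118, "rx": 2.23, "ry": -3.17, "rz": 6.11},
    {"tx": 0.0018, "ty": 0.0096, "tz": 0.0118, "rx": 2.23, "ry": -3.17, "rz": 6.11},
    {"tx": 0.0018, "ty": 0.0096, "tz": 0.0118, "rx": 2.23, "ry": -3.17, "rz": 6.11},
    {"tx": 0.0018, "ty": 0.0096, "tz": 0.0118, "rx": 2.23, "ry": -3.17, "rz": 6.11},
    {"tx": 0.0018, "ty": 0.0096, "tz": 0.0118, "rx": 2.23, "ry": -3.17, "rz": 6.11},
    {"tx": 0.0018, "ty": 0.0096, "tz": 0.0118, "rx": 2.23, "ry": -3.17, "rz": 6.11},
    {"tx": 0.0018, "ty": 0.0096, "tz": 0.0118, "rx": 2.23, "ry": -3.17, "rz": 6.11},
    {"tx": 0.0018, "ty": 0.0096, "tz": 0.0118, "rx": 2.23, "ry": -3.17, "rz": 6.11},
    {"tx": 0, "ty": 0, "tz": 0, "rx": 0, "ry": 0, "rz": 0},
    {"tx": 0, "ty": 0, "tz": 0, "rx": 0, "ry": 0, "rz": 0},
  ],
)

```text
clock: 28.12
tool_pos: [520.0, -199.5, 66.1]
ee_rot: [[0.754, -0.176, -0.632], [-0.132, -0.984, 0.117], [-0.643, -0.005, -0.766]]
force: [-0.1, 1.2, 0.1]
gripper_width: 0.494
```

Run:
```python
from h import *
d=np.load('rel.npz'); rel=(d['a'],d['b'])
chk(); print(heldpose(rel))
c,im=snap('wrist','w14r.png'); draw(im,c,*heldpose(rel)); cv2.imwrite('pics/w14.png',im)
p,R=target(rel,mk(-10.1,'down'),[516.8,-197.2,26]); plan(p,R,N=2)
```

```text
t 28.12 TCP [ 520.  -199.5   66.1] gp [ 532.1 -201.7   80.7] z [-0.6  0.1 -0.8] x [ 0.8 -0.1 -0.6] w 42.0 F [-0.1  1.2  0.1] j [ 0.   0.9  0.4  1.4 -0.2  1.6 -1.3]
(array([ 515.8, -198.7,   63.7]), array([[ 1. ,  0.2, -0. ],
       [-0.2,  1. , -0. ],
       [-0. ,  0. ,  1. ]]))
N=2 t=[0.0124, -0.0006, 0.0144] r=[-0.1, 0.0, 0.05]  (total shift mm [24.9 -1.2 28.8], turn [-0.2  0.   0.1])
```

View pics/w14.png

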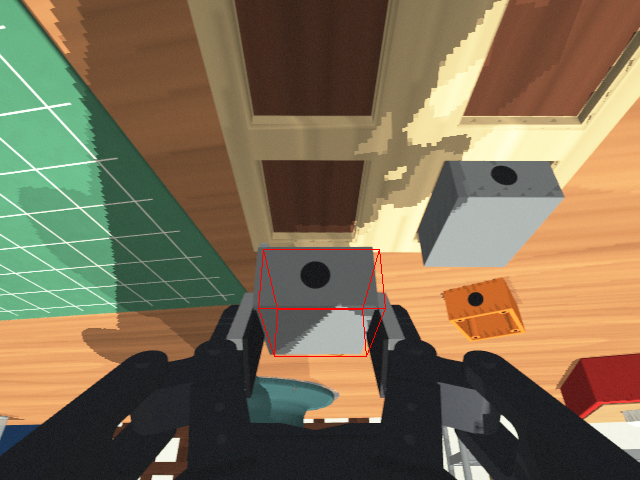

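Run:
```python
from h import *
c=cam('wrist'); im=cv2.imread('pics/w14r.png')
a=np.radians(-10.1); jx=np.array([np.cos(a),np.sin(a)]); jy=np.array([-jx[1],jx[0]])
for p in ([516.8,-197.2],[599.1,-212.2]):
    P=np.array([np.r_[np.array(p)+32*u*jx+24*v*jy,9] for u,v in((1,1),(1,-1),(-1,-1),(-1,1))])
    v=proj(c,P); cv2.polylines(im,[np.round(v).astype(np.int32)],True,(255,255,0),1)
draw(im,c,np.array([502.3,-278.1,15]),mk(-10.1,'down'),(0,255,0))
crop(im,180,0,580,300,2,'w14c.png')
```

```text
(no output)
```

View pics/w14c.png

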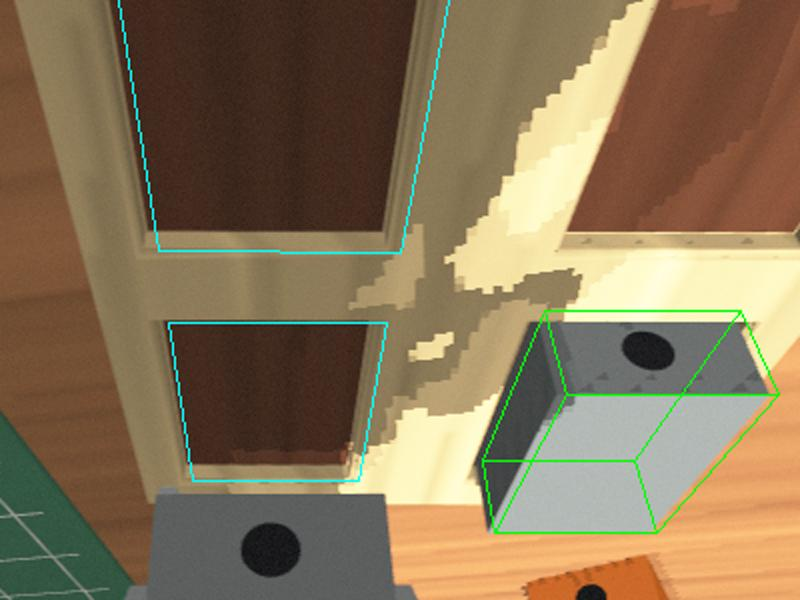

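```bash
sed -i "s/K\[1,3\]-=1.5/K[1,3]-=0/" h.py
python3 - <<'E'
from h import *
d=np.load('rel.npz'); rel=(d['a'],d['b'])
c=cam('wrist'); im=cv2.imread('pics/w14r.png'); draw(im,c,*heldpose(rel))
a=np.radians(-10.1); jx=np.array([np.cos(a),np.sin(a)]); jy=np.array([-jx[1],jx[0]])
for p in ([517.1,-195.7],[599.4,-210.7]):
    P=np.array([np.r_[np.array(p)+32*u*jx+24*v*jy,9] for u,v in((1,1),(1,-1),(-1,-1),(-1,1))])
    v=proj(c,P); cv2.polylines(im,[np.round(v).astype(np.int32)],True,(255,255,0),1)
draw(im,c,np.array([502.6,-276.9,15]),mk(-10.1,'down'),(0,255,0))
crop(im,180,100,580,400,2,'w14c.png')
p,R=target(rel,mk(-10.1,'down'),[517.1,-195.7,27]); plan(p,R,N=2)
E
```

```text
N=2 t=[0.0121, -0.0014, 0.014] r=[-0.1, 0.0, 0.05]  (total shift mm [24.3 -2.7 28. ], turn [-0.2  0.   0.1])
```

View pics/w14c.png

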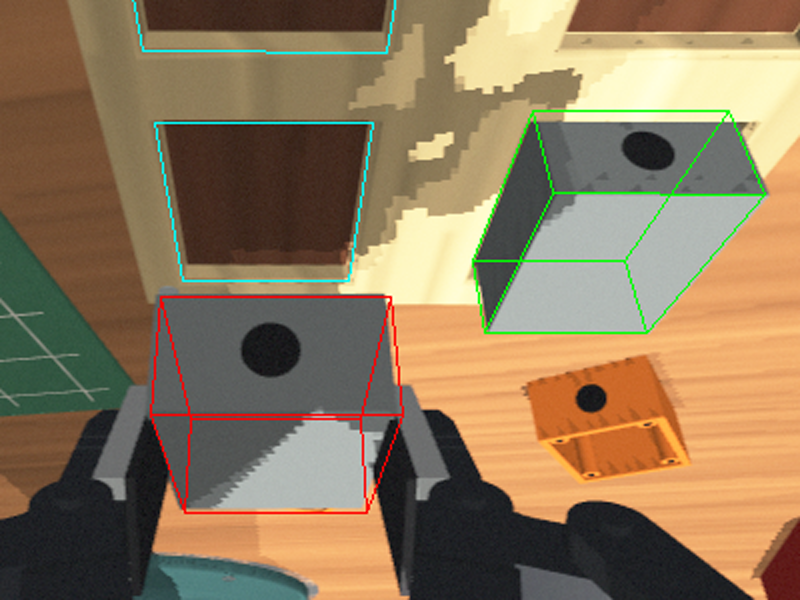

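Call:
play_rows(
  rows=[
    {"tx": 0.0121, "ty": -0.001, "tz": 0.014, "rx": -0.1, "ry": 0, "rz": 0.1},
    {"tx": 0.0121, "ty": -0.001, "tz": 0.014, "rx": -0.1, "ry": 0, "rz": 0.1},
    {"tx": 0, "ty": 0, "tz": 0, "rx": 0, "ry": 0, "rz": 0},
    {"tx": 0, "ty": 0, "tz": 0, "rx": 0, "ry": 0, "rz": 0},
  ],
)

```text
clock: 28.68
tool_pos: [520.7, -197.9, 28.9]
ee_rot: [[0.752, -0.179, -0.635], [-0.14, -0.984, 0.111], [-0.645, 0.005, -0.765]]
force: [0.2, -0.6, -0.4]
gripper_width: 0.496
```

Run:
```python
from h import *
d=np.load('rel.npz'); rel=(d['a'],d['b'])
chk(); print(heldpose(rel)[0])
c,im=snap('wrist','w15r.png'); draw(im,c,*heldpose(rel))
a=np.radians(-10.1); jx=np.array([np.cos(a),np.sin(a)]); jy=np.array([-jx[1],jx[0]])
for p in ([517.1,-195.7],[599.4,-210.7]):
    P=np.array([np.r_[np.array(p)+32*u*jx+24*v*jy,9] for u,v in((1,1),(1,-1),(-1,-1),(-1,1))])
    v=proj(c,P); cv2.polylines(im,[np.round(v).astype(np.int32)],True,(255,255,0),1)
crop(im,180,150,480,400,2.6,'w15.png')
p,R=target(rel,mk(-10.1,'down'),[517.1,-195.7,18]); plan(p,R,N=1)
```

```text
t 28.68 TCP [ 520.7 -197.9   28.9] gp [ 532.7 -200.    43.4] z [-0.6  0.1 -0.8] x [ 0.8 -0.1 -0.6] w 42.1 F [ 0.2 -0.6 -0.4] j [ 0.   1.   0.4  1.4 -0.2  1.5 -1.3]
[ 516.4 -197.1   26.5]
N=1 t=[0.0059, -0.0016, 0.0065] r=[0.09, 0.1, -0.34]  (total shift mm [ 5.9 -1.6  6.5], turn [ 0.1  0.1 -0.3])
```

View pics/w15.png

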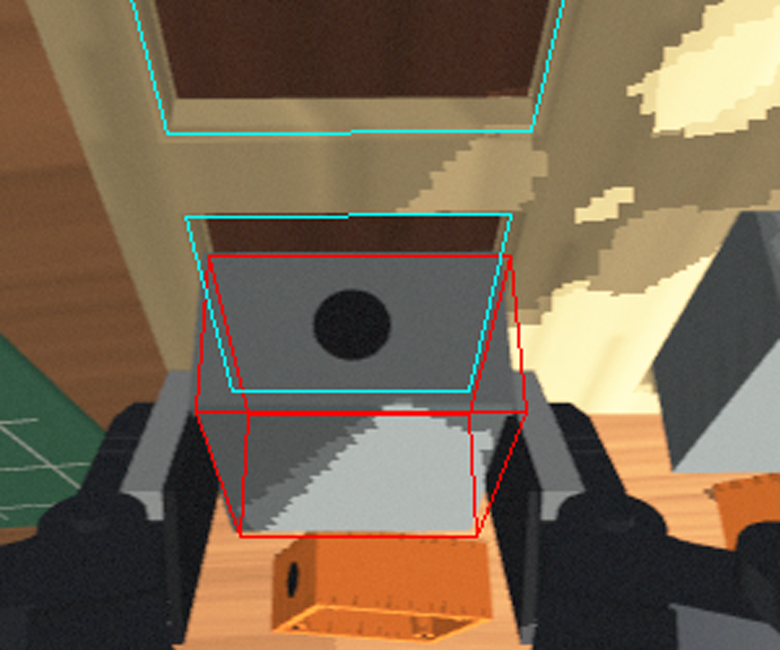

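Call:
play_rows(
  rows=[
    {"tx": 0.0059, "ty": -0.0009, "tz": 0.0065, "rx": 0.1, "ry": 0.1, "rz": -0.3},
    {"tx": 0, "ty": 0, "tz": 0, "rx": 0, "ry": 0, "rz": 0},
    {"tx": 0, "ty": 0, "tz": 0, "rx": 0, "ry": 0, "rz": 0},
  ],
)

```text
clock: 29.1
tool_pos: [521.1, -197.1, 20.1]
ee_rot: [[0.754, -0.176, -0.633], [-0.135, -0.984, 0.113], [-0.643, 0.0, -0.766]]
force: [-1.0, -0.3, -0.8]
gripper_width: 0.496
```

Run:
```python
from h import *
d=np.load('rel.npz'); rel=(d['a'],d['b'])
chk(); print(heldpose(rel)[0])
```

```text
t 29.1 TCP [ 521.1 -197.1   20.1] gp [ 533.1 -199.2   34.7] z [-0.6  0.1 -0.8] x [ 0.8 -0.1 -0.6] w 42.2 F [-1.  -0.3 -0.8] j [ 0.   1.   0.4  1.4 -0.2  1.5 -1.3]
[ 516.8 -196.3   17.7]
```

Call:
play_rows(
  rows=[
    {"tx": 0.0007, "ty": 0, "tz": 0.0008, "rx": 0, "ry": 0, "rz": 0},
    {"tx": 0.0007, "ty": 0, "tz": 0.0008, "rx": 0, "ry": 0, "rz": 0},
    {"tx": 0, "ty": 0, "tz": 0, "rx": 0, "ry": 0, "rz": 0},
    {"tx": 0, "ty": 0, "tz": 0, "rx": 0, "ry": 0, "rz": 0},
  ],
)

```text
clock: 29.6
tool_pos: [521.2, -197.1, 18.4]
ee_rot: [[0.754, -0.176, -0.633], [-0.135, -0.984, 0.113], [-0.643, 0.0, -0.766]]
force: [-1.0, 0.7, 6.8]
gripper_width: 0.497
```

Call:
play_rows(
  rows=[
    {"tx": 0, "ty": 0, "tz": 0, "rx": 0, "ry": 0, "rz": 0},
    {"tx": 0, "ty": 0, "tz": 0, "rx": 0, "ry": 0, "rz": 0},
    {"tx": 0, "ty": 0, "tz": 0, "rx": 0, "ry": 0, "rz": 0},
    {"tx": 0, "ty": 0, "tz": -0.02, "rx": 0, "ry": 0, "rz": 0},
    {"tx": 0, "ty": 0, "tz": -0.04, "rx": 0, "ry": 0, "rz": 0},
    {"tx": 0, "ty": 0, "tz": -0.06, "rx": 0, "ry": 0, "rz": 0},
    {"tx": 0, "ty": 0, "tz": -0.03, "rx": 0, "ry": 8, "rz": 0},
    {"tx": 0, "ty": 0, "tz": -0.03, "rx": 0, "ry": 8, "rz": 0},
    {"tx": 0, "ty": 0, "tz": -0.02, "rx": 0, "ry": 8, "rz": 0},
    {"tx": 0, "ty": 0, "tz": 0, "rx": 0, "ry": 8, "rz": 0},
    {"tx": 0, "ty": 0, "tz": 0, "rx": 0, "ry": 8, "rz": 0},
    {"tx": 0, "ty": 0, "tz": 0, "rx": 0, "ry": 0, "rz": 0},
  ],
  jaw=-0.32,
)

```text
clock: 31.1
tool_pos: [638.5, -218.2, 177.5]
ee_rot: [[0.984, -0.177, 0.001], [-0.177, -0.984, 0.0], [0.001, -0.0, -1.0]]
force: [-0.1, -0.2, 1.5]
gripper_width: 0.659
```

Run:
```python
from h import *
chk()
plan([620,-40,240],down(90),N=11)
c,s=snap('scene','s16.png'); crop(s,140,240,300,400,4,'s16c.png')
```

```text
t 31.1 TCP [ 638.5 -218.2  177.5] gp [ 638.5 -218.2  196.5] z [ 0.  0. -1.] x [ 1.  -0.2  0. ] w 56.0 F [-0.1 -0.2  1.5] j [-0.   0.6  0.5  1.5 -0.3  1.1 -1.2]
N=11 t=[0.0091, -0.0162, -0.0057] r=[0.0, -0.01, -9.11]  (total shift mm [ -49.7 -172.1  -62.4], turn [   0.    -0.1 -100.2])
```

View pics/s16c.png

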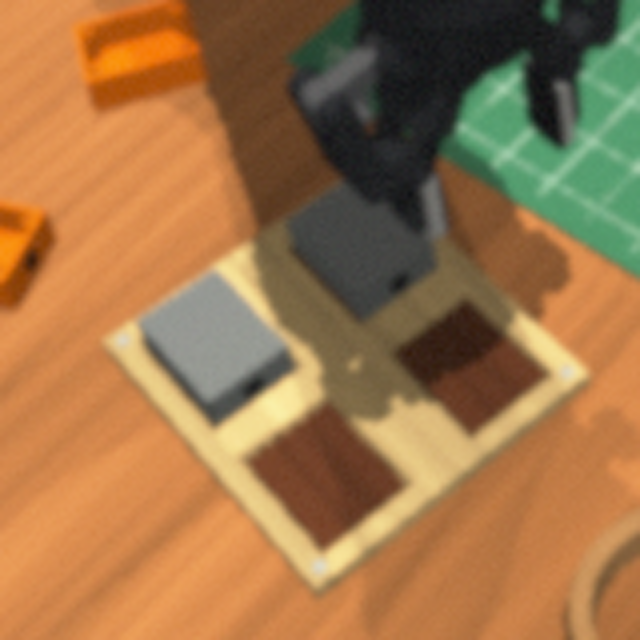

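Both seated. Now look at the two upside-down ones.

Call:
play_rows(
  rows=[
    {"tx": 0.0091, "ty": -0.0162, "tz": -0.0057, "rx": 0, "ry": 0, "rz": -9.11},
    {"tx": 0.0091, "ty": -0.0162, "tz": -0.0057, "rx": 0, "ry": 0, "rz": -9.11},
    {"tx": 0.0091, "ty": -0.0162, "tz": -0.0057, "rx": 0, "ry": 0, "rz": -9.11},
    {"tx": 0.0091, "ty": -0.0162, "tz": -0.0057, "rx": 0, "ry": 0, "rz": -9.11},
    {"tx": 0.0091, "ty": -0.0162, "tz": -0.0057, "rx": 0, "ry": 0, "rz": -9.11},
    {"tx": 0.0091, "ty": -0.0162, "tz": -0.0057, "rx": 0, "ry": 0, "rz": -9.11},
    {"tx": 0.0091, "ty": -0.0162, "tz": -0.0057, "rx": 0, "ry": 0, "rz": -9.11},
    {"tx": 0.0091, "ty": -0.0162, "tz": -0.0057, "rx": 0, "ry": 0, "rz": -9.11},
    {"tx": 0.0091, "ty": -0.0162, "tz": -0.0057, "rx": 0, "ry": 0, "rz": -9.11},
    {"tx": 0.0091, "ty": -0.0162, "tz": -0.0057, "rx": 0, "ry": 0, "rz": -9.11},
    {"tx": 0.0091, "ty": -0.0162, "tz": -0.0057, "rx": 0, "ry": 0, "rz": -9.11},
    {"tx": 0, "ty": 0, "tz": 0, "rx": 0, "ry": 0, "rz": 0},
  ],
  jaw=-1,
)

```text
clock: 32.65
tool_pos: [621.1, -39.1, 239.6]
ee_rot: [[-0.002, 1.0, -0.002], [1.0, 0.002, 0.0], [0.0, -0.002, -1.0]]
force: [0.7, -0.8, 1.3]
gripper_width: 0.999
```

Run:
```python
from h import *
chk(); c,im=snap('wrist','w17.png')
```

```text
t 32.65 TCP [621.1 -39.1 239.6] gp [621.2 -39.1 258.6] z [-0.  0. -1.] x [-0.  1.  0.] w 84.9 F [ 0.7 -0.8  1.3] j [-0.   0.4  0.1  1.6 -0.   1.1  0. ]
```

View pics/w17.png

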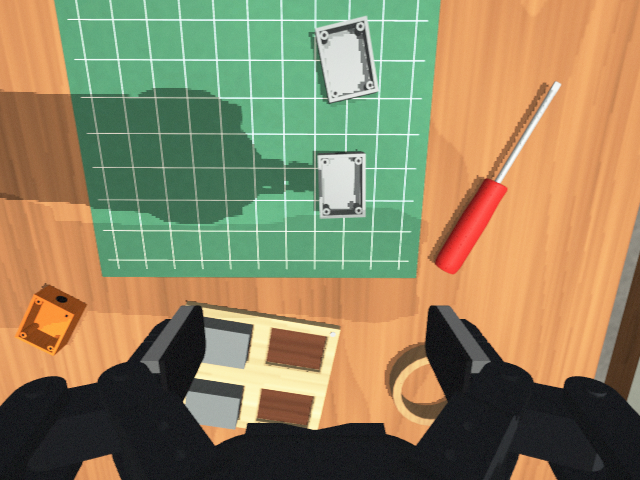

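Run:
```python
from h import *
c=cam('wrist'); im=cv2.imread('pics/w17.png')
hsv=cv2.cvtColor(im,cv2.COLOR_BGR2HSV)
m=(hsv[...,1]<60)&(hsv[...,2]>60); m2=np.zeros_like(m); m2[12:225,308:385]=m[12:225,308:385]
m2=cv2.morphologyEx(m2.astype(np.uint8),cv2.MORPH_OPEN,np.ones((5,5)))
for r,b,a in quads(m2,c,27,500): print(r,b,a)
crop(im,300,5,400,230,3,'w17c.png')
```

```text
((648.322265625, 85.95174407958984), (47.38677978515625, 62.44868087768555), 13.322864532470703) [314  17  66  86] 3988
((646.2706298828125, -21.258525848388672), (44.24951934814453, 61.73054504394531), 2.0928330421447754) [317 152  49  67] 3063
```

View pics/w17c.png

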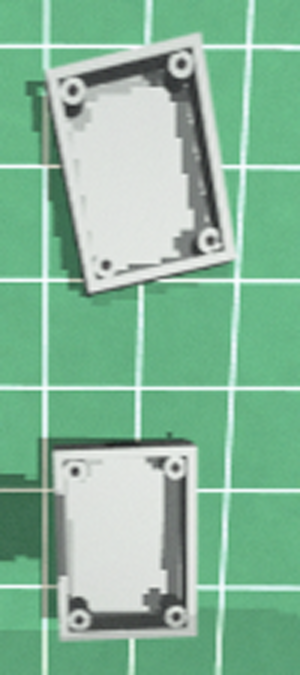

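Run:
```python
from h import *
c=cam('wrist')
for q in ([(48,70),(200,35),(235,260),(90,292)],[(55,450),(196,448),(197,635),(60,639)]):
    w=ray(c,np.array(q)/3+[300,5],27)[:,:2]; e=np.diff(np.r_[w,w[:1]],axis=0); print(w.mean(0),np.linalg.norm(e,axis=1),np.degrees(np.arctan2(e[:,1],e[:,0])))
```

```text
[649.8  86. ] [42.9 59.5 43.1 59.7] [  11.5  -78.  -168.4  101.9]
[647.1 -22.3] [43.1 58.8 44.  59.5] [   0.7  -87.6 -178.4   91.6]
```

```bash
cat >> h.py <<'E'
def standdown(zaz):
    a=np.radians(zaz); z=np.array([np.cos(a),np.sin(a),0]); x=np.array([0,0,-1.]); return np.c_[x,np.cross(z,x),z]
E
python3 - <<'E'
from h import *; from kin import sols,fk
np.set_printoptions(precision=2,suppress=True)
az=91.4; C=np.array([647.1,-22.3,15]); e=np.array([np.cos(np.radians(az)),np.sin(np.radians(az)),0])
R=down(az,50); g=C-4*e+[0,0,13]
rel=relpose(R,g,mk(az,'up'),C)
p2,R2=target(rel,standdown(-90),[560,-30,33]); print('stand tool',p2,p2-19*R2[:,2],R2)
for P,Q in ((G(g,R),R),(p2,R2)):
    print([ (round(m,2),q) for m,q in sols(P,Q,15)[:2]])
np.set_printoptions(precision=1)
plan(G(g,R)-70*R[:,2],R,N=8)
E
```

```text
stand tool [560.   -29.21  22.45] [560. -17.  37.] [[-0.    1.    0.  ]
 [ 0.77  0.   -0.64]
 [-0.64  0.   -0.77]]
[(np.float64(0.72), array([ 0.69,  1.1 , -0.55,  1.44, -0.35,  1.08,  0.57])), (np.float64(0.49), array([ 0.83,  1.19, -0.78,  1.44, -0.08,  1.05,  0.4 ]))]
[(np.float64(0.77), array([-0.12,  0.81, -0.31,  1.8 ,  1.01,  1.14, -1.09])), (np.float64(0.77), array([-0.44,  0.78,  0.1 ,  1.8 ,  0.74,  0.96, -0.92]))]
N=8 t=[-0.0117, 0.0034, 0.0201] r=[0.07, 6.25, -0.18]  (total shift mm [-25.4  27.1 178.4], turn [ 0.5 50.  -1.4])
```

Call:
play_rows(
  rows=[
    {"tx": -0.0117, "ty": 0.0034, "tz": 0.0201, "rx": 0.1, "ry": 6.25, "rz": -0.2},
    {"tx": -0.0117, "ty": 0.0034, "tz": 0.0201, "rx": 0.1, "ry": 6.25, "rz": -0.2},
    {"tx": -0.0117, "ty": 0.0034, "tz": 0.0201, "rx": 0.1, "ry": 6.25, "rz": -0.2},
    {"tx": -0.0117, "ty": 0.0034, "tz": 0.0201, "rx": 0.1, "ry": 6.25, "rz": -0.2},
    {"tx": -0.0117, "ty": 0.0034, "tz": 0.0201, "rx": 0.1, "ry": 6.25, "rz": -0.2},
    {"tx": -0.0117, "ty": 0.0034, "tz": 0.0201, "rx": 0, "ry": 6.25, "rz": -0.2},
    {"tx": -0.0117, "ty": 0.0034, "tz": 0.0201, "rx": 0, "ry": 6.25, "rz": -0.2},
    {"tx": -0.0117, "ty": 0.0034, "tz": 0.0201, "rx": 0, "ry": 6.25, "rz": 0},
    {"tx": 0, "ty": 0, "tz": 0, "rx": 0, "ry": 0, "rz": 0},
    {"tx": 0, "ty": 0, "tz": 0, "rx": 0, "ry": 0, "rz": 0},
  ],
)

```text
clock: 33.95
tool_pos: [648.2, -65.7, 61.4]
ee_rot: [[-0.016, 1.0, -0.019], [0.644, 0.025, 0.764], [0.765, 0.0, -0.644]]
force: [1.0, 0.7, 0.7]
gripper_width: 0.999
```

Run:
```python
from h import *
az=91.4; C=np.array([647.1,-22.3,15]); e=np.array([np.cos(np.radians(az)),np.sin(np.radians(az)),0])
R=down(az,50); g=C-4*e+[0,0,13]
chk(); c,im=snap('wrist','w18r.png'); draw(im,c,C,mk(az,'up')); cv2.imwrite('pics/w18.png',im)
plan(G(g,R),R,N=5)
```

```text
t 33.95 TCP [648.2 -65.7  61.4] gp [648.6 -80.3  73.6] z [-0.   0.8 -0.6] x [-0.   0.6  0.8] w 84.9 F [1.  0.7 0.7] j [ 0.5  0.9 -0.2  1.5 -0.7  1.2  0.8]
N=5 t=[-0.0002, -0.0001, 0.0142] r=[-0.0, 0.03, 0.02]  (total shift mm [-0.8 -0.3 70.9], turn [-0.   0.1  0.1])
```

View pics/w18.png

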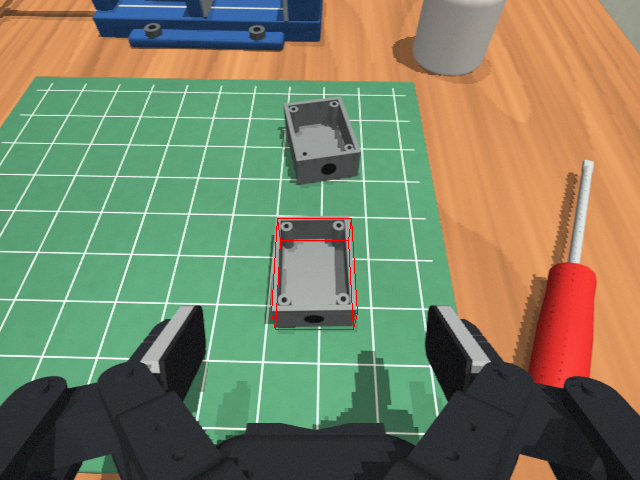

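Run:
```python
from h import *
c=cam('wrist'); print(ray(c,[(535,375),(550,270)],15))
```

```text
[[759.8 -76.9  15. ]
 [785.8 -16.7  15. ]]
```

Call:
play_rows(
  rows=[
    {"tx": 0, "ty": 0, "tz": 0.008, "rx": 0, "ry": 0, "rz": 0},
    {"tx": 0, "ty": 0, "tz": 0.014, "rx": 0, "ry": 0, "rz": 0},
    {"tx": 0, "ty": 0, "tz": 0.014, "rx": 0, "ry": 0, "rz": 0},
    {"tx": 0, "ty": 0, "tz": 0.014, "rx": 0, "ry": 0, "rz": 0},
    {"tx": -0.0005, "ty": 0, "tz": 0.014, "rx": 0, "ry": 0, "rz": 0},
    {"tx": -0.0005, "ty": 0, "tz": 0.007, "rx": 0, "ry": 0, "rz": 0},
    {"tx": 0, "ty": 0, "tz": 0, "rx": 0, "ry": 0, "rz": 0},
  ],
  jaw=-0.55,
)

```text
clock: 34.88
tool_pos: [646.0, -11.4, 14.0]
ee_rot: [[-0.016, 1.0, -0.02], [0.642, 0.026, 0.766], [0.766, -0.0, -0.643]]
force: [0.2, -0.1, 0.6]
gripper_width: 0.774
```

Call:
play_rows(
  rows=[
    {"tx": 0, "ty": 0, "tz": 0, "rx": 0, "ry": 0, "rz": 0},
    {"tx": 0, "ty": 0, "tz": 0, "rx": 0, "ry": 0, "rz": 0},
    {"tx": 0, "ty": 0, "tz": 0, "rx": 0, "ry": 0, "rz": 0},
    {"tx": 0, "ty": 0, "tz": 0, "rx": 0, "ry": 0, "rz": 0},
    {"tx": 0, "ty": 0, "tz": 0, "rx": 0, "ry": 0, "rz": 0},
    {"tx": 0, "ty": 0, "tz": 0, "rx": 0, "ry": 0, "rz": 0},
  ],
  jaw=1,
  newtons=60,
)

```text
clock: 35.62
tool_pos: [646.5, -12.2, 14.8]
ee_rot: [[-0.017, 1.0, -0.019], [0.643, 0.025, 0.766], [0.766, 0.001, -0.643]]
force: [-0.2, -3.2, 5.3]
gripper_width: 0.504
```

Run:
```python
from h import *
az=91.4; C=np.array([647.1,-22.3,15])
chk(); c,im=snap('wrist','w19r.png'); draw(im,c,C,mk(az,'up')); cv2.imwrite('pics/w19.png',im)
```

```text
t 35.62 TCP [646.5 -12.2  14.8] gp [646.9 -26.7  27. ] z [-0.   0.8 -0.6] x [-0.   0.6  0.8] w 42.9 F [-0.2 -3.2  5.3] j [ 0.5  1.  -0.2  1.5 -0.7  1.1  0.8]
```

View pics/w19.png

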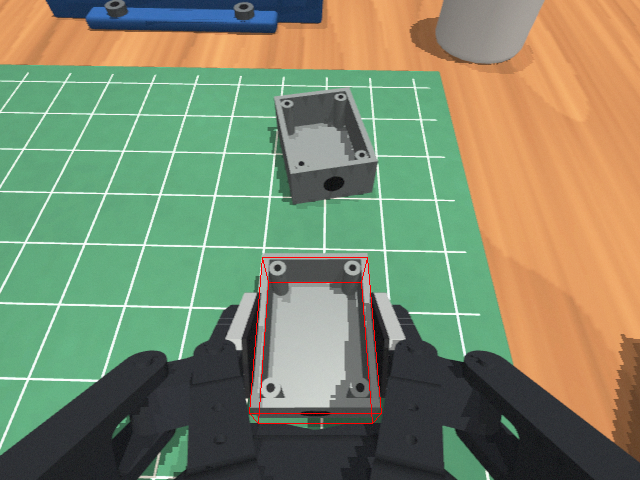

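Run:
```python
from h import *
az=91.4; C=np.array([647.1,-22.3,15])
p,R,_=pose(); rel=list(relpose(R,p-19*R[:,2],mk(az,'up'),C)); print(rel[0]); rel[0][1]=0; rel[1]=down(az,50).T@mk(az,'up')
np.savez('rel.npz',a=rel[0],b=rel[1])
p1=p+[0,0,110]
p2,R2=target(rel,standdown(-90),[560,-30,33+35]); print(p2)
plan(p2,R2,p1,R,N=14)
```

```text
[-6.3  0.3 11.1]
[560.  -30.3  57.9]
N=14 t=[-0.0021, -0.0062, 0.0051] r=[-0.01, -6.43, 0.11]  (total shift mm [-61.4 -87.   30.8], turn [ -0.1 -90.    1.6])
```

Call:
play_rows(
  rows=[
    {"tx": 0.0077, "ty": 0, "tz": -0.0064, "rx": 0, "ry": 0, "rz": 0},
    {"tx": 0.023, "ty": 0, "tz": -0.0193, "rx": 0, "ry": 0, "rz": 0},
    {"tx": 0.027, "ty": 0, "tz": -0.0225, "rx": 0, "ry": 0, "rz": 0},
    {"tx": 0.027, "ty": 0, "tz": -0.0225, "rx": 0, "ry": 0, "rz": 0},
    {"tx": -0.0021, "ty": -0.0062, "tz": 0.0051, "rx": 0, "ry": -6.43, "rz": 0.1},
    {"tx": -0.0021, "ty": -0.0062, "tz": 0.0051, "rx": 0, "ry": -6.43, "rz": 0.1},
    {"tx": -0.0021, "ty": -0.0062, "tz": 0.0051, "rx": 0, "ry": -6.43, "rz": 0.1},
    {"tx": -0.0021, "ty": -0.0062, "tz": 0.0051, "rx": 0, "ry": -6.43, "rz": 0.1},
    {"tx": -0.0021, "ty": -0.0062, "tz": 0.0051, "rx": 0, "ry": -6.43, "rz": 0.1},
    {"tx": -0.0021, "ty": -0.0062, "tz": 0.0051, "rx": 0, "ry": -6.43, "rz": 0.1},
    {"tx": -0.0021, "ty": -0.0062, "tz": 0.0051, "rx": 0, "ry": -6.43, "rz": 0.1},
    {"tx": -0.0021, "ty": -0.0062, "tz": 0.0051, "rx": 0, "ry": -6.43, "rz": 0.1},
    {"tx": -0.0021, "ty": -0.0062, "tz": 0.0051, "rx": 0, "ry": -6.43, "rz": 0.1},
    {"tx": -0.0021, "ty": -0.0062, "tz": 0.0051, "rx": 0, "ry": -6.43, "rz": 0.1},
    {"tx": -0.0021, "ty": -0.0062, "tz": 0.0051, "rx": 0, "ry": -6.43, "rz": 0.1},
    {"tx": -0.0021, "ty": -0.0062, "tz": 0.0051, "rx": 0, "ry": -6.43, "rz": 0.1},
    {"tx": -0.0021, "ty": -0.0062, "tz": 0.0051, "rx": 0, "ry": -6.43, "rz": 0.2},
    {"tx": -0.0021, "ty": -0.0062, "tz": 0.0051, "rx": 0, "ry": -6.43, "rz": 0.2},
    {"tx": 0, "ty": 0, "tz": 0, "rx": 0, "ry": 0, "rz": 0},
    {"tx": 0, "ty": 0, "tz": 0, "rx": 0, "ry": 0, "rz": 0},
  ],
)

```text
clock: 38.17
tool_pos: [559.5, -30.1, 58.0]
ee_rot: [[0.0, 1.0, 0.001], [0.767, 0.0, -0.641], [-0.641, 0.001, -0.767]]
force: [-0.1, 0.0, -0.3]
gripper_width: 0.503
```

Run:
```python
from h import *
d=np.load('rel.npz'); rel=(d['a'],d['b'])
chk(); print(heldpose(rel))
p2,R2=target(rel,standdown(-90),[560,-30,33+4]); plan(p2,R2,N=3)
c,im=snap('wrist'); draw(im,c,*heldpose(rel)); cv2.imwrite('pics/w20.png',im)
c,s=snap('side'); draw(s,c,*heldpose(rel)); crop(s,240,180,480,340,3.2,'d20.png')
```

```text
t 38.17 TCP [559.5 -30.1  58. ] gp [559.5 -17.9  72.6] z [ 0.  -0.6 -0.8] x [ 0.   0.8 -0.6] w 42.8 F [-0.1  0.  -0.3] j [-0.7  0.8  0.5  1.9  0.4  0.9 -0.6]
(array([559.5, -29.9,  68.2]), array([[ 0.,  1.,  0.],
       [ 0.,  0., -1.],
       [-1.,  0., -0.]]))
N=3 t=[0.0066, 0.0002, 0.008] r=[0.01, -0.04, -0.01]  (total shift mm [19.9  0.5 24. ], turn [ 0.  -0.1 -0. ])
```

View pics/w20.png

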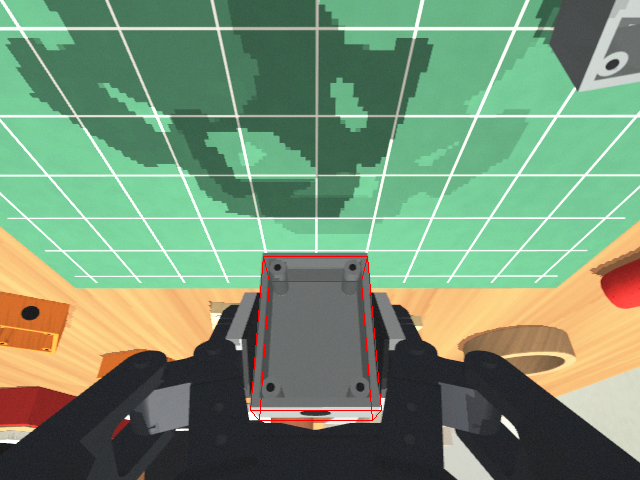

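View pics/d20.png

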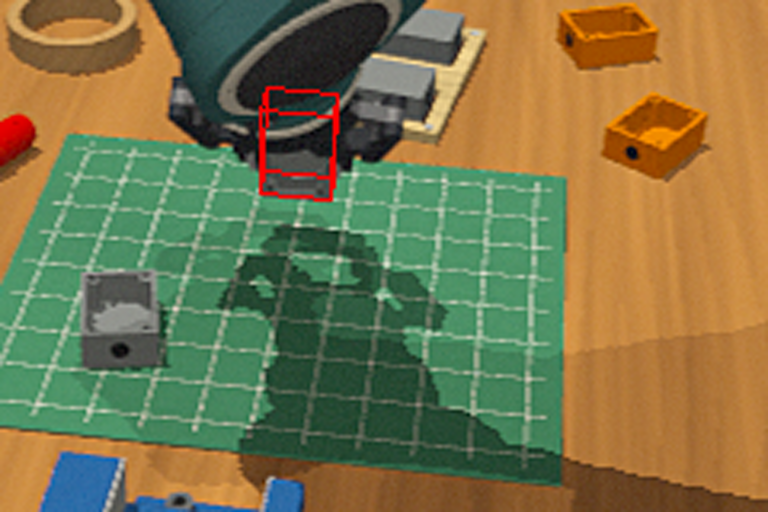

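Call:
play_rows(
  rows=[
    {"tx": 0.0066, "ty": 0.0002, "tz": 0.008, "rx": 0, "ry": 0, "rz": 0},
    {"tx": 0.0066, "ty": 0, "tz": 0.008, "rx": 0, "ry": 0, "rz": 0},
    {"tx": 0.0066, "ty": 0, "tz": 0.008, "rx": 0, "ry": 0, "rz": 0},
    {"tx": 0.0008, "ty": 0, "tz": 0.0009, "rx": 0, "ry": 0, "rz": 0},
    {"tx": 0.0008, "ty": 0, "tz": 0.0009, "rx": 0, "ry": 0, "rz": 0},
    {"tx": 0.0008, "ty": 0, "tz": 0.0009, "rx": 0, "ry": 0, "rz": 0},
    {"tx": 0, "ty": 0, "tz": 0, "rx": 0, "ry": 0, "rz": 0},
  ],
)

```text
clock: 39.15
tool_pos: [559.5, -30.1, 23.7]
ee_rot: [[0.0, 1.0, 0.001], [0.765, 0.0, -0.644], [-0.644, 0.001, -0.765]]
force: [-4.7, 3.7, 13.3]
gripper_width: 0.503
```

Run:
```python
from h import *
d=np.load('rel.npz'); rel=(d['a'],d['b'])
chk(); print(heldpose(rel)[0])
```

```text
t 39.15 TCP [559.5 -30.1  23.7] gp [559.5 -17.9  38.2] z [ 0.  -0.6 -0.8] x [ 0.   0.8 -0.6] w 42.8 F [-4.7  3.7 13.3] j [-0.7  0.8  0.5  1.9  0.4  0.8 -0.7]
[559.5 -29.8  33.8]
```

Call:
play_rows(
  rows=[
    {"tx": -0.0005, "ty": 0, "tz": -0.0006, "rx": 0, "ry": 0, "rz": 0},
    {"tx": 0, "ty": 0, "tz": 0, "rx": 0, "ry": 0, "rz": 0},
  ],
)

```text
clock: 39.4
tool_pos: [559.5, -29.9, 23.7]
ee_rot: [[-0.0, 1.0, 0.001], [0.766, 0.001, -0.643], [-0.643, 0.0, -0.766]]
force: [0.5, 1.0, 1.1]
gripper_width: 0.498
```

Call:
play_rows(
  rows=[
    {"tx": 0, "ty": 0, "tz": 0, "rx": 0, "ry": 0, "rz": 0},
    {"tx": 0, "ty": 0, "tz": 0, "rx": 0, "ry": 0, "rz": 0},
    {"tx": 0, "ty": 0, "tz": 0, "rx": 0, "ry": 0, "rz": 0},
    {"tx": 0, "ty": 0, "tz": -0.02, "rx": 0, "ry": 0, "rz": 0},
    {"tx": 0, "ty": 0, "tz": -0.05, "rx": 0, "ry": 0, "rz": 0},
    {"tx": 0, "ty": 0, "tz": -0.05, "rx": 0, "ry": 0, "rz": 0},
    {"tx": 0, "ty": 0, "tz": -0.05, "rx": 0, "ry": 0, "rz": 0},
    {"tx": 0, "ty": 0, "tz": 0, "rx": 0, "ry": 0, "rz": 0},
  ],
  jaw=-0.6,
)

```text
clock: 40.4
tool_pos: [560.5, 82.4, 155.7]
ee_rot: [[-0.001, 1.0, 0.005], [0.768, 0.004, -0.641], [-0.641, 0.004, -0.768]]
force: [0.3, -0.0, -1.0]
gripper_width: 0.8
```

Run:
```python
from h import *
chk(); p,R,_=pose()
c,im=snap('wrist'); draw(im,c,np.array([559.5,-30,33]),standdown(-90)); cv2.imwrite('pics/w21.png',im)
p1=np.array([560,-110,240.]); plan(p1,down(90,0),N=5)
R2=down(90,50); g=np.array([560,-47,50]); plan(G(g,R2)-80*R2[:,2],R2,p1,down(90,0),N=7)
```

```text
t 40.4 TCP [560.5  82.4 155.7] gp [560.4  94.5 170.3] z [ 0.  -0.6 -0.8] x [-0.   0.8 -0.6] w 68.0 F [ 0.3 -0.  -1. ] j [-0.9  0.6  0.5  1.7  0.4  1.2 -0.6]
N=5 t=[-0.0426, 0.0, -0.0002] r=[0.03, 7.99, 0.02]  (total shift mm [-200.9    0.    56.5], turn [ 0.1 40.   0.1])
N=7 t=[-0.0059, -0.0, 0.0216] r=[0.0, 7.14, 0.0]  (total shift mm [ 16.3  -0.  150.8], turn [ 0. 50.  0.])
```

View pics/w21.png

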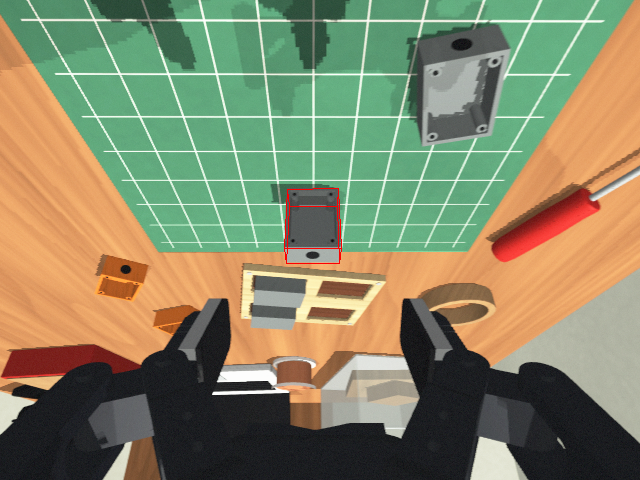

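Call:
play_rows(
  rows=[
    {"tx": -0.0426, "ty": 0, "tz": -0.0002, "rx": 0, "ry": 8, "rz": 0},
    {"tx": -0.0426, "ty": 0, "tz": -0.0002, "rx": 0, "ry": 8, "rz": 0},
    {"tx": -0.0426, "ty": 0, "tz": -0.0002, "rx": 0, "ry": 8, "rz": 0},
    {"tx": -0.0426, "ty": 0, "tz": -0.0002, "rx": 0, "ry": 8, "rz": 0},
    {"tx": -0.0426, "ty": 0, "tz": -0.0002, "rx": 0, "ry": 8, "rz": 0},
    {"tx": -0.0059, "ty": 0, "tz": 0.0216, "rx": 0, "ry": 7.14, "rz": 0},
    {"tx": -0.0059, "ty": 0, "tz": 0.0216, "rx": 0, "ry": 7.14, "rz": 0},
    {"tx": -0.0059, "ty": 0, "tz": 0.0216, "rx": 0, "ry": 7.14, "rz": 0},
    {"tx": -0.0059, "ty": 0, "tz": 0.0216, "rx": 0, "ry": 7.14, "rz": 0},
    {"tx": -0.0059, "ty": 0, "tz": 0.0216, "rx": 0, "ry": 7.14, "rz": 0},
    {"tx": -0.0059, "ty": 0, "tz": 0.0216, "rx": 0, "ry": 7.14, "rz": 0},
    {"tx": -0.0059, "ty": 0, "tz": 0.0216, "rx": 0, "ry": 7.14, "rz": 0},
    {"tx": 0, "ty": 0, "tz": 0, "rx": 0, "ry": 0, "rz": 0},
    {"tx": 0, "ty": 0, "tz": 0, "rx": 0, "ry": 0, "rz": 0},
  ],
)

```text
clock: 42.2
tool_pos: [559.4, -95.4, 89.0]
ee_rot: [[-0.0, 1.0, -0.0], [0.646, 0.0, 0.764], [0.764, -0.0, -0.646]]
force: [0.9, 0.3, 0.7]
gripper_width: 0.8
```

Run:
```python
from h import *
chk(); 
c,im=snap('wrist'); draw(im,c,np.array([559.5,-30,33]),standdown(-90)); cv2.imwrite('pics/w22.png',im)
R2=down(90,50); g=np.array([559.5,-47,50]); plan(G(g,R2),R2,N=5)
```

```text
t 42.2 TCP [559.4 -95.4  89. ] gp [ 559.4 -109.9  101.2] z [-0.   0.8 -0.7] x [-0.   0.7  0.8] w 68.0 F [0.9 0.3 0.7] j [ 0.4  0.8  0.2  1.7 -0.9  1.4  1. ]
N=5 t=[0.0002, -0.0001, 0.0163] r=[0.0, 0.05, 0.02]  (total shift mm [ 0.9 -0.3 81.4], turn [0.  0.2 0.1])
```

View pics/w22.png

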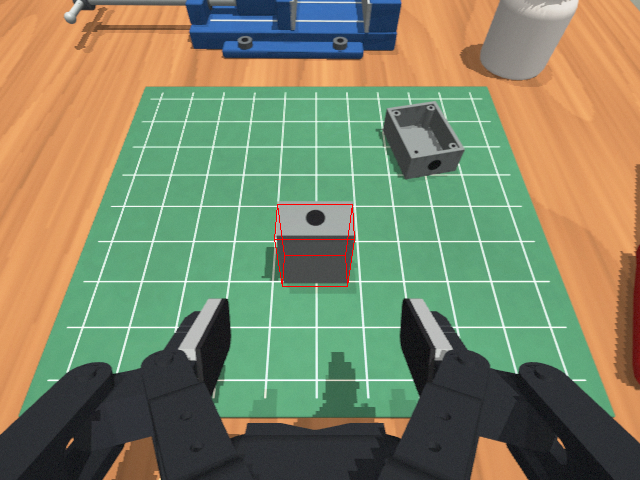

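Call:
play_rows(
  rows=[
    {"tx": 0.0002, "ty": 0, "tz": 0.0163, "rx": 0, "ry": 0, "rz": 0},
    {"tx": 0.0002, "ty": 0, "tz": 0.0163, "rx": 0, "ry": 0, "rz": 0},
    {"tx": 0.0002, "ty": 0, "tz": 0.0163, "rx": 0, "ry": 0, "rz": 0},
    {"tx": 0.0002, "ty": 0, "tz": 0.0163, "rx": 0, "ry": 0, "rz": 0},
    {"tx": 0.0002, "ty": 0, "tz": 0.0163, "rx": 0, "ry": 0.2, "rz": 0},
    {"tx": 0, "ty": 0, "tz": 0, "rx": 0, "ry": 0, "rz": 0},
  ],
)

```text
clock: 43.0
tool_pos: [558.9, -30.6, 36.2]
ee_rot: [[-0.0, 1.0, -0.002], [0.64, 0.002, 0.768], [0.768, -0.001, -0.64]]
force: [0.4, -0.9, 0.4]
gripper_width: 0.799
```

Call:
play_rows(
  rows=[
    {"tx": 0, "ty": 0, "tz": 0, "rx": 0, "ry": 0, "rz": 0},
    {"tx": 0, "ty": 0, "tz": 0, "rx": 0, "ry": 0, "rz": 0},
    {"tx": 0, "ty": 0, "tz": 0, "rx": 0, "ry": 0, "rz": 0},
    {"tx": 0, "ty": 0, "tz": 0, "rx": 0, "ry": 0, "rz": 0},
    {"tx": 0, "ty": 0, "tz": 0, "rx": 0, "ry": 0, "rz": 0},
    {"tx": 0, "ty": 0, "tz": 0, "rx": 0, "ry": 0, "rz": 0},
  ],
  jaw=1,
  newtons=60,
)

```text
clock: 43.75
tool_pos: [559.7, -32.5, 37.5]
ee_rot: [[-0.001, 1.0, 0.001], [0.641, -0.0, 0.767], [0.767, 0.001, -0.641]]
force: [1.2, -2.7, 5.9]
gripper_width: 0.498
```

Run:
```python
from h import *
chk(); p,R,_=pose(); C=np.array([559.5,-30,33])
rel=list(relpose(R,p-19*R[:,2],mk(-90,'stand'),C)); print(rel[0]); rel[0][1]=0; rel[1]=down(90,50).T@mk(-90,'stand')
np.savez('rel.npz',a=rel[0],b=rel[1])
c,im=snap('wrist'); draw(im,c,*heldpose(rel)); cv2.imwrite('pics/w23.png',im)
p1=p+[0,0,100]; R3=down(60,0); p3=np.array([560,-120,200.])
plan(p3,R3,p1,R,N=7)
p2,R2=target(rel,mk(-10.1,'down'),[599.4,-210.7,60])
plan(p2,R2,p3,R3,N=11)
```

```text
t 43.75 TCP [559.7 -32.5  37.5] gp [559.7 -47.1  49.6] z [ 0.   0.8 -0.6] x [-0.   0.6  0.8] w 42.3 F [ 1.2 -2.7  5.9] j [ 0.3  0.8  0.1  1.8 -0.9  1.2  1.1]
[-1.8 -0.2 23.8]
N=7 t=[-0.0067, 0.0021, -0.0143] r=[-1.87, -6.99, 4.01]  (total shift mm [  -8.1    0.3 -107.3], turn [-13.1 -49.   28.1])
N=11 t=[0.0033, 0.0116, 0.0115] r=[2.22, -3.16, 6.1]  (total shift mm [-57.3  83.7 137.5], turn [ 24.4 -34.8  67.1])
```

View pics/w23.png

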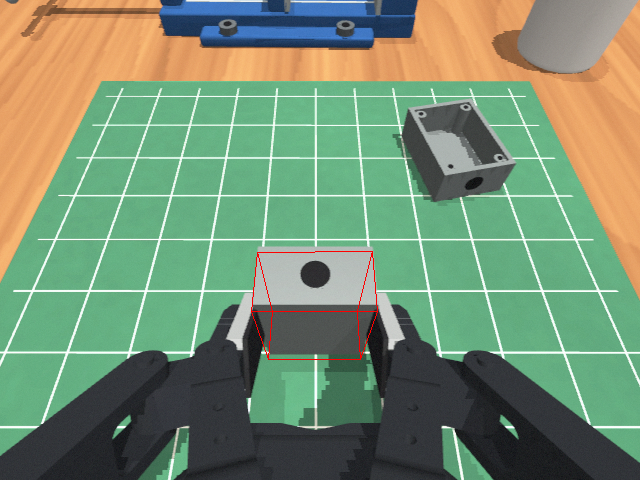

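Call:
play_rows(
  rows=[
    {"tx": 0.008, "ty": 0, "tz": -0.0064, "rx": 0, "ry": 0, "rz": 0},
    {"tx": 0.0153, "ty": 0, "tz": -0.0129, "rx": 0, "ry": 0, "rz": 0},
    {"tx": 0.027, "ty": 0, "tz": -0.0225, "rx": 0, "ry": 0, "rz": 0},
    {"tx": 0.027, "ty": 0, "tz": -0.0225, "rx": 0, "ry": 0, "rz": 0},
    {"tx": -0.0067, "ty": 0.0021, "tz": -0.0143, "rx": -1.87, "ry": -7, "rz": 4},
    {"tx": -0.0067, "ty": 0.0021, "tz": -0.0143, "rx": -1.87, "ry": -7, "rz": 4},
    {"tx": -0.0067, "ty": 0.0021, "tz": -0.0143, "rx": -1.87, "ry": -7, "rz": 4},
    {"tx": -0.0067, "ty": 0.0021, "tz": -0.0143, "rx": -1.87, "ry": -7, "rz": 4},
    {"tx": -0.0067, "ty": 0.0021, "tz": -0.0143, "rx": -1.87, "ry": -7, "rz": 4},
    {"tx": -0.0067, "ty": 0.0021, "tz": -0.0143, "rx": -1.87, "ry": -7, "rz": 4},
    {"tx": -0.0067, "ty": 0.0021, "tz": -0.0143, "rx": -1.87, "ry": -7, "rz": 4},
    {"tx": 0, "ty": 0, "tz": 0, "rx": 0, "ry": 0, "rz": 0},
  ],
)

```text
clock: 45.3
tool_pos: [560.3, -117.3, 201.8]
ee_rot: [[0.495, 0.869, 0.002], [0.869, -0.495, 0.001], [0.002, 0.002, -1.0]]
force: [0.5, 0.4, -0.8]
gripper_width: 0.499
```

Run:
```python
from h import *
chk()
d=np.load('rel.npz'); rel=(d['a'],d['b'])
p2,R2=target(rel,mk(-10.1,'down'),[599.4,-210.7,62]); plan(p2,R2,N=11)
```

```text
t 45.3 TCP [ 560.3 -117.3  201.8] gp [ 560.3 -117.3  220.8] z [ 0.  0. -1.] x [0.5 0.9 0. ] w 42.4 F [ 0.5  0.4 -0.8] j [-0.3  0.4  0.5  1.8 -0.2  1.  -0.2]
N=11 t=[0.0031, 0.0118, 0.0115] r=[2.23, -3.17, 6.12]  (total shift mm [-60.5  84.2 137.4], turn [ 24.6 -34.9  67.4])
```

Call:
play_rows(
  rows=[
    {"tx": 0.0031, "ty": 0.0118, "tz": 0.0115, "rx": 2.23, "ry": -3.17, "rz": 6.12},
    {"tx": 0.0031, "ty": 0.0118, "tz": 0.0115, "rx": 2.23, "ry": -3.17, "rz": 6.12},
    {"tx": 0.0031, "ty": 0.0118, "tz": 0.0115, "rx": 2.23, "ry": -3.17, "rz": 6.12},
    {"tx": 0.0031, "ty": 0.0118, "tz": 0.0115, "rx": 2.23, "ry": -3.17, "rz": 6.12},
    {"tx": 0.0031, "ty": 0.0118, "tz": 0.0115, "rx": 2.23, "ry": -3.17, "rz": 6.12},
    {"tx": 0.0031, "ty": 0.0118, "tz": 0.0115, "rx": 2.23, "ry": -3.17, "rz": 6.12},
    {"tx": 0.0031, "ty": 0.0118, "tz": 0.0115, "rx": 2.23, "ry": -3.17, "rz": 6.12},
    {"tx": 0.0031, "ty": 0.0118, "tz": 0.0115, "rx": 2.23, "ry": -3.17, "rz": 6.12},
    {"tx": 0.0031, "ty": 0.0118, "tz": 0.0115, "rx": 2.23, "ry": -3.17, "rz": 6.12},
    {"tx": 0.0031, "ty": 0.0118, "tz": 0.0115, "rx": 2.23, "ry": -3.17, "rz": 6.12},
    {"tx": 0.0031, "ty": 0.0118, "tz": 0.0115, "rx": 2.23, "ry": -3.17, "rz": 6.12},
    {"tx": 0, "ty": 0, "tz": 0, "rx": 0, "ry": 0, "rz": 0},
    {"tx": 0, "ty": 0, "tz": 0, "rx": 0, "ry": 0, "rz": 0},
  ],
)

```text
clock: 46.92
tool_pos: [602.8, -213.5, 63.4]
ee_rot: [[0.754, -0.177, -0.632], [-0.134, -0.984, 0.116], [-0.643, -0.003, -0.766]]
force: [0.6, -0.4, -0.6]
gripper_width: 0.494
```

```bash
cat >> h.py <<'E'
POCK=dict(p0=(599.4,-210.7),p1=(585,-291.3),p2=(517.1,-195.7),p3=(502.6,-276.6))
def drawp(im,c,keys=POCK):
    a=np.radians(-10.1); jx=np.array([np.cos(a),np.sin(a)]); jy=np.array([-jx[1],jx[0]])
    for k in keys:
        P=np.array([np.r_[np.array(POCK[k])+32*u*jx+24*v*jy,9] for u,v in((1,1),(1,-1),(-1,-1),(-1,1))])
        cv2.polylines(im,[np.round(proj(c,P)).astype(np.int32)],True,(255,255,0),1)
E
python3 - <<'E'
from h import *
d=np.load('rel.npz'); rel=(d['a'],d['b'])
chk(); print(heldpose(rel))
c,im=snap('wrist','w24r.png'); draw(im,c,*heldpose(rel)); drawp(im,c,['p0','p1']); cv2.imwrite('pics/w24.png',im)
p,R=target(rel,mk(-10.1,'down'),[599.4,-210.7,28]); plan(p,R,N=2)
E
```

```text
t 46.92 TCP [ 602.8 -213.5   63.4] gp [ 614.8 -215.7   77.9] z [-0.6  0.1 -0.8] x [ 0.8 -0.1 -0.6] w 42.0 F [ 0.6 -0.4 -0.6] j [-0.1  1.2  0.7  1.1 -0.4  1.8 -1.1]
(array([ 598.4, -212.7,   60.9]), array([[ 1. ,  0.2, -0. ],
       [-0.2,  1. , -0. ],
       [-0. ,  0. ,  1. ]]))
N=2 t=[0.0109, -0.0008, 0.0126] r=[-0.07, -0.01, 0.02]  (total shift mm [21.7 -1.5 25.2], turn [-0.1 -0.   0. ])
```

View pics/w24.png

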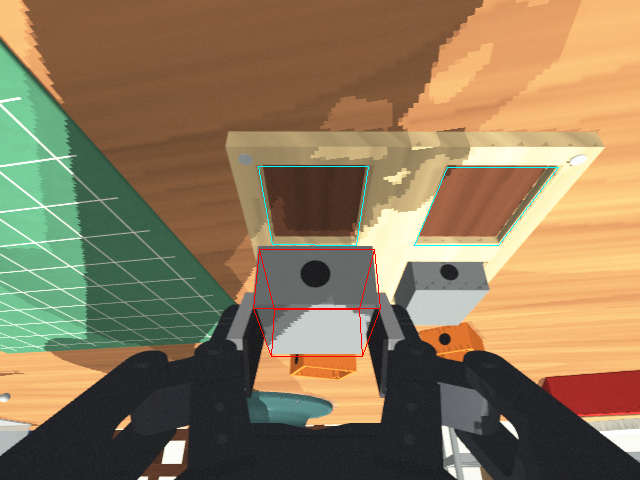

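Call:
play_rows(
  rows=[
    {"tx": 0.0109, "ty": -0.0004, "tz": 0.0126, "rx": 0, "ry": 0, "rz": 0},
    {"tx": 0.0109, "ty": -0.0004, "tz": 0.0126, "rx": 0, "ry": 0, "rz": 0},
    {"tx": 0, "ty": 0, "tz": 0, "rx": 0, "ry": 0, "rz": 0},
    {"tx": 0, "ty": 0, "tz": 0, "rx": 0, "ry": 0, "rz": 0},
  ],
)

```text
clock: 47.48
tool_pos: [603.3, -212.6, 29.9]
ee_rot: [[0.753, -0.178, -0.634], [-0.137, -0.984, 0.114], [-0.644, 0.001, -0.765]]
force: [-0.1, 0.4, 0.4]
gripper_width: 0.498
```

Run:
```python
from h import *
d=np.load('rel.npz'); rel=(d['a'],d['b'])
chk(); print(heldpose(rel)[0])
c,im=snap('wrist','w25r.png'); draw(im,c,*heldpose(rel)); drawp(im,c,['p0','p1']); crop(im,200,130,500,380,2.6,'w25.png')
p,R=target(rel,mk(-10.1,'down'),[599.4,-210.7,18]); plan(p,R,N=1)
```

```text
t 47.48 TCP [ 603.3 -212.6   29.9] gp [ 615.3 -214.8   44.4] z [-0.6  0.1 -0.8] x [ 0.8 -0.1 -0.6] w 42.3 F [-0.1  0.4  0.4] j [-0.1  1.2  0.7  1.1 -0.5  1.7 -1.2]
[ 598.9 -211.8   27.4]
N=1 t=[0.0064, -0.0013, 0.0073] r=[-0.04, 0.07, -0.16]  (total shift mm [ 6.4 -1.3  7.3], turn [-0.   0.1 -0.2])
```

View pics/w25.png

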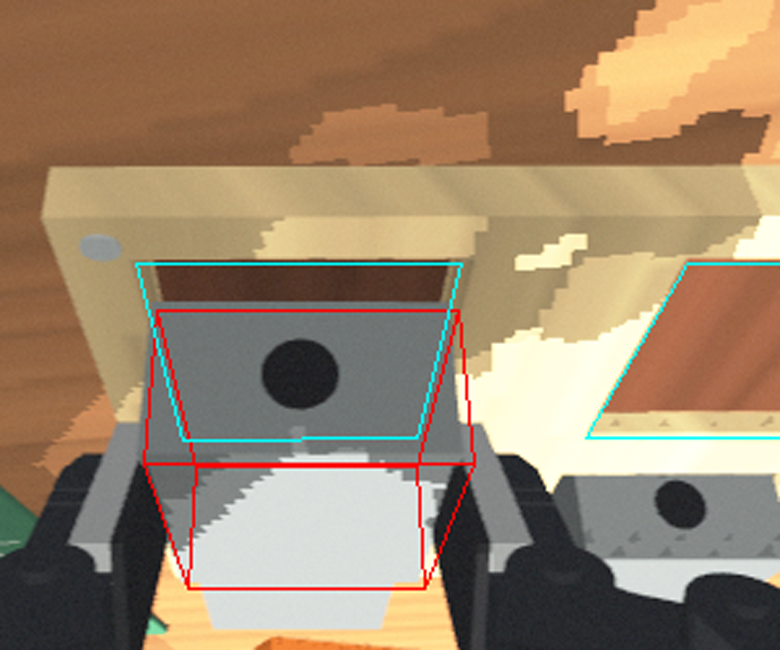

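Call:
play_rows(
  rows=[
    {"tx": 0.0064, "ty": -0.0006, "tz": 0.0073, "rx": 0, "ry": 0.1, "rz": -0.2},
    {"tx": 0, "ty": 0, "tz": 0, "rx": 0, "ry": 0, "rz": 0},
    {"tx": 0.0007, "ty": 0, "tz": 0.0008, "rx": 0, "ry": 0, "rz": 0},
    {"tx": 0.0007, "ty": 0, "tz": 0.0008, "rx": 0, "ry": 0, "rz": 0},
    {"tx": 0, "ty": 0, "tz": 0, "rx": 0, "ry": 0, "rz": 0},
  ],
)

```text
clock: 48.15
tool_pos: [603.6, -212.2, 18.8]
ee_rot: [[0.754, -0.176, -0.633], [-0.134, -0.984, 0.114], [-0.643, -0.001, -0.766]]
force: [-1.1, 2.1, 7.0]
gripper_width: 0.493
```

Run:
```python
from h import *
d=np.load('rel.npz'); rel=(d['a'],d['b'])
chk(); print(heldpose(rel)[0])
```

```text
t 48.15 TCP [ 603.6 -212.2   18.8] gp [ 615.6 -214.3   33.4] z [-0.6  0.1 -0.8] x [ 0.8 -0.1 -0.6] w 41.9 F [-1.1  2.1  7. ] j [-0.1  1.2  0.7  1.1 -0.5  1.7 -1.2]
[ 599.2 -211.4   16.3]
```

Call:
play_rows(
  rows=[
    {"tx": 0, "ty": 0, "tz": 0, "rx": 0, "ry": 0, "rz": 0},
    {"tx": 0, "ty": 0, "tz": 0, "rx": 0, "ry": 0, "rz": 0},
    {"tx": 0, "ty": 0, "tz": 0, "rx": 0, "ry": 0, "rz": 0},
    {"tx": 0, "ty": 0, "tz": -0.02, "rx": 0, "ry": 0, "rz": 0},
    {"tx": 0, "ty": 0, "tz": -0.04, "rx": 0, "ry": 0, "rz": 0},
    {"tx": 0, "ty": 0, "tz": -0.04, "rx": 0, "ry": 4, "rz": 0},
    {"tx": 0, "ty": 0, "tz": -0.03, "rx": 0, "ry": 8, "rz": 0},
    {"tx": 0, "ty": 0, "tz": -0.03, "rx": 0, "ry": 8, "rz": 0},
    {"tx": 0, "ty": 0, "tz": -0.02, "rx": 0, "ry": 8, "rz": 0},
    {"tx": 0, "ty": 0, "tz": 0, "rx": 0, "ry": 8, "rz": 0},
    {"tx": 0, "ty": 0, "tz": 0, "rx": 0, "ry": 4, "rz": 0},
    {"tx": 0, "ty": 0, "tz": 0, "rx": 0, "ry": 0, "rz": 0},
  ],
  jaw=-0.32,
)

```text
clock: 49.65
tool_pos: [704.3, -230.0, 165.0]
ee_rot: [[0.984, -0.176, 0.001], [-0.176, -0.984, 0.002], [0.001, -0.002, -1.0]]
force: [0.3, -0.4, 0.3]
gripper_width: 0.662
```

Run:
```python
from h import *
chk()
plan([620,-10,240],down(100),N=12)
c,s=snap('scene','s26.png'); crop(s,140,240,300,400,4,'s26c.png')
```

```text
t 49.65 TCP [ 704.3 -230.   165. ] gp [ 704.3 -230.   184. ] z [ 0.  0. -1.] x [ 1.  -0.2  0. ] w 56.2 F [ 0.3 -0.4  0.3] j [-0.2  0.8  0.8  1.4 -0.6  1.2 -1.1]
N=12 t=[0.0076, -0.0217, -0.0062] r=[-0.0, -0.01, -9.18]  (total shift mm [-121.6 -201.9  -74.7], turn [  -0.    -0.1 -110.1])
```

View pics/s26c.png

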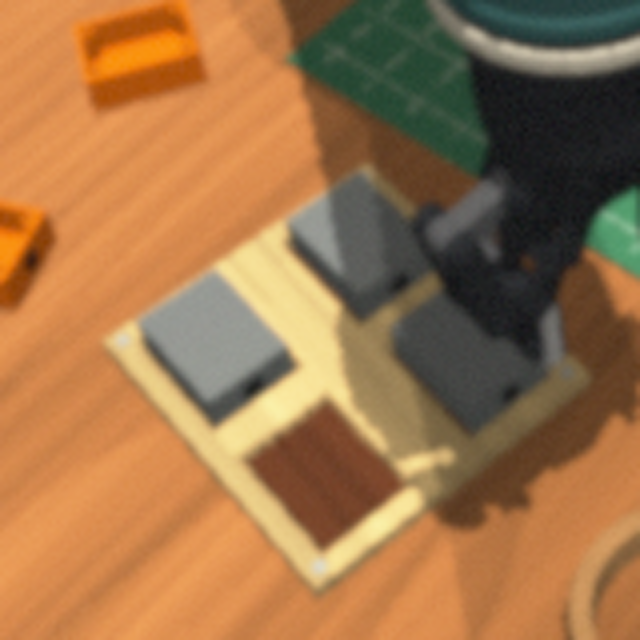

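Call:
play_rows(
  rows=[
    {"tx": 0.0076, "ty": -0.0217, "tz": -0.0062, "rx": 0, "ry": 0, "rz": -9.18},
    {"tx": 0.0076, "ty": -0.0217, "tz": -0.0062, "rx": 0, "ry": 0, "rz": -9.18},
    {"tx": 0.0076, "ty": -0.0217, "tz": -0.0062, "rx": 0, "ry": 0, "rz": -9.18},
    {"tx": 0.0076, "ty": -0.0217, "tz": -0.0062, "rx": 0, "ry": 0, "rz": -9.18},
    {"tx": 0.0076, "ty": -0.0217, "tz": -0.0062, "rx": 0, "ry": 0, "rz": -9.18},
    {"tx": 0.0076, "ty": -0.0217, "tz": -0.0062, "rx": 0, "ry": 0, "rz": -9.18},
    {"tx": 0.0076, "ty": -0.0217, "tz": -0.0062, "rx": 0, "ry": 0, "rz": -9.18},
    {"tx": 0.0076, "ty": -0.0217, "tz": -0.0062, "rx": 0, "ry": 0, "rz": -9.18},
    {"tx": 0.0076, "ty": -0.0217, "tz": -0.0062, "rx": 0, "ry": 0, "rz": -9.18},
    {"tx": 0.0076, "ty": -0.0217, "tz": -0.0062, "rx": 0, "ry": 0, "rz": -9.18},
    {"tx": 0.0076, "ty": -0.0217, "tz": -0.0062, "rx": 0, "ry": 0, "rz": -9.18},
    {"tx": 0.0076, "ty": -0.0217, "tz": -0.0062, "rx": 0, "ry": 0, "rz": -9.18},
    {"tx": 0, "ty": 0, "tz": 0, "rx": 0, "ry": 0, "rz": 0},
  ],
  jaw=-0.6,
)

```text
clock: 51.32
tool_pos: [620.0, -10.4, 239.5]
ee_rot: [[-0.176, 0.984, -0.0], [0.984, 0.176, 0.001], [0.001, -0.0, -1.0]]
force: [0.7, -0.4, -0.2]
gripper_width: 0.798
```

Run:
```python
from h import *
chk(); c,im=snap('wrist','w27.png'); crop(im,240,30,480,230,3.2,'w27c.png')
```

```text
t 51.33 TCP [620.  -10.4 239.5] gp [620.  -10.4 258.5] z [-0.  0. -1.] x [-0.2  1.   0. ] w 67.9 F [ 0.7 -0.4 -0.2] j [-0.3  0.4  0.4  1.6 -0.2  1.1  0.3]
```

View pics/w27.png

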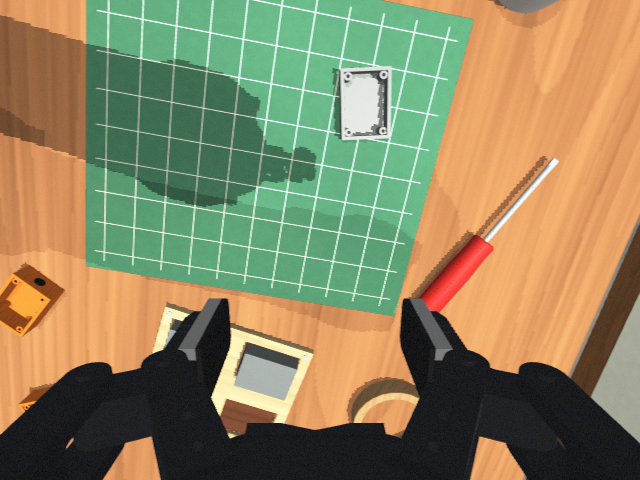

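View pics/w27c.png

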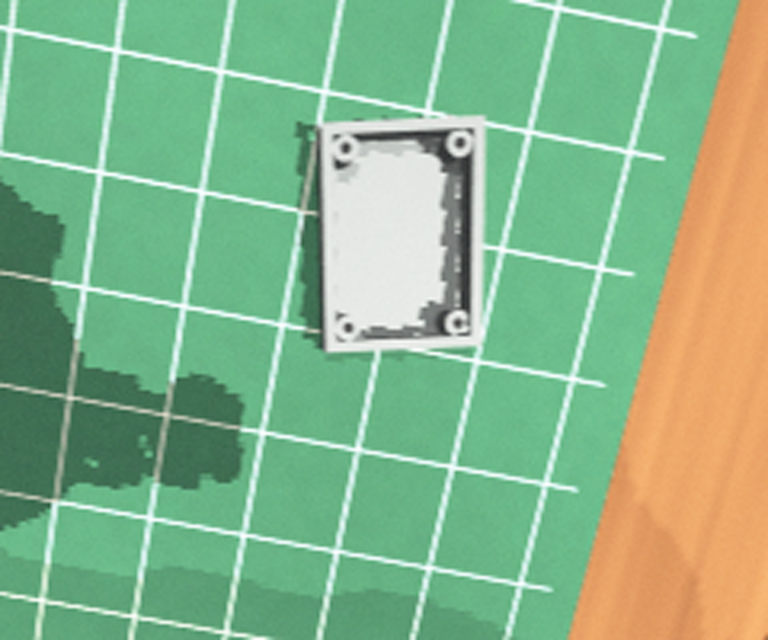

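Run:
```python
from h import *
c=cam('wrist')
q=[(318,124),(486,117),(483,345),(326,351)]
w=ray(c,np.array(q)/3.2+[240,30],27)[:,:2]; e=np.diff(np.r_[w,w[:1]],axis=0); print(w.mean(0),np.linalg.norm(e,axis=1),np.degrees(np.arctan2(e[:,1],e[:,0])))
az=(np.degrees(np.arctan2(e[1,1],e[1,0]))%180+np.degrees(np.arctan2(e[3,1],e[3,0]))%180)/2; print(az)
C=np.r_[w.mean(0),15]; e=np.array([np.cos(np.radians(az)),np.sin(np.radians(az)),0])
R=down(az,50); g=C-4*e+[0,0,13]; print(g)
plan(G(g,R)-70*R[:,2],R,N=8)
```

```text
[649.8  86.8] [45.2 59.3 44.5 59.3] [  12.1  -77.5 -168.   103.2]
102.81640579996576
[650.6  82.9  28. ]
N=8 t=[-0.0029, 0.0063, 0.0236] r=[0.16, 6.24, -0.33]  (total shift mm [ 47.9  47.9 178.4], turn [ 1.2 49.9 -2.7])
```

Call:
play_rows(
  rows=[
    {"tx": -0.0029, "ty": 0.0063, "tz": 0.0236, "rx": 0.2, "ry": 6.24, "rz": -0.3},
    {"tx": -0.0029, "ty": 0.0063, "tz": 0.0236, "rx": 0.2, "ry": 6.24, "rz": -0.3},
    {"tx": -0.0029, "ty": 0.0063, "tz": 0.0236, "rx": 0.2, "ry": 6.24, "rz": -0.3},
    {"tx": -0.0029, "ty": 0.0063, "tz": 0.0236, "rx": 0.2, "ry": 6.24, "rz": -0.3},
    {"tx": -0.0029, "ty": 0.0063, "tz": 0.0236, "rx": 0.1, "ry": 6.24, "rz": -0.3},
    {"tx": -0.0029, "ty": 0.0063, "tz": 0.0236, "rx": 0.1, "ry": 6.24, "rz": -0.3},
    {"tx": -0.0029, "ty": 0.0063, "tz": 0.0236, "rx": 0.1, "ry": 6.24, "rz": -0.3},
    {"tx": -0.0029, "ty": 0.0063, "tz": 0.0236, "rx": 0.1, "ry": 6.24, "rz": -0.3},
    {"tx": 0, "ty": 0, "tz": 0, "rx": 0, "ry": 0, "rz": 0},
    {"tx": 0, "ty": 0, "tz": 0, "rx": 0, "ry": 0, "rz": 0},
  ],
)

```text
clock: 52.62
tool_pos: [659.4, 44.7, 60.7]
ee_rot: [[-0.139, 0.976, -0.167], [0.63, 0.217, 0.746], [0.764, -0.002, -0.645]]
force: [0.7, 0.5, 0.5]
gripper_width: 0.8
```

Run:
```python
from h import *
az=102.3; C=np.array([649.8,86.5,15]); e=np.array([np.cos(np.radians(az)),np.sin(np.radians(az)),0])
R=down(az,50); g=C-4*e+[0,0,13]
chk(); c,im=snap('wrist','w28r.png'); draw(im,c,C,mk(az,'up')); cv2.imwrite('pics/w28.png',im)
plan(G(g,R),R,N=5)
```

```text
t 52.62 TCP [659.4  44.7  60.7] gp [662.6  30.5  73. ] z [-0.2  0.8 -0.6] x [-0.1  0.6  0.8] w 68.0 F [0.7 0.5 0.5] j [ 0.2  0.9  0.1  1.4 -0.8  1.4  0.9]
N=5 t=[-0.0001, -0.0001, 0.014] r=[-0.04, 0.03, 0.03]  (total shift mm [-0.6 -0.5 70.1], turn [-0.2  0.2  0.2])
```

View pics/w28.png

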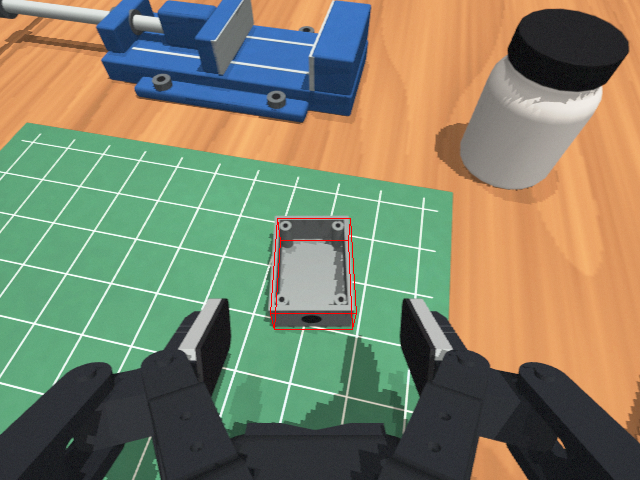

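Call:
play_rows(
  rows=[
    {"tx": 0, "ty": 0, "tz": 0.008, "rx": 0, "ry": 0, "rz": 0},
    {"tx": 0, "ty": 0, "tz": 0.014, "rx": 0, "ry": 0, "rz": 0},
    {"tx": 0, "ty": 0, "tz": 0.014, "rx": 0, "ry": 0, "rz": 0},
    {"tx": 0, "ty": -0.0005, "tz": 0.014, "rx": 0, "ry": 0, "rz": 0},
    {"tx": -0.0005, "ty": 0, "tz": 0.014, "rx": 0, "ry": 0, "rz": 0},
    {"tx": 0, "ty": 0, "tz": 0.006, "rx": 0, "ry": 0, "rz": 0},
    {"tx": 0, "ty": 0, "tz": 0, "rx": 0, "ry": 0, "rz": 0},
  ],
)

```text
clock: 53.55
tool_pos: [646.5, 97.5, 14.8]
ee_rot: [[-0.139, 0.976, -0.168], [0.628, 0.218, 0.747], [0.766, -0.002, -0.643]]
force: [0.4, 0.8, -0.3]
gripper_width: 0.799
```

Call:
play_rows(
  rows=[
    {"tx": 0, "ty": 0, "tz": 0, "rx": 0, "ry": 0, "rz": 0},
    {"tx": 0, "ty": 0, "tz": 0, "rx": 0, "ry": 0, "rz": 0},
    {"tx": 0, "ty": 0, "tz": 0, "rx": 0, "ry": 0, "rz": 0},
    {"tx": 0, "ty": 0, "tz": 0, "rx": 0, "ry": 0, "rz": 0},
    {"tx": 0, "ty": 0, "tz": 0, "rx": 0, "ry": 0, "rz": 0},
    {"tx": 0, "ty": 0, "tz": 0, "rx": 0, "ry": 0, "rz": 0},
  ],
  jaw=1,
  newtons=60,
)

```text
clock: 54.3
tool_pos: [647.1, 96.9, 15.5]
ee_rot: [[-0.139, 0.976, -0.167], [0.628, 0.217, 0.747], [0.766, -0.001, -0.643]]
force: [0.1, -3.6, 5.2]
gripper_width: 0.502
```

Run:
```python
from h import *
az=102.3; C=np.array([649.8,86.5,15])
chk(); 
p,R,_=pose(); rel=list(relpose(R,p-19*R[:,2],mk(az,'up'),C)); print(rel[0]); rel[0][1]=0; rel[1]=down(az,50).T@mk(az,'up')
np.savez('rel.npz',a=rel[0],b=rel[1])
c,im=snap('wrist','w29r.png'); draw(im,c,*heldpose(rel)); cv2.imwrite('pics/w29.png',im)
p1=p+[0,0,110]
p2,R2=target(rel,standdown(-90),[560,-30,33+35]); print(p2)
plan(p2,R2,p1,R,N=14)
```

```text
t 54.3 TCP [647.1  96.9  15.5] gp [650.2  82.7  27.7] z [-0.2  0.8 -0.6] x [-0.1  0.6  0.8] w 42.6 F [ 0.1 -3.6  5.2] j [ 0.1  1.   0.   1.5 -0.9  1.2  0.9]
[-7.3  0.4 11.1]
[560.  -29.5  57.3]
N=14 t=[-0.0099, -0.0069, 0.0043] r=[-0.09, -6.4, 0.99]  (total shift mm [-119.5 -112.4  -36.1], turn [ -1.3 -89.6  13.9])
```

View pics/w29.png

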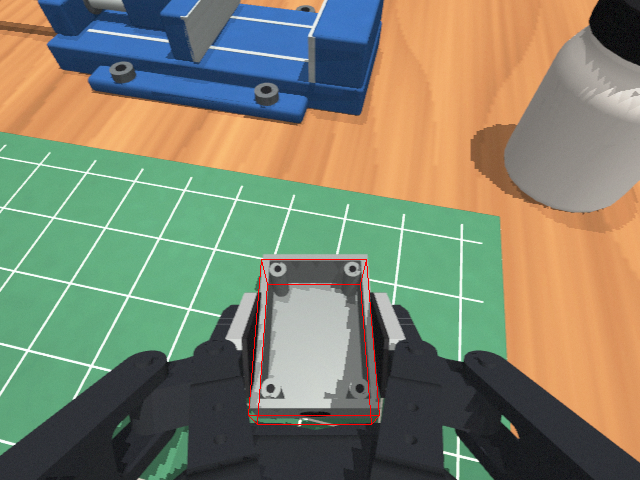

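Call:
play_rows(
  rows=[
    {"tx": 0.0077, "ty": 0, "tz": -0.0064, "rx": 0, "ry": 0, "rz": 0},
    {"tx": 0.023, "ty": 0, "tz": -0.0193, "rx": 0, "ry": 0, "rz": 0},
    {"tx": 0.027, "ty": 0, "tz": -0.0225, "rx": 0, "ry": 0, "rz": 0},
    {"tx": 0.027, "ty": 0, "tz": -0.0225, "rx": 0, "ry": 0, "rz": 0},
    {"tx": -0.0099, "ty": -0.0069, "tz": 0.0043, "rx": -0.1, "ry": -6.4, "rz": 1},
    {"tx": -0.0099, "ty": -0.0069, "tz": 0.0043, "rx": -0.1, "ry": -6.4, "rz": 1},
    {"tx": -0.0099, "ty": -0.0069, "tz": 0.0043, "rx": -0.1, "ry": -6.4, "rz": 1},
    {"tx": -0.0099, "ty": -0.0069, "tz": 0.0043, "rx": -0.1, "ry": -6.4, "rz": 1},
    {"tx": -0.0099, "ty": -0.0069, "tz": 0.0043, "rx": -0.1, "ry": -6.4, "rz": 1},
    {"tx": -0.0099, "ty": -0.0069, "tz": 0.0043, "rx": -0.1, "ry": -6.4, "rz": 1},
    {"tx": -0.0099, "ty": -0.0069, "tz": 0.0043, "rx": -0.1, "ry": -6.4, "rz": 1},
    {"tx": -0.0099, "ty": -0.0069, "tz": 0.0043, "rx": -0.1, "ry": -6.4, "rz": 1},
    {"tx": -0.0099, "ty": -0.0069, "tz": 0.0043, "rx": -0.1, "ry": -6.4, "rz": 1},
    {"tx": -0.0099, "ty": -0.0069, "tz": 0.0043, "rx": -0.1, "ry": -6.4, "rz": 1},
    {"tx": -0.0099, "ty": -0.0069, "tz": 0.0043, "rx": -0.1, "ry": -6.4, "rz": 1},
    {"tx": -0.0099, "ty": -0.0069, "tz": 0.0043, "rx": -0.1, "ry": -6.4, "rz": 1},
    {"tx": -0.0099, "ty": -0.0069, "tz": 0.0043, "rx": -0.1, "ry": -6.4, "rz": 1},
    {"tx": -0.0099, "ty": -0.0069, "tz": 0.0043, "rx": -0.1, "ry": -6.4, "rz": 1},
    {"tx": 0, "ty": 0, "tz": 0, "rx": 0, "ry": 0, "rz": 0},
    {"tx": 0, "ty": 0, "tz": 0, "rx": 0, "ry": 0, "rz": 0},
  ],
)

```text
clock: 56.85
tool_pos: [560.5, -28.9, 57.1]
ee_rot: [[0.003, 1.0, 0.0], [0.768, -0.002, -0.641], [-0.641, 0.002, -0.768]]
force: [0.4, -0.5, -0.1]
gripper_width: 0.501
```

Run:
```python
from h import *
d=np.load('rel.npz'); rel=(d['a'],d['b'])
chk(); print(heldpose(rel))
p2,R2=target(rel,standdown(-90),[560,-30,33+4]); plan(p2,R2,N=3)
c,im=snap('wrist'); draw(im,c,*heldpose(rel)); cv2.imwrite('pics/w30.png',im)
```

```text
t 56.85 TCP [560.5 -28.9  57.1] gp [560.5 -16.7  71.7] z [ 0.  -0.6 -0.8] x [ 0.   0.8 -0.6] w 42.6 F [ 0.4 -0.5 -0.1] j [-0.9  0.9  0.8  1.9  0.1  0.8 -0.3]
(array([560.5, -29.4,  67.9]), array([[ 0.,  1., -0.],
       [ 0., -0., -1.],
       [-1.,  0., -0.]]))
N=3 t=[0.0064, -0.0002, 0.008] r=[0.0, -0.05, -0.05]  (total shift mm [19.3 -0.6 24.1], turn [ 0.  -0.1 -0.1])
```

View pics/w30.png

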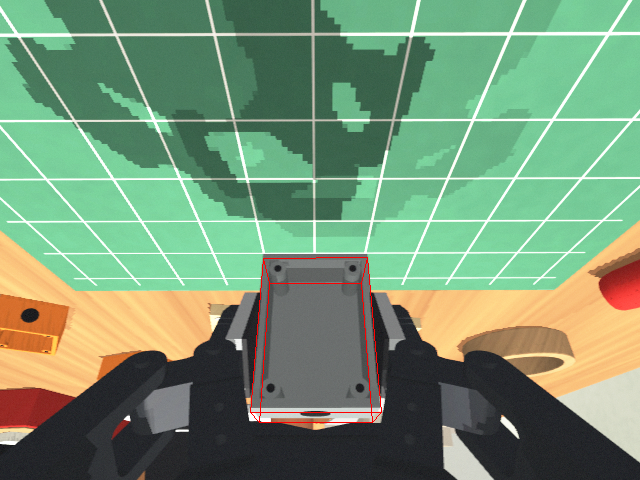

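Call:
play_rows(
  rows=[
    {"tx": 0.0066, "ty": -0.0002, "tz": 0.008, "rx": 0, "ry": 0, "rz": 0},
    {"tx": 0.0066, "ty": 0, "tz": 0.008, "rx": 0, "ry": 0, "rz": 0},
    {"tx": 0.0066, "ty": 0, "tz": 0.008, "rx": 0, "ry": 0, "rz": 0},
    {"tx": 0.0008, "ty": 0, "tz": 0.0009, "rx": 0, "ry": 0, "rz": 0},
    {"tx": 0.0008, "ty": 0, "tz": 0.0009, "rx": 0, "ry": 0, "rz": 0},
    {"tx": 0, "ty": 0, "tz": 0, "rx": 0, "ry": 0, "rz": 0},
    {"tx": 0, "ty": 0, "tz": 0, "rx": 0, "ry": 0, "rz": 0},
  ],
)

```text
clock: 57.78
tool_pos: [559.9, -29.3, 23.6]
ee_rot: [[0.002, 1.0, -0.0], [0.766, -0.002, -0.643], [-0.643, 0.001, -0.766]]
force: [-2.5, 1.0, 6.7]
gripper_width: 0.501
```

Run:
```python
from h import *
d=np.load('rel.npz'); rel=(d['a'],d['b'])
chk(); print(heldpose(rel)[0])
```

```text
t 57.77 TCP [559.9 -29.3  23.6] gp [559.9 -17.1  38.1] z [-0.  -0.6 -0.8] x [ 0.   0.8 -0.6] w 42.6 F [-2.5  1.   6.7] j [-0.9  0.9  0.8  1.9  0.1  0.8 -0.4]
[559.9 -29.8  34.3]
```

Contact. Release, retreat and swing to the −y side.

Call:
play_rows(
  rows=[
    {"tx": 0, "ty": 0, "tz": 0, "rx": 0, "ry": 0, "rz": 0},
    {"tx": 0, "ty": 0, "tz": 0, "rx": 0, "ry": 0, "rz": 0},
    {"tx": 0, "ty": 0, "tz": 0, "rx": 0, "ry": 0, "rz": 0},
    {"tx": 0, "ty": 0, "tz": -0.02, "rx": 0, "ry": 0, "rz": 0},
    {"tx": 0, "ty": 0, "tz": -0.05, "rx": 0, "ry": 0, "rz": 0},
    {"tx": 0, "ty": 0, "tz": -0.05, "rx": 0, "ry": 0, "rz": 0},
    {"tx": 0, "ty": 0, "tz": -0.05, "rx": 0, "ry": 0, "rz": 0},
    {"tx": 0, "ty": 0, "tz": 0, "rx": 0, "ry": 0, "rz": 0},
  ],
  jaw=-0.6,
)

```text
clock: 58.78
tool_pos: [561.3, 83.2, 155.4]
ee_rot: [[0.001, 1.0, 0.005], [0.768, 0.002, -0.641], [-0.641, 0.004, -0.768]]
force: [-0.2, -0.8, -1.0]
gripper_width: 0.8
```

Run:
```python
from h import *
chk(); p,R,_=pose()
c,im=snap('wrist'); draw(im,c,np.array([560,-30,33]),standdown(-90)); cv2.imwrite('pics/w31.png',im)
p1=np.array([560,-110,240.]); plan(p1,down(90,0),N=5)
```

```text
t 58.77 TCP [561.3  83.2 155.4] gp [561.2  95.4 169.9] z [ 0.  -0.6 -0.8] x [ 0.   0.8 -0.6] w 68.0 F [-0.2 -0.8 -1. ] j [-1.1  0.8  0.9  1.7  0.1  1.1 -0.4]
N=5 t=[-0.0428, -0.0, -0.0002] r=[0.03, 7.99, -0.01]  (total shift mm [-201.9   -0.2   56.9], turn [ 0.1 39.9 -0. ])
```

View pics/w31.png

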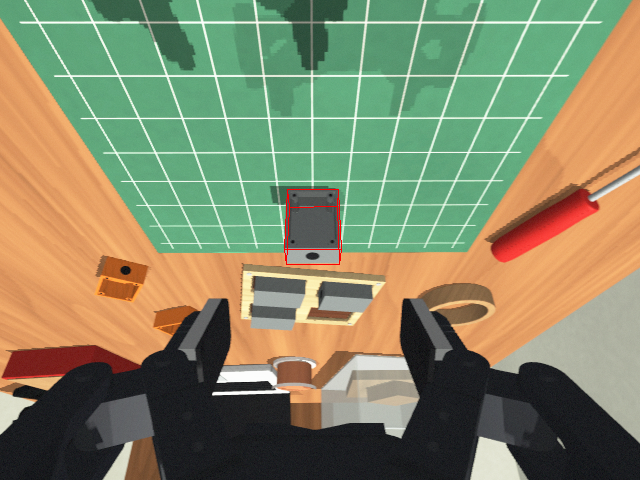

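Call:
play_rows(
  rows=[
    {"tx": -0.0428, "ty": 0, "tz": -0.0002, "rx": 0, "ry": 8, "rz": 0},
    {"tx": -0.0428, "ty": 0, "tz": -0.0002, "rx": 0, "ry": 8, "rz": 0},
    {"tx": -0.0428, "ty": 0, "tz": -0.0002, "rx": 0, "ry": 8, "rz": 0},
    {"tx": -0.0428, "ty": 0, "tz": -0.0002, "rx": 0, "ry": 8, "rz": 0},
    {"tx": -0.0428, "ty": 0, "tz": -0.0002, "rx": 0, "ry": 8, "rz": 0},
    {"tx": -0.0059, "ty": 0, "tz": 0.0216, "rx": 0, "ry": 7.14, "rz": 0},
    {"tx": -0.0059, "ty": 0, "tz": 0.0216, "rx": 0, "ry": 7.14, "rz": 0},
    {"tx": -0.0059, "ty": 0, "tz": 0.0216, "rx": 0, "ry": 7.14, "rz": 0},
    {"tx": 0, "ty": 0, "tz": 0, "rx": 0, "ry": 0, "rz": 0},
  ],
)

```text
clock: 59.95
tool_pos: [557.2, -118.7, 169.6]
ee_rot: [[0.011, 1.0, -0.004], [0.938, -0.009, 0.346], [0.346, -0.007, -0.938]]
force: [-0.9, -0.4, -0.0]
gripper_width: 0.801
```

Run:
```python
from h import *
np.set_printoptions(precision=2,suppress=True)
chk(); R2=down(90,50); g=np.array([560,-47,50]); plan(G(g,R2)-80*R2[:,2],R2,N=5)
```

```text
t 59.95 TCP [ 557.2 -118.7  169.6] gp [ 557.3 -125.3  187.4] z [-0.    0.35 -0.94] x [0.01 0.94 0.35] w 68.1 F [-0.9 -0.4 -0. ] j [-0.11  0.53  0.59  1.76 -0.65  1.19  0.76]
N=5 t=[-0.0044, 0.0006, 0.0165] r=[-0.01, 5.95, -0.13]  (total shift mm [-4.4  3.2 84.1], turn [-0.  29.7 -0.6])
```

Call:
play_rows(
  rows=[
    {"tx": -0.0044, "ty": 0.0006, "tz": 0.0165, "rx": 0, "ry": 5.95, "rz": -0.1},
    {"tx": -0.0044, "ty": 0.0006, "tz": 0.0165, "rx": 0, "ry": 5.95, "rz": -0.1},
    {"tx": -0.0044, "ty": 0.0006, "tz": 0.0165, "rx": 0, "ry": 5.95, "rz": -0.1},
    {"tx": -0.0044, "ty": 0.0006, "tz": 0.0165, "rx": 0, "ry": 5.95, "rz": -0.1},
    {"tx": -0.0044, "ty": 0.0006, "tz": 0.0165, "rx": 0, "ry": 5.95, "rz": -0.1},
    {"tx": 0, "ty": 0, "tz": 0, "rx": 0, "ry": 0, "rz": 0},
    {"tx": 0, "ty": 0, "tz": 0, "rx": 0, "ry": 0, "rz": 0},
  ],
)

```text
clock: 60.82
tool_pos: [562.6, -90.6, 92.5]
ee_rot: [[-0.006, 1.0, -0.002], [0.646, 0.006, 0.764], [0.764, 0.003, -0.646]]
force: [0.3, -0.4, -0.0]
gripper_width: 0.802
```

Run:
```python
from h import *
np.set_printoptions(precision=2,suppress=True)
chk(); R2=down(90,50); g=np.array([560,-47,50]); plan(G(g,R2),R2,N=5)
c,im=snap('wrist'); draw(im,c,np.array([560,-30,33]),standdown(-90)); cv2.imwrite('pics/w32.png',im)
```

```text
t 60.83 TCP [562.6 -90.6  92.5] gp [ 562.6 -105.1  104.8] z [-0.    0.76 -0.65] x [-0.01  0.65  0.76] w 68.2 F [ 0.3 -0.4 -0. ] j [ 0.21  0.8   0.38  1.69 -0.98  1.45  1.09]
N=5 t=[-0.0009, -0.0005, 0.0159] r=[-0.03, 0.04, 0.07]  (total shift mm [-4.2 -2.4 79.7], turn [-0.1  0.2  0.4])
```

View pics/w32.png

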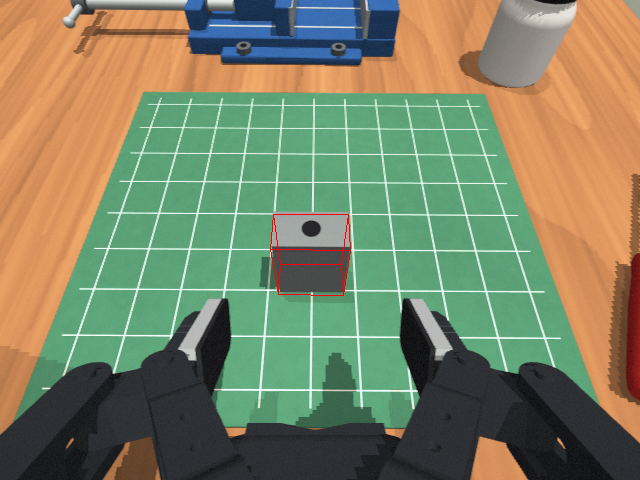

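Call:
play_rows(
  rows=[
    {"tx": -0.0009, "ty": -0.0005, "tz": 0.0159, "rx": 0, "ry": 0, "rz": 0.1},
    {"tx": -0.0009, "ty": -0.0005, "tz": 0.0159, "rx": 0, "ry": 0, "rz": 0.1},
    {"tx": -0.0009, "ty": -0.0005, "tz": 0.0159, "rx": 0, "ry": 0, "rz": 0.1},
    {"tx": -0.0009, "ty": -0.0005, "tz": 0.0159, "rx": 0, "ry": 0.1, "rz": 0},
    {"tx": -0.0009, "ty": -0.0005, "tz": 0.0159, "rx": 0, "ry": 0.1, "rz": 0},
    {"tx": 0, "ty": 0, "tz": 0, "rx": 0, "ry": 0, "rz": 0},
  ],
)

```text
clock: 61.62
tool_pos: [559.2, -31.5, 36.5]
ee_rot: [[0.0, 1.0, -0.003], [0.639, 0.002, 0.769], [0.769, -0.002, -0.639]]
force: [0.2, 0.5, 0.4]
gripper_width: 0.8
```

Call:
play_rows(
  rows=[
    {"tx": 0, "ty": 0, "tz": 0, "rx": 0, "ry": 0, "rz": 0},
    {"tx": 0, "ty": 0, "tz": 0, "rx": 0, "ry": 0, "rz": 0},
    {"tx": 0, "ty": 0, "tz": 0, "rx": 0, "ry": 0, "rz": 0},
    {"tx": 0, "ty": 0, "tz": 0, "rx": 0, "ry": 0, "rz": 0},
    {"tx": 0, "ty": 0, "tz": 0, "rx": 0, "ry": 0, "rz": 0},
    {"tx": 0, "ty": 0, "tz": 0, "rx": 0, "ry": 0, "rz": 0},
  ],
  jaw=1,
  newtons=60,
)

```text
clock: 62.38
tool_pos: [560.0, -33.4, 37.8]
ee_rot: [[-0.001, 1.0, -0.0], [0.641, 0.001, 0.768], [0.768, 0.0, -0.641]]
force: [0.2, -2.6, 5.3]
gripper_width: 0.497
```

Run:
```python
from h import *
chk(); p,R,_=pose(); C=np.array([560,-30,33])
rel=list(relpose(R,p-19*R[:,2],mk(-90,'stand'),C)); print(rel[0]); rel[0][1]=0; rel[1]=down(90,50).T@mk(-90,'stand')
np.savez('rel.npz',a=rel[0],b=rel[1])
c,im=snap('wrist'); draw(im,c,*heldpose(rel)); cv2.imwrite('pics/w33.png',im)
p1=p+[0,0,100]; R3=down(60,0); p3=np.array([560,-140,200.])
plan(p3,R3,p1,R,N=7)
```

```text
t 62.38 TCP [560.  -33.4  37.8] gp [560.1 -48.   50. ] z [-0.   0.8 -0.6] x [-0.   0.6  0.8] w 42.3 F [ 0.2 -2.6  5.3] j [ 0.2  0.8  0.3  1.8 -1.1  1.3  1.1]
[-1.5 -0.  24.7]
N=7 t=[-0.0091, 0.0027, -0.0156] r=[-1.88, -7.0, 4.01]  (total shift mm [ -20.5   -0.1 -121.7], turn [-13.1 -49.   28.1])
```

View pics/w33.png

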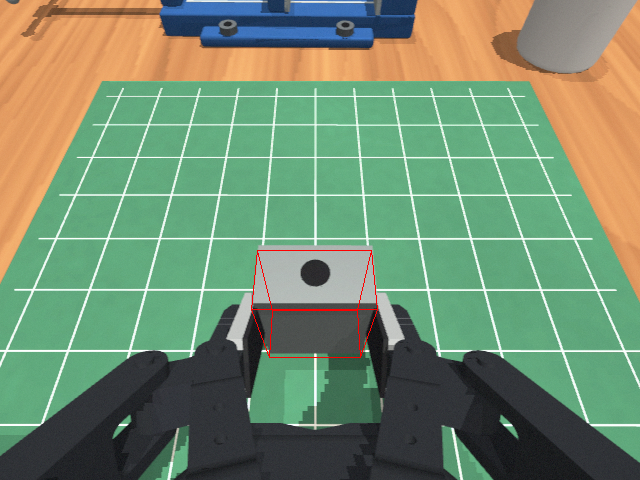

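Call:
play_rows(
  rows=[
    {"tx": 0.008, "ty": 0, "tz": -0.0064, "rx": 0, "ry": 0, "rz": 0},
    {"tx": 0.0153, "ty": 0, "tz": -0.0129, "rx": 0, "ry": 0, "rz": 0},
    {"tx": 0.027, "ty": 0, "tz": -0.0225, "rx": 0, "ry": 0, "rz": 0},
    {"tx": 0.027, "ty": 0, "tz": -0.0225, "rx": 0, "ry": 0, "rz": 0},
    {"tx": -0.0091, "ty": 0.0027, "tz": -0.0156, "rx": -1.88, "ry": -7, "rz": 4},
    {"tx": -0.0091, "ty": 0.0027, "tz": -0.0156, "rx": -1.88, "ry": -7, "rz": 4},
    {"tx": -0.0091, "ty": 0.0027, "tz": -0.0156, "rx": -1.88, "ry": -7, "rz": 4},
    {"tx": -0.0091, "ty": 0.0027, "tz": -0.0156, "rx": -1.88, "ry": -7, "rz": 4},
    {"tx": -0.0091, "ty": 0.0027, "tz": -0.0156, "rx": -1.88, "ry": -7, "rz": 4},
    {"tx": -0.0091, "ty": 0.0027, "tz": -0.0156, "rx": -1.88, "ry": -7, "rz": 4},
    {"tx": -0.0091, "ty": 0.0027, "tz": -0.0156, "rx": -1.88, "ry": -7, "rz": 4},
    {"tx": 0, "ty": 0, "tz": 0, "rx": 0, "ry": 0, "rz": 0},
  ],
)

```text
clock: 63.92
tool_pos: [560.9, -137.3, 201.7]
ee_rot: [[0.496, 0.868, 0.002], [0.868, -0.496, 0.001], [0.002, 0.002, -1.0]]
force: [1.0, 0.4, -0.5]
gripper_width: 0.496
```

Run:
```python
from h import *
np.set_printoptions(precision=2,suppress=True)
chk()
d=np.load('rel.npz'); rel=(d['a'],d['b'])
p2,R2=target(rel,mk(-10.1,'down'),[585,-291.3,70]); plan(p2,R2,N=12)
```

```text
t 63.92 TCP [ 560.9 -137.3  201.7] gp [ 560.9 -137.3  220.7] z [ 0.  0. -1.] x [0.5  0.87 0.  ] w 42.2 F [ 1.   0.4 -0.5] j [-0.45  0.48  0.84  1.79 -0.4   1.06  0.02]
N=12 t=[-0.001, 0.0149, 0.0107] r=[2.04, -2.91, 5.61]  (total shift mm [-120.4  101.6  128.3], turn [ 24.5 -34.9  67.4])
```

Call:
play_rows(
  rows=[
    {"tx": -0.001, "ty": 0.0149, "tz": 0.0107, "rx": 2.04, "ry": -2.91, "rz": 5.61},
    {"tx": -0.001, "ty": 0.0149, "tz": 0.0107, "rx": 2.04, "ry": -2.91, "rz": 5.61},
    {"tx": -0.001, "ty": 0.0149, "tz": 0.0107, "rx": 2.04, "ry": -2.91, "rz": 5.61},
    {"tx": -0.001, "ty": 0.0149, "tz": 0.0107, "rx": 2.04, "ry": -2.91, "rz": 5.61},
    {"tx": -0.001, "ty": 0.0149, "tz": 0.0107, "rx": 2.04, "ry": -2.91, "rz": 5.61},
    {"tx": -0.001, "ty": 0.0149, "tz": 0.0107, "rx": 2.04, "ry": -2.91, "rz": 5.61},
    {"tx": -0.001, "ty": 0.0149, "tz": 0.0107, "rx": 2.04, "ry": -2.91, "rz": 5.61},
    {"tx": -0.001, "ty": 0.0149, "tz": 0.0107, "rx": 2.04, "ry": -2.91, "rz": 5.61},
    {"tx": -0.001, "ty": 0.0149, "tz": 0.0107, "rx": 2.04, "ry": -2.91, "rz": 5.61},
    {"tx": -0.001, "ty": 0.0149, "tz": 0.0107, "rx": 2.04, "ry": -2.91, "rz": 5.61},
    {"tx": -0.001, "ty": 0.0149, "tz": 0.0107, "rx": 2.04, "ry": -2.91, "rz": 5.61},
    {"tx": -0.001, "ty": 0.0149, "tz": 0.0107, "rx": 2.04, "ry": -2.91, "rz": 5.61},
    {"tx": 0, "ty": 0, "tz": 0, "rx": 0, "ry": 0, "rz": 0},
    {"tx": 0, "ty": 0, "tz": 0, "rx": 0, "ry": 0, "rz": 0},
  ],
)

```text
clock: 65.68
tool_pos: [588.7, -294.7, 72.2]
ee_rot: [[0.754, -0.176, -0.633], [-0.134, -0.984, 0.115], [-0.643, -0.002, -0.766]]
force: [0.2, 0.1, -0.4]
gripper_width: 0.493
```

Run:
```python
from h import *
d=np.load('rel.npz'); rel=(d['a'],d['b'])
chk(); print(heldpose(rel))
c,im=snap('wrist','w34r.png'); draw(im,c,*heldpose(rel)); drawp(im,c,['p0','p1']); cv2.imwrite('pics/w34.png',im)
p,R=target(rel,mk(-10.1,'down'),[585,-291.3,28]); plan(p,R,N=2)
```

```text
t 65.67 TCP [ 588.7 -294.7   72.2] gp [ 600.7 -296.9   86.8] z [-0.6  0.1 -0.8] x [ 0.8 -0.1 -0.6] w 41.9 F [ 0.2  0.1 -0.4] j [-0.   1.2  0.9  1.  -0.6  1.8 -1. ]
(array([ 584. , -293.8,   68.9]), array([[ 1. ,  0.2, -0. ],
       [-0.2,  1. , -0. ],
       [-0. ,  0. ,  1. ]]))
N=2 t=[0.0133, -0.0011, 0.0157] r=[-0.04, -0.01, 0.02]  (total shift mm [26.7 -2.1 31.4], turn [-0.1 -0.   0. ])
```

View pics/w34.png

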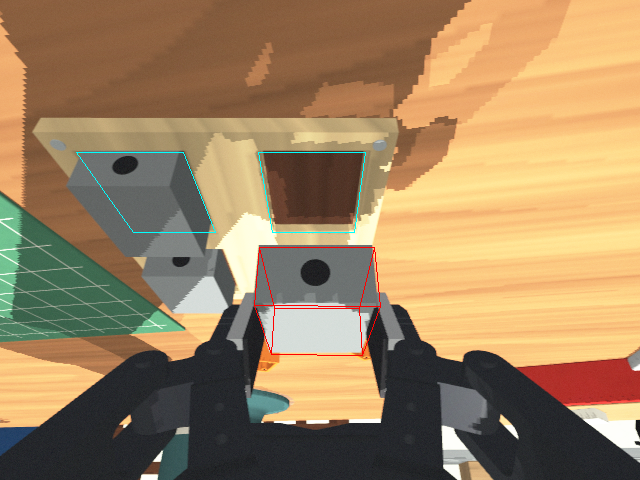

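Call:
play_rows(
  rows=[
    {"tx": 0.0133, "ty": -0.0007, "tz": 0.0157, "rx": 0, "ry": 0, "rz": 0},
    {"tx": 0.0133, "ty": -0.0007, "tz": 0.0157, "rx": 0, "ry": 0, "rz": 0},
    {"tx": 0, "ty": 0, "tz": 0, "rx": 0, "ry": 0, "rz": 0},
    {"tx": 0, "ty": 0, "tz": 0, "rx": 0, "ry": 0, "rz": 0},
  ],
)

```text
clock: 66.22
tool_pos: [588.9, -293.4, 31.0]
ee_rot: [[0.752, -0.177, -0.634], [-0.137, -0.984, 0.113], [-0.644, 0.002, -0.765]]
force: [0.1, 0.5, -1.4]
gripper_width: 0.494
```

Run:
```python
from h import *
d=np.load('rel.npz'); rel=(d['a'],d['b'])
chk(); print(heldpose(rel)[0])
c,im=snap('wrist','w35r.png'); draw(im,c,*heldpose(rel)); drawp(im,c,['p1']); crop(im,200,130,500,380,2.6,'w35.png')
p,R=target(rel,mk(-10.1,'down'),[585,-291.3,18]); plan(p,R,N=1)
```

```text
t 66.22 TCP [ 588.9 -293.4   31. ] gp [ 601.  -295.5   45.6] z [-0.6  0.1 -0.8] x [ 0.8 -0.1 -0.6] w 42.0 F [ 0.1  0.5 -1.4] j [-0.   1.3  0.9  1.  -0.6  1.8 -1. ]
[ 584.2 -292.6   27.7]
N=1 t=[0.0067, -0.0015, 0.0074] r=[0.02, 0.09, -0.16]  (total shift mm [ 6.7 -1.5  7.4], turn [ 0.   0.1 -0.2])
```

View pics/w35.png

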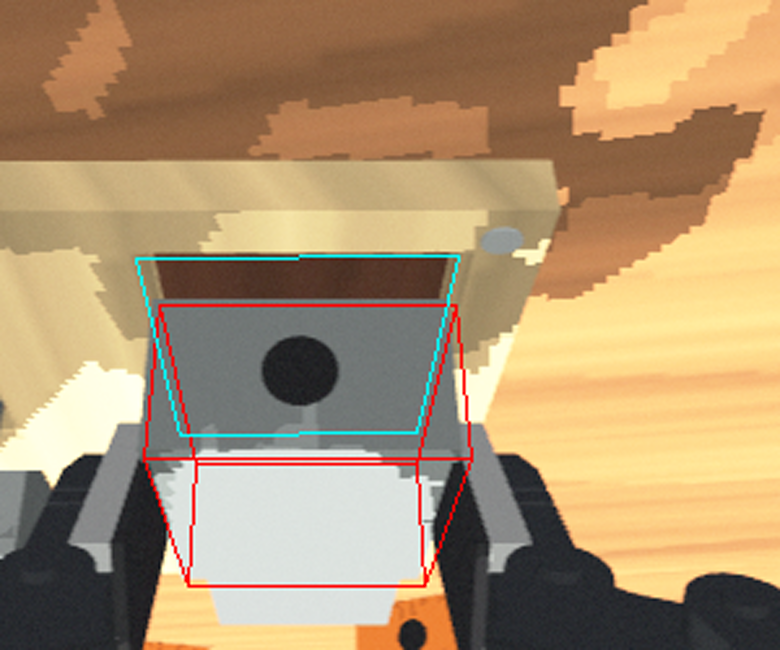

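Call:
play_rows(
  rows=[
    {"tx": 0.0067, "ty": -0.0007, "tz": 0.0074, "rx": 0, "ry": 0.1, "rz": -0.2},
    {"tx": 0, "ty": 0, "tz": 0, "rx": 0, "ry": 0, "rz": 0},
    {"tx": 0.0007, "ty": 0, "tz": 0.0008, "rx": 0, "ry": 0, "rz": 0},
    {"tx": 0.0007, "ty": 0, "tz": 0.0008, "rx": 0, "ry": 0, "rz": 0},
    {"tx": 0, "ty": 0, "tz": 0, "rx": 0, "ry": 0, "rz": 0},
  ],
)

```text
clock: 66.9
tool_pos: [589.4, -292.8, 19.5]
ee_rot: [[0.754, -0.175, -0.633], [-0.134, -0.985, 0.113], [-0.643, -0.0, -0.766]]
force: [-1.4, 1.5, 5.9]
gripper_width: 0.497
```

Run:
```python
from h import *
d=np.load('rel.npz'); rel=(d['a'],d['b'])
chk(); print(heldpose(rel)[0])
```

```text
t 66.9 TCP [ 589.4 -292.8   19.5] gp [ 601.5 -295.    34.1] z [-0.6  0.1 -0.8] x [ 0.8 -0.1 -0.6] w 42.2 F [-1.4  1.5  5.9] j [-0.   1.3  0.9  1.  -0.6  1.8 -1. ]
[ 584.7 -292.    16.2]
```

Call:
play_rows(
  rows=[
    {"tx": 0, "ty": 0, "tz": 0, "rx": 0, "ry": 0, "rz": 0},
    {"tx": 0, "ty": 0, "tz": 0, "rx": 0, "ry": 0, "rz": 0},
    {"tx": 0, "ty": 0, "tz": 0, "rx": 0, "ry": 0, "rz": 0},
    {"tx": 0, "ty": 0, "tz": -0.02, "rx": 0, "ry": 0, "rz": 0},
    {"tx": 0, "ty": 0, "tz": -0.04, "rx": 0, "ry": 0, "rz": 0},
    {"tx": 0, "ty": 0, "tz": -0.04, "rx": 0, "ry": 4, "rz": 0},
    {"tx": 0, "ty": 0, "tz": -0.03, "rx": 0, "ry": 8, "rz": 0},
    {"tx": -0.02, "ty": 0, "tz": -0.03, "rx": 0, "ry": 8, "rz": 0},
    {"tx": -0.04, "ty": 0, "tz": -0.02, "rx": 0, "ry": 8, "rz": 0},
    {"tx": -0.06, "ty": 0, "tz": 0, "rx": 0, "ry": 8, "rz": 0},
    {"tx": -0.06, "ty": -0.02, "tz": -0.02, "rx": 0, "ry": 4, "rz": 0},
    {"tx": -0.06, "ty": -0.03, "tz": -0.02, "rx": 0, "ry": 0, "rz": 0},
    {"tx": 0, "ty": 0, "tz": 0, "rx": 0, "ry": 0, "rz": 0},
  ],
  jaw=-0.32,
)

```text
clock: 68.53
tool_pos: [501.1, -229.0, 244.4]
ee_rot: [[0.984, -0.173, -0.044], [-0.173, -0.985, 0.011], [-0.045, -0.003, -0.999]]
force: [0.9, 1.0, -0.2]
gripper_width: 0.659
```

Run:
```python
from h import *
np.set_printoptions(precision=2,suppress=True)
chk(); c,im=snap('wrist','w36.png')
c,s=snap('scene','s36.png'); crop(s,140,240,300,400,4,'s36c.png')
```

```text
t 68.53 TCP [ 501.1 -229.   244.4] gp [ 502.  -229.2  263.3] z [-0.04  0.01 -1.  ] x [ 0.98 -0.17 -0.05] w 56.0 F [ 0.9  1.  -0.2] j [-0.5   0.56  1.2   1.78 -0.53  1.24 -0.88]
```

View pics/w36.png

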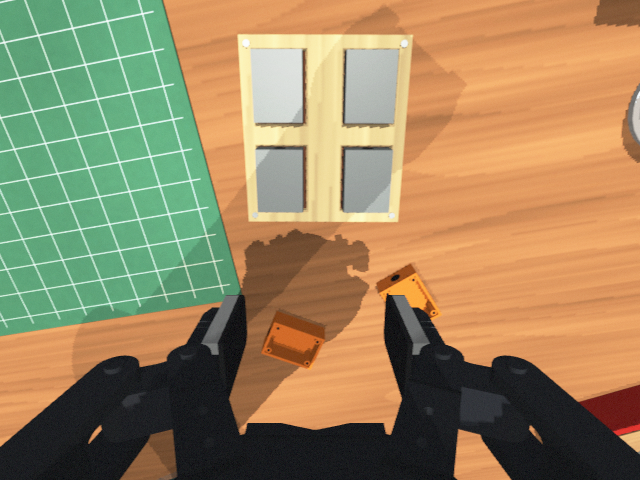

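View pics/s36c.png

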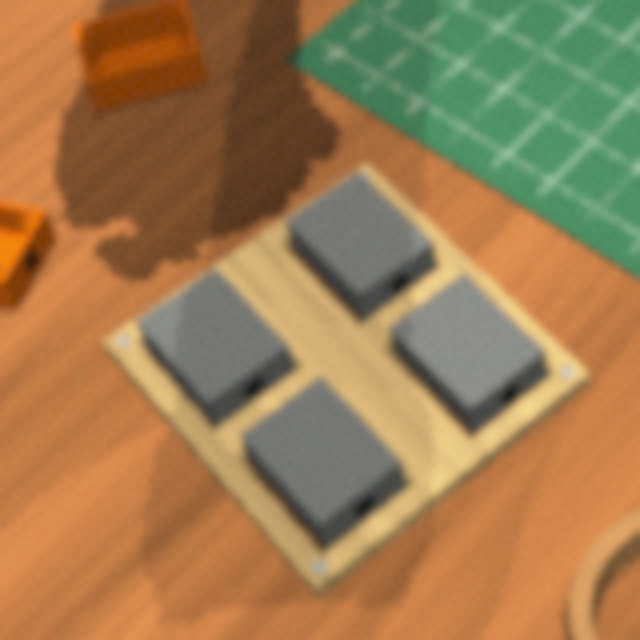

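Run:
```python
from h import *
plan([480,283,230],down(0),N=15)
```

```text
N=15 t=[-0.0047, -0.034, 0.001] r=[-0.02, 0.18, -0.67]  (total shift mm [-111.1 -502.2   18.7], turn [ -0.2   2.6 -10. ])
```

Call:
play_rows(
  rows=[
    {"tx": -0.0047, "ty": -0.034, "tz": 0.001, "rx": 0, "ry": 0.2, "rz": -0.7},
    {"tx": -0.0047, "ty": -0.034, "tz": 0.001, "rx": 0, "ry": 0.2, "rz": -0.7},
    {"tx": -0.0047, "ty": -0.034, "tz": 0.001, "rx": 0, "ry": 0.2, "rz": -0.7},
    {"tx": -0.0047, "ty": -0.034, "tz": 0.001, "rx": 0, "ry": 0.2, "rz": -0.7},
    {"tx": -0.0047, "ty": -0.034, "tz": 0.001, "rx": 0, "ry": 0.2, "rz": -0.7},
    {"tx": -0.0047, "ty": -0.034, "tz": 0.001, "rx": 0, "ry": 0.2, "rz": -0.7},
    {"tx": -0.0047, "ty": -0.034, "tz": 0.001, "rx": 0, "ry": 0.2, "rz": -0.7},
    {"tx": -0.0047, "ty": -0.034, "tz": 0.001, "rx": 0, "ry": 0.2, "rz": -0.7},
    {"tx": -0.0047, "ty": -0.034, "tz": 0.001, "rx": 0, "ry": 0.2, "rz": -0.7},
    {"tx": -0.0047, "ty": -0.034, "tz": 0.001, "rx": 0, "ry": 0.2, "rz": -0.7},
    {"tx": -0.0047, "ty": -0.034, "tz": 0.001, "rx": 0, "ry": 0.2, "rz": -0.7},
    {"tx": -0.0047, "ty": -0.034, "tz": 0.001, "rx": 0, "ry": 0.2, "rz": -0.7},
    {"tx": -0.0047, "ty": -0.034, "tz": 0.001, "rx": 0, "ry": 0.2, "rz": -0.7},
    {"tx": -0.0047, "ty": -0.034, "tz": 0.001, "rx": 0, "ry": 0.1, "rz": -0.6},
    {"tx": -0.0047, "ty": -0.034, "tz": 0.001, "rx": 0, "ry": 0, "rz": -0.6},
    {"tx": 0, "ty": 0, "tz": 0, "rx": 0, "ry": 0, "rz": 0},
  ],
  jaw=-1,
)

```text
clock: 70.62
tool_pos: [478.6, 284.1, 229.7]
ee_rot: [[1.0, 0.007, 0.001], [0.007, -1.0, 0.001], [0.001, -0.001, -1.0]]
force: [0.0, -0.7, 0.2]
gripper_width: 0.998
```

Run:
```python
from h import *
np.set_printoptions(precision=2,suppress=True)
chk(); c,im=snap('wrist','w37.png')
```

```text
t 70.62 TCP [478.6 284.1 229.7] gp [478.6 284.  248.7] z [ 0.  0. -1.] x [1.   0.01 0.  ] w 84.9 F [ 0.  -0.7  0.2] j [-1.43  0.52  1.14  1.81 -0.52  1.15 -1.68]
```

View pics/w37.png

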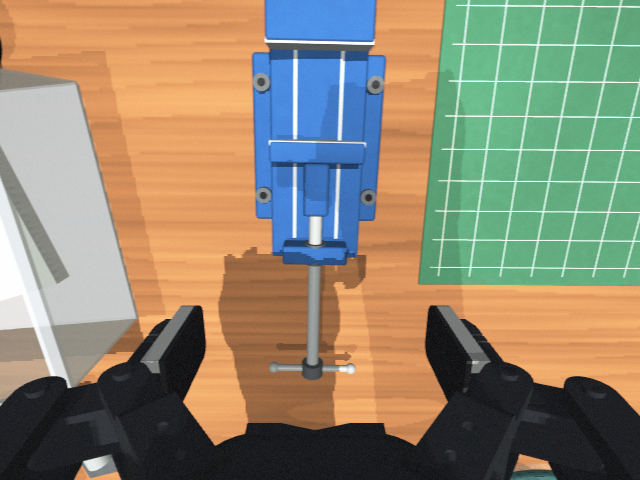

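Run:
```python
from h import *
c=cam('wrist'); print(ray(c,[(305,163),(329,163),(328,215),(304,215),(271,142),(366,143),(266,40),(375,43)],50)[:,:2])
plan([500,283.3,30],down(-0.5),N=6)
```

```text
[[521.3 292.1]
 [521.3 272. ]
 [476.5 272.2]
 [476.4 293.2]
 [538.3 320.1]
 [537.7 241.6]
 [614.2 321.6]
 [612.4 237.9]]
N=6 t=[0.0035, -0.0002, 0.0333] r=[-0.01, -0.01, 0.13]  (total shift mm [ 21.   -0.9 200. ], turn [-0.  -0.   0.8])
```

Call:
play_rows(
  rows=[
    {"tx": 0.01, "ty": 0, "tz": 0.04, "rx": 0, "ry": 0, "rz": 0.4},
    {"tx": 0.01, "ty": 0, "tz": 0.05, "rx": 0, "ry": 0, "rz": 0.4},
    {"tx": 0.001, "ty": 0, "tz": 0.05, "rx": 0, "ry": 0, "rz": 0},
    {"tx": 0, "ty": 0, "tz": 0.04, "rx": 0, "ry": 0, "rz": 0},
    {"tx": 0, "ty": 0, "tz": 0.02, "rx": 0, "ry": 0, "rz": 0},
    {"tx": 0, "ty": 0, "tz": 0, "rx": 0, "ry": 0, "rz": 0},
  ],
)

```text
clock: 71.42
tool_pos: [499.5, 281.4, 30.2]
ee_rot: [[1.0, -0.011, -0.0], [-0.011, -1.0, 0.002], [-0.0, -0.002, -1.0]]
force: [0.6, -1.1, 1.1]
gripper_width: 1.003
```

Call:
play_rows(
  rows=[
    {"tx": 0, "ty": 0, "tz": 0, "rx": 0, "ry": 0, "rz": 0},
    {"tx": 0, "ty": 0, "tz": 0, "rx": 0, "ry": 0, "rz": 0},
    {"tx": 0, "ty": 0, "tz": 0, "rx": 0, "ry": 0, "rz": 0},
    {"tx": 0, "ty": 0, "tz": 0, "rx": 0, "ry": 0, "rz": 0},
    {"tx": 0, "ty": 0, "tz": 0, "rx": 0, "ry": 0, "rz": 0},
    {"tx": 0, "ty": 0, "tz": 0, "rx": 0, "ry": 0, "rz": 0},
    {"tx": 0, "ty": 0, "tz": 0, "rx": 0, "ry": 0, "rz": 0},
  ],
  jaw=1,
  newtons=50,
)

```text
clock: 72.3
tool_pos: [499.4, 284.0, 31.4]
ee_rot: [[1.0, -0.009, 0.001], [-0.009, -1.0, 0.005], [0.001, -0.005, -1.0]]
force: [-2.3, 6.3, 9.5]
gripper_width: 0.244
```

Call:
play_rows(
  rows=[
    {"tx": 0.006, "ty": -0.001, "tz": 0, "rx": 0, "ry": 0, "rz": 0},
    {"tx": 0.008, "ty": 0, "tz": 0, "rx": 0, "ry": 0, "rz": 0},
    {"tx": 0.008, "ty": 0, "tz": 0, "rx": 0, "ry": 0, "rz": 0},
    {"tx": 0.008, "ty": 0, "tz": 0, "rx": 0, "ry": 0, "rz": 0},
    {"tx": 0.008, "ty": 0, "tz": 0, "rx": 0, "ry": 0, "rz": 0},
    {"tx": 0.008, "ty": 0, "tz": 0, "rx": 0, "ry": 0, "rz": 0},
    {"tx": 0.008, "ty": 0, "tz": 0, "rx": 0, "ry": 0, "rz": 0},
    {"tx": 0.008, "ty": 0, "tz": 0, "rx": 0, "ry": 0, "rz": 0},
    {"tx": 0.008, "ty": 0, "tz": 0, "rx": 0, "ry": 0, "rz": 0},
    {"tx": 0, "ty": 0, "tz": 0, "rx": 0, "ry": 0, "rz": 0},
    {"tx": 0, "ty": 0, "tz": 0, "rx": 0, "ry": 0, "rz": 0},
  ],
)

```text
clock: 73.68
tool_pos: [570.1, 283.0, 31.5]
ee_rot: [[1.0, -0.01, 0.002], [-0.01, -1.0, 0.003], [0.002, -0.003, -1.0]]
force: [3.7, 0.7, 6.9]
gripper_width: 0.241
```

Call:
play_rows(
  rows=[
    {"tx": 0.002, "ty": 0, "tz": 0, "rx": 0, "ry": 0, "rz": 0},
    {"tx": 0.002, "ty": 0, "tz": 0, "rx": 0, "ry": 0, "rz": 0},
    {"tx": 0.0015, "ty": 0, "tz": 0, "rx": 0, "ry": 0, "rz": 0},
    {"tx": 0, "ty": 0, "tz": 0, "rx": 0, "ry": 0, "rz": 0},
  ],
)

```text
clock: 74.18
tool_pos: [572.1, 283.0, 31.4]
ee_rot: [[1.0, -0.009, -0.006], [-0.009, -1.0, 0.004], [-0.006, -0.004, -1.0]]
force: [-27.3, -2.8, 33.3]
gripper_width: 0.246
```

Call:
play_rows(
  rows=[
    {"tx": -0.001, "ty": 0, "tz": 0, "rx": 0, "ry": 0, "rz": 0},
    {"tx": 0, "ty": 0, "tz": 0, "rx": 0, "ry": 0, "rz": 0},
  ],
)

```text
clock: 74.42
tool_pos: [572.0, 283.0, 31.4]
ee_rot: [[1.0, -0.009, -0.003], [-0.009, -1.0, 0.004], [-0.003, -0.004, -1.0]]
force: [-19.4, -2.2, 24.4]
gripper_width: 0.245
```

Call:
play_rows(
  rows=[
    {"tx": 0, "ty": 0, "tz": 0, "rx": 0, "ry": 0, "rz": 0},
    {"tx": 0, "ty": 0, "tz": 0, "rx": 0, "ry": 0, "rz": 0},
    {"tx": 0, "ty": 0, "tz": 0, "rx": 0, "ry": 0, "rz": 0},
    {"tx": 0, "ty": 0, "tz": 0, "rx": 0, "ry": 0, "rz": 0},
    {"tx": 0, "ty": 0, "tz": -0.03, "rx": 0, "ry": 0, "rz": 0},
    {"tx": -0.01, "ty": 0, "tz": -0.05, "rx": 0, "ry": 0, "rz": 0},
    {"tx": -0.02, "ty": 0, "tz": -0.06, "rx": 0, "ry": 0, "rz": 0},
    {"tx": -0.03, "ty": 0, "tz": -0.06, "rx": 0, "ry": 0, "rz": 0},
    {"tx": 0, "ty": 0, "tz": 0, "rx": 0, "ry": 0, "rz": 0},
  ],
  jaw=-1,
)

```text
clock: 75.55
tool_pos: [515.8, 283.7, 229.3]
ee_rot: [[1.0, -0.009, 0.003], [-0.009, -1.0, 0.007], [0.003, -0.007, -1.0]]
force: [0.2, -0.1, 0.0]
gripper_width: 0.995
```

Run:
```python
from h import *
chk(); c,im=snap('wrist','w38.png'); crop(im,220,0,420,260,2.3,'w38c.png')
c,s=snap('side','d38.png'); c,t=snap('scene','s38.png')
```

```text
t 75.55 TCP [515.8 283.7 229.3] gp [515.8 283.6 248.3] z [ 0.  0. -1.] x [ 1. -0.  0.] w 84.6 F [ 0.2 -0.1  0. ] j [-1.3  0.6  1.1  1.7 -0.6  1.2 -1.7]
```

View pics/w38c.png

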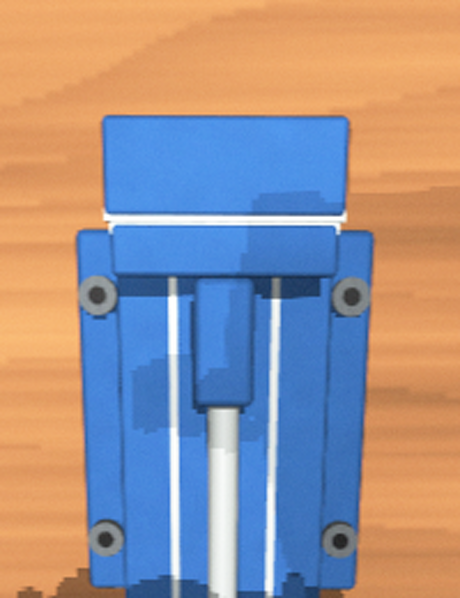

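View pics/d38.png

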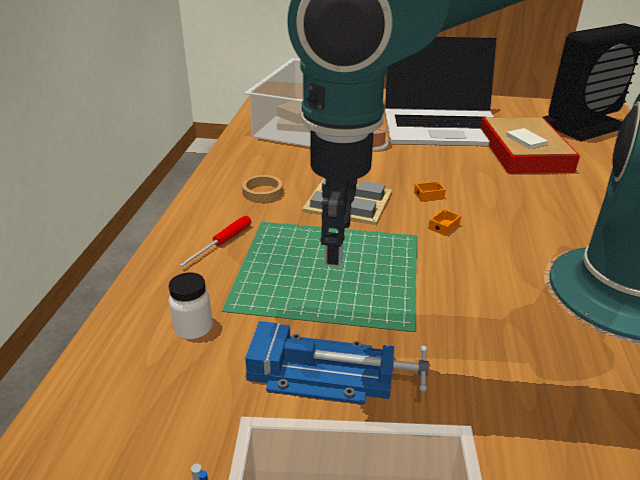

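View pics/s38.png

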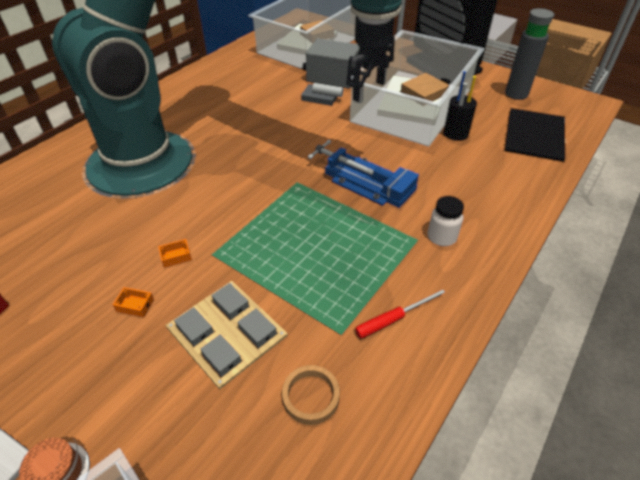

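Run:
```python
from h import *
im=cv2.imread('pics/w38.png'); crop(im,255,70,385,130,6,'w38z.png')
d=cv2.imread('pics/d38.png'); crop(d,240,315,320,390,8,'d38z.png')
print(im[85:105,300].tolist())
```

```text
[[229, 143, 76], [230, 144, 78], [229, 144, 76], [228, 142, 71], [228, 144, 75], [229, 144, 78], [224, 140, 75], [181, 111, 62], [201, 171, 144], [254, 254, 254], [254, 254, 254], [241, 240, 234], [248, 241, 228], [210, 126, 68], [233, 148, 81], [230, 145, 76], [230, 147, 79], [230, 145, 79], [232, 147, 82], [231, 147, 80]]
```

View pics/w38z.png

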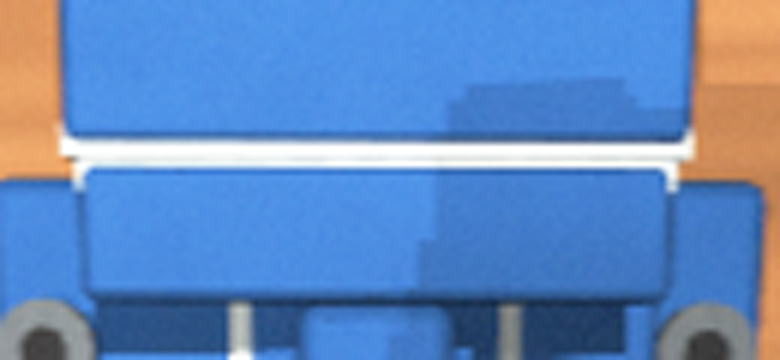

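View pics/d38z.png

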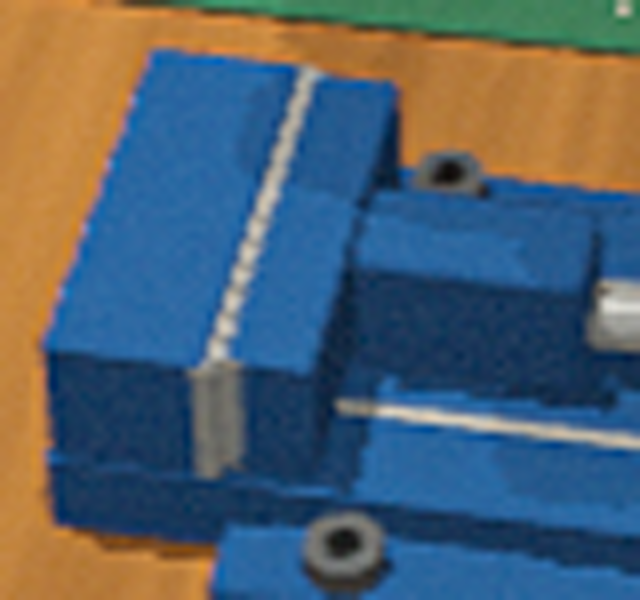

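Run:
```python
from h import *
im=cv2.imread('pics/s38.png'); crop(im,160,275,300,390,5.5,'s38z.png')
t=cam('scene')
for k,v in POCK.items(): draw(im,t,np.r_[v,15],mk(-10.1,'down'))
crop(im,160,275,300,390,5.5,'s38d.png')
```

```text
(no output)
```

View pics/s38z.png

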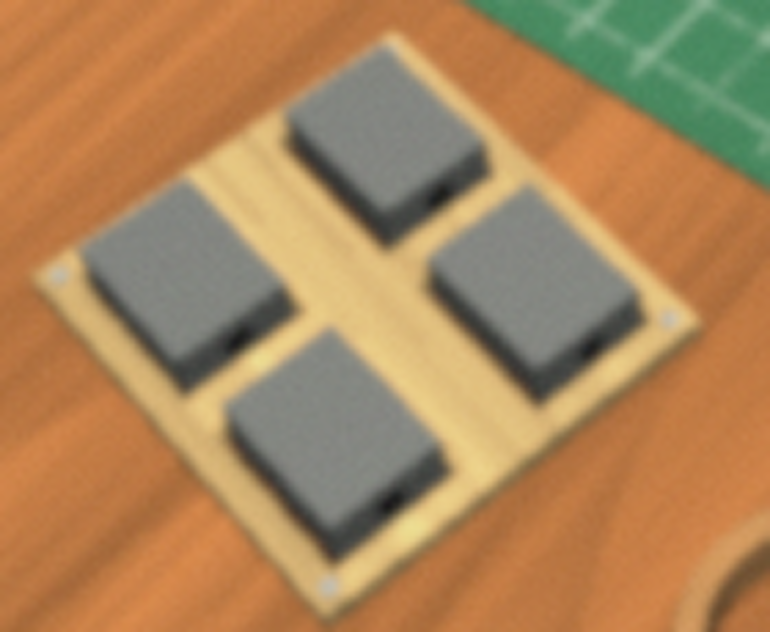

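View pics/s38d.png

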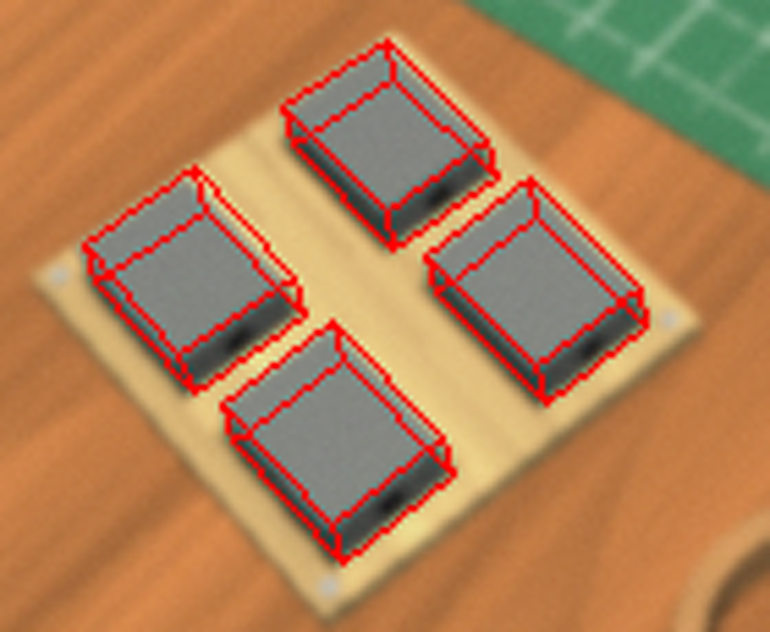

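All four tops sit flush with the seated model; none is raised or tilted. Handing in.

Run:
```python
from h import *
chk(); print(robot.finish_job())
```

```text
t 75.7 TCP [515.6 282.9 225.2] gp [515.6 282.9 244.2] z [-0.  0. -1.] x [ 1. -0. -0.] w 85.3 F [ 0.8  0.5 -0.1] j [-1.3  0.6  1.1  1.7 -0.6  1.2 -1.7]
the job is handed in; nothing more can be done
None
```

The job is finished and handed in at about 76 s, well inside the 210 s limit. All four grey covers are in the jig, one to a pocket, rim down and flat closed top up.

- **Vise:** I slid the jaw open first and only then lifted the vise cover out. At the end I pushed the jaw shut until it met about 27 N. The close-ups show the jaw plates touching.
- **Covers on the mat:** There were three: one standing on end and two upside down. I turned each upside-down one over in two 90° steps, standing it on end in between.
- **Seating:** Each cover met firm contact of about 6–7 N near its seated height as I lowered it. The last scene picture matches the seated positions to within about 2 mm, with none raised or tilted.
- **Bystanders:** The jar, tape roll, screwdriver and orange look-alikes are where they started in the final pictures.

Some checks disagreed. I briefly applied a 1.5 mm sideways correction to the wrist camera because the vise cover did not line up. A later opposite view contradicted it, so I dropped it. The covers I placed afterwards showed about a 1–2 mm mismatch between the predicted and seen outline. I allowed for that by eye, and it stayed within the pocket play. I saw no sign of the grip slackening or of a cover being knocked.

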